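# Clamp a flow-cell stack in the column press and start its dwell timer

### The arm

A 6-joint arm with a two-finger parallel gripper is mounted at the origin on a cart in front of the work surface, level with it; the furniture and walls round the work are solid. World frame = base frame: x ahead of the robot, y to its left, z up, the work surface at z = 0. Lengths are in m, angles in degrees, forces in N, time in s.
With the tool pointing down it reaches from about 0.275 to 0.825 m from the base axis. Payload 5.2 kg.
Tool frame: the origin (TCP) lies midway between the tips of the shut fingers; the grasp point (between the pads) lies 19 mm behind it (bot.pinch_z is the distance from the TCP to the grasp point, in m); z points along the fingers, y is the direction in which the jaws open and shut (so a half turn about z gives the same grasp; the last joint's range is limited). The gripper opens to 93 mm and grips with 3 to 60 N. Pads are 15 mm wide; open, the fingers measure 128 mm over their backs; the gripper's body (75 mm by 188 mm) begins 65 mm behind the grasp point.
Start: joints at [-86.219, 14.817, 87.949, -0, 77.235, -11.62], TCP at [0.146, -0.53, 0.219] pointing down, gripper open.
Joint ranges: [-179.93, 179.93], [-52.35, 119.4], [10.71, 147.94], [-69.91, 249.91], [12.55, 155.21], [-178.61, 178.61]. Speed limits (degrees/s): [147.25, 147.25, 180, 180, 180, 180].

### API

Orientations are given as [roll, pitch, yaw] about the fixed x, y, z axes, in that order (R = Rz(yaw) Ry(pitch) Rx(roll)).
In Python, from station import bot, optics gives the robot as it stands.
- The arm moves only by the tool step_arm, never from a script. Its argument "series" is text: rows parted by semicolons, each of 6 numbers parted by spaces: the shift along the tool's x, y, z in m, then the turn, a rotation vector about the tool's x, y, z in degrees. In form: x y z wx wy wz; .... A call has 1 to 8 rows; each row is the pose to reach, as a shift and turn from the pose measured when the call began, along the tool's axes at that moment; what a row does not reach only later rows make up. A row lasts 1/12 s, in which the tool goes at most 41.7 mm and 7.16 degrees, less where a joint would pass 70% of its speed; a pose out of reach is approached as far as the arm can. A call with a gripper value outside its range is refused whole. "jaw" is the opening, from 0 (shut) to 1 (fully open), set as the call begins (left out, the last holds). The fingers move at their own pace and stop on an object; "force" is the grip in N (left out, the last holds). Time passes only in rows, so rows that repeat a pose let the fingers close. It gives the time, the measured TCP pose, the force and the opening at its end, in the units of the state.
- bot.read_state(): the state, without advancing time (a new reading comes with each control period).
- optics.get_image(name): name is "scene" or "top" or "wrist"; returns a dict with "color" (400x640x3 uint8, blue, green, red), "range_z" (400x640 float32, m along the optical axis (not along the pixel's ray), 0 where there is no reading), "mtx" (3x3 intrinsics, pixels), "world_from_camera" (4x4, takes a point from camera to world coordinates); the wrist camera has in their place "hand_eye" (4x4, takes a point from camera to tool coordinates, whose origin is the TCP and whose axes are the flange's). Camera axes: x right, y up, looking along -z (the intrinsics and any distortion apply to the point x, -y, -z); pixel columns grow to the right and rows downward; lengths in m; the calibration is good to about 2 mm. The wrist camera is an equidistant fisheye: a pixel r from the principal point sees the ray r / f radians off the axis. A picture is of the moment at which its call begins: read the wrist's pose just before it.
- bot.job_done(): hands the job in, once; it reports no verdict.
Trained networks look in the newest picture that a camera, given by its name, has taken for a name from the list of things; names that differ only in an ending like _2 or _b are one class to them, and where a whole thing is asked for, a point or a joint stands for the part that bears it (a point fixed in the world has none). Each returns a list of dicts, best first, with "score" (0 to 1); they miss things now and then, are a little off and sometimes report something else, mostly with a low value. They report only what shows in the picture. A call takes as long as a camera call. They do not tell look-alikes from the thing itself.
- optics.boxes_of(camera, target): "bbox" ([left, top, width, height] in pixels, round what is visible of it).
- optics.place_of(camera, target): "point" ([column, row] in pixels: a listed point, or the origin of a listed thing).
The state is a dict: "clock": time; "qpos": joint angles; "joint_vel": joint speeds; "tau": joint torques, N m; "tcp_pos": TCP position; "ee_rot": TCP orientation; "ft_force": force on the tool from outside, world axes, zero at the start; "moment": the same for the moment, N m; "grip_width": finger opening in m.
Only numpy, scipy, OpenCV 4.12 (cv2) and the standard library are available. Lean on these libraries where they do the work, as an engineer would, in place of code of your own. Each camera call takes 0.05 s, during which the arm holds its last target.

### The job

Stack all the white flow-cell plates lying on the bench (two to four of them) flat in the press's nest, between the locating pins on its platen, and lay the aluminium pressure block on top of them. Then swing the blue arm over to its stop, slide it down the column until its pad bears on the block and the arm tilts and jams, and screw the T-handle clockwise until the clamp is firmly tight. Last, on the dwell timer press the red clear key, then the blue preset key, then the green start key, each fully down and one at a time; leave everything clamped and do not disturb the other things on the bench.

Things in the scene. Friction and masses are not known exactly. Their poses are not given: they have to be found in the camera images.
- plate_1: white plastic flow-cell plate with grey channel lines on top, 90 x 55 x 10 mm (x, y, z), 70 g; origin at the centre of its underside, x along its length. All plates are alike and any order will do; 2 to 4 are there. It starts flat on the bench.
- plate_2: white plastic flow-cell plate with grey channel lines on top, 90 x 55 x 10 mm (x, y, z), 70 g; origin at the centre of its underside, x along its length. All plates are alike and any order will do; 2 to 4 are there. It starts flat on the bench.
- plate_3: white plastic flow-cell plate with grey channel lines on top, 90 x 55 x 10 mm (x, y, z), 70 g; origin at the centre of its underside, x along its length. All plates are alike and any order will do; 2 to 4 are there. It starts flat on the bench.
- plate_4: white plastic flow-cell plate with grey channel lines on top, 90 x 55 x 10 mm (x, y, z), 70 g; origin at the centre of its underside, x along its length. All plates are alike and any order will do; 2 to 4 are there. It starts flat on the bench.
- pressure_block: bare aluminium pressure block, 90 x 55 x 18 mm (x, y, z), 240 g, a thin ring marked on the middle of its top; origin at the centre of its underside, x along its length. It starts flat on the bench.
- platen (a point): centre of the top face of the aluminium platen (114 x 80 mm, 30 mm above the bench), also the centre of the nest; x of this frame points to the column, z up. A plate lengthwise along x has 3 mm of play to every side in the nest; its long sides are open for fingers between the pins. Nothing stands above the nest while the arm is swung aside.
- press: the press, fixed to the bench; origin on the bench below the platen's centre, same axes. Nest: six steel pins, 6 mm round, 50 mm tall above the platen, tapered tips (at x +-38, y +-33.5 and x -51, y +-15 mm) and a steel back stop 48 mm wide, 50 mm tall, face at x +48 mm. Column: 18 mm round, at x +130 mm, top 188 mm above the bench.
- clamp_arm (a joint): how far the arm has slid down the column from its top stop, 0 to 0.062 m. A brake just holds it where it is left; a light push slides it down. It starts near the top, the pad clearing the tallest stack by 8 mm. Pushed down with about 20 N at bar_mid with the pad on the block it tilts, jams on the column and stays so when let go. Raising it by the bar needs a firm grip, 20 to 40 N.
- clamp_swing (a joint): swing of the arm about the column, rad; 0 = at its stop, over the middle of the platen; it grows anticlockwise seen from above (arm pointing to -y of the platen frame at 1.57) and goes to 1.8. Starts swung aside at 1.2 to 1.65; stiff hinge, stays where it is left, 0.1 N m.
- clamp_tilt (a joint): tilt of the arm, tip upwards, rad; 0 = level. The play in its bore lets it tilt 0.02 before it jams on the column; about 0.06 when screwed tight.
- bar_mid (a point): point on top of the arm's straight bar, midway between column and screw (65 mm from either axis). The blue bar there is 18 mm wide and 22 mm high; x of this frame points along the bar to the column, y across it. The collar on the column is 38 mm across. Its top is 158 mm above the bench at the top stop.
- pad (a point): centre of the underside of the 25 mm round swivel pad at the foot of the clamp screw; 130 mm from the column axis, 41 mm below the arm's middle with the screw fully back, as it starts.
- handle (a point): centre of the T-handle, 11 mm thick round steel bar 78 mm long with 15 mm caps at the ends, on a 20 mm hub, level and along y of this frame; 50 mm above the arm's top with the screw fully back. As it starts the bar lies across the arm.
- clamp_screw (a joint): turn of the T-handle, rad, 0 fully back as it starts; grows clockwise seen from above and drives the screw and pad down 8 mm a turn (limit 17.3). It takes about 0.1 N m and stays where it is left. From the jammed arm, half a turn makes it firmly tight (about 40 N on the block), a full turn about 60 N; more gains nothing.
- clamp_spindle: the clamp screw with its pad and T-handle; origin 41 mm above the pad's underside.
- key_clear_top (a point): middle of the top of the red clear key of the dwell timer, a grey box 100 x 170 x 40 mm fixed to the bench. Its three 26 mm round keys stand in a row 50 mm apart on its top: red, blue, green from left to right. x of this frame points away from the robot's side of the box.
- key_preset_top (a point): middle of the top of the blue preset key
- key_start_top (a point): middle of the top of the green start key
- key_clear (a joint): travel of the red key, 0 up to 0.006 m fully down; a 5 N spring brings it back; it counts as pressed beyond 0.004
- key_preset (a joint): travel of the blue key, as the red one
- key_start (a joint): travel of the green key, as the red one
- bottle: bystander: round bottle with a blue cap, 129 mm tall; leave it alone
- pipette: bystander: grey and white pipette lying behind the plates; leave it alone
- log_book: bystander: green log book, 210 x 156 x 20 mm; leave it alone
Not all that is in view belongs to the job. Leave any pink look-alike of the plate_4 alone.

How it is judged:
By the outcome, as a careful person would: the job done as asked, in the order asked, and still so for the second after the job is handed in, with the robot touching nothing.
Of plate_1, plate_2, plate_3, plate_4 only 2 to 4 are there at a start; the rules pass over those that are not, and their reading is None.
At some moment in a run one of plate_1, plate_2, plate_3, plate_4, pressure_block may be knocked a few centimetres aside while the robot is not near it.
Once in a run the grip may slacken for a moment while it holds something.
It also fails if it takes over 210 s, if anything falls off the work surface, if the arm or the gripper's body presses on something with over 40 N, if the wrist force passes 120 N, or if a joint passes its speed limit or range.

## Working session

There is one attempt and no reset: what is moved stays moved. The work goes in short steps, Python scripts to look and compute and a tool call to move; the robot and the scene stay as the last step left them, time stands still between calls to the robot, and variables do not carry over. Pictures are saved under pics/ and viewed, and the job is handed in when it is done.

Besides the shell and the picture viewer there is one more tool, called after "Emit:" as a command line: name --argument value ..., lists and objects as JSON in quotes. step_arm: Moves the arm, as the interface text tells. Its arguments: {"type":"object","properties":{"series":{"type":"string"},"jaw":{"type":"number"},"force":{"type":"number"}},"required":["series"]}

```bash
mkdir -p pics; ls
cat > h.py <<'E'
import numpy as np, cv2
from station import bot, optics
from scipy.spatial.transform import Rotation as R
def save(n,im): cv2.imwrite(f'pics/{n}.png',im)
def cloud(d):
    K=d['mtx'];z=d['range_z'];h,w=z.shape
    u,v=np.meshgrid(np.arange(w),np.arange(h))
    X=(u-K[0,2])/K[0,0]*z;Y=-(v-K[1,2])/K[1,1]*z
    P=np.stack([X,Y,-z],-1)
    T=d['world_from_camera'];W=P@T[:3,:3].T+T[:3,3];W[z<=0]=np.nan
    return W
def px2w(d,px,height):
    K=d['mtx'];T=d['world_from_camera']
    r=np.array([(px[0]-K[0,2])/K[0,0],-(px[1]-K[1,2])/K[1,1],-1.])
    r=T[:3,:3]@r;o=T[:3,3];return o+r*(height-o[2])/r[2]
def st():
    s=bot.read_state();print({k:np.round(s[k],3) for k in ('clock','qpos','tcp_pos','ee_rot','ft_force','moment','grip_width')});return s
E
python3 - <<'E'
from h import *
st();print(bot.pinch_z)
for c in ('scene','top','wrist'):
    d=optics.get_image(c);save(c+'0',d['color']);print(c,d['mtx'].tolist(),[ (k,np.round(d[k],3).tolist()) for k in ('world_from_camera','hand_eye') if k in d])
E
```

```text
pics
{'clock': np.float64(0.0), 'qpos': array([-86.219,  14.86 ,  88.01 ,   0.   ,  77.235, -11.619]), 'tcp_pos': array([ 0.146, -0.53 ,  0.218]), 'ee_rot': array([-1.79897e+02, -2.20000e-02,  1.54000e+01]), 'ft_force': array([-0.002, -0.753, -0.515]), 'moment': array([0.005, 0.033, 0.044]), 'grip_width': np.float64(0.093)}
0.0188
scene [[384.2813540671185, 0.0, 323.5893770125737], [0.0, 384.2813540671185, 199.6538721514999], [0.0, 0.0, 1.0]] [('world_from_camera', [[-0.439, 0.694, -0.57, -0.169], [-0.898, -0.341, 0.277, 0.38], [-0.002, 0.634, 0.773, 1.191], [0.0, 0.0, 0.0, 1.0]])]
top [[498.3895055179495, 0.0, 334.80366275182723], [0.0, 498.3895055179495, 202.80640536308732], [0.0, 0.0, 1.0]] [('world_from_camera', [[0.228, 0.9, -0.371, -0.049], [-0.974, 0.21, -0.089, -0.169], [-0.002, 0.381, 0.924, 1.768], [0.0, 0.0, 0.0, 1.0]])]
wrist [[309.70691628693146, 0.0, 319.9654838347179], [0.0, 309.70691628693146, 203.20686299434422], [0.0, 0.0, 1.0]] [('hand_eye', [[-0.0, 0.966, 0.259, 0.07], [1.0, 0.0, -0.0, 0.001], [-0.0, 0.259, -0.966, -0.165], [0.0, 0.0, 0.0, 1.0]])]
```

View pics/scene0.png

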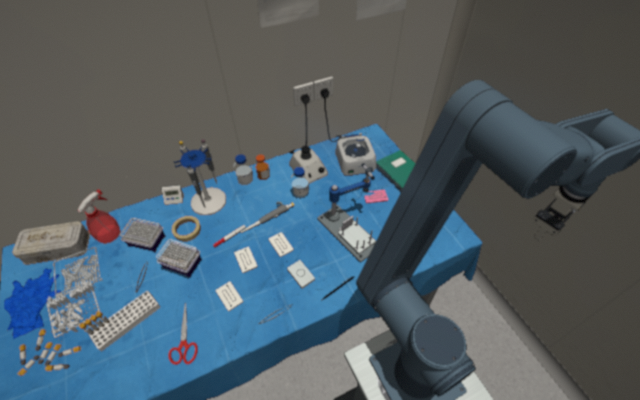

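View pics/top0.png

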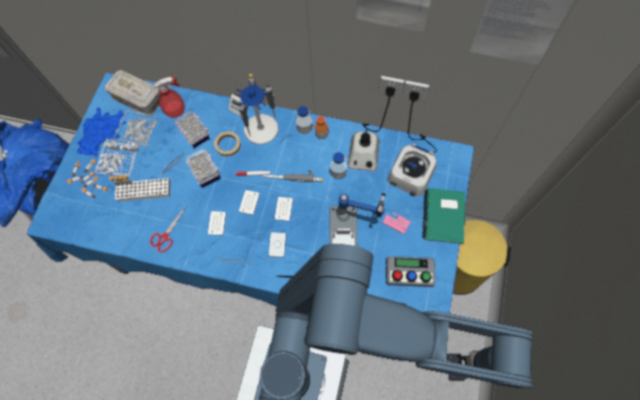

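View pics/wrist0.png

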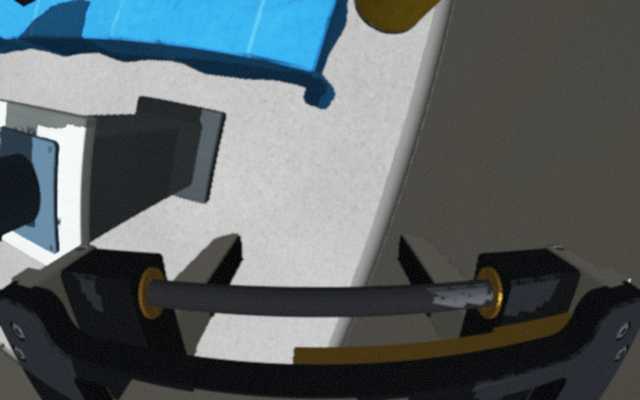

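Run:
```python
from h import *
for c in ('scene','top'):
    d=optics.get_image(c);np.save(c+'0.npy',d,allow_pickle=True)
    for t in ('plate_1','pressure_block','platen','bar_mid','pad','handle','key_clear_top','key_preset_top','key_start_top','bottle','pipette','log_book'):
        hts=dict(plate_1=0,pressure_block=0,platen=.03,bar_mid=.155,pad=.1,handle=.2,key_clear_top=.05,key_preset_top=.05,key_start_top=.05)
        for r in optics.place_of(c,t)[:6]: 
            print(c,t,round(float(r['score']),2),np.round(r['point']),np.round(px2w(d,r['point'],hts.get(t,0)),3))
d=optics.get_image('top')
save('topz',cv2.resize(d['color'][160:300,190:450],None,fx=3,fy=3,interpolation=cv2.INTER_CUBIC))
d=optics.get_image('scene')
save('scz',cv2.resize(d['color'][150:320,200:420],None,fx=3.5,fy=3.5,interpolation=cv2.INTER_CUBIC))
```

```text
scene plate_1 0.74 [374. 198.] [ 0.625 -0.232  0.   ]
scene plate_1 0.64 [245. 258.] [0.592 0.322 0.   ]
scene plate_1 0.61 [231. 296.] [0.474 0.412 0.   ]
scene plate_1 0.5 [366. 189.] [ 0.683 -0.225  0.   ]
scene pressure_block 0.85 [303. 278.] [0.428 0.17  0.   ]
scene platen 0.7 [355. 235.] [ 0.486 -0.065  0.03 ]
scene bar_mid 0.63 [349. 184.] [ 0.618 -0.104  0.155]
scene bar_mid 0.61 [359. 235.] [ 0.41  -0.027  0.155]
scene pad 0.58 [364. 190.] [ 0.61  -0.165  0.1  ]
scene handle 0.41 [366. 168.] [ 0.626 -0.173  0.2  ]
scene key_preset_top 0.59 [265. 219.] [0.686 0.206 0.05 ]
scene bottle 0.82 [298. 189.] [0.803 0.023 0.   ]
scene pipette 0.75 [262. 213.] [0.755 0.198 0.   ]
scene log_book 0.74 [400. 175.] [ 0.688 -0.396  0.   ]
top plate_1 0.88 [249. 203.] [0.584 0.321 0.   ]
top plate_1 0.71 [215. 219.] [0.492 0.429 0.   ]
top plate_1 0.58 [285. 210.] [0.588 0.178 0.   ]
top pressure_block 0.74 [278. 242.] [0.458 0.173 0.   ]
top platen 0.59 [341. 248.] [ 0.481 -0.064  0.03 ]
top platen 0.58 [413. 275.] [ 0.441 -0.337  0.03 ]
top platen 0.43 [380. 206.] [ 0.673 -0.171  0.03 ]
top bar_mid 0.68 [360. 207.] [ 0.602 -0.103  0.155]
top bar_mid 0.2 [380. 204.] [ 0.63  -0.167  0.155]
top pad 0.67 [440. 217.] [ 0.651 -0.387  0.1  ]
top pad 0.54 [378. 217.] [ 0.602 -0.173  0.1  ]
top handle 0.46 [378. 203.] [ 0.612 -0.163  0.2  ]
top key_clear_top 0.7 [380. 203.] [ 0.678 -0.166  0.05 ]
top key_clear_top 0.41 [396. 272.] [ 0.432 -0.272  0.05 ]
top key_preset_top 0.58 [412. 276.] [ 0.431 -0.332  0.05 ]
top key_start_top 0.61 [424. 277.] [ 0.437 -0.372  0.05 ]
top key_start_top 0.58 [395. 273.] [ 0.426 -0.272  0.05 ]
top bottle 0.57 [336. 173.] [0.786 0.025 0.   ]
top pipette 0.79 [293. 176.] [0.731 0.185 0.   ]
top pipette 0.39 [339. 174.] [0.785 0.014 0.   ]
top log_book 0.94 [439. 216.] [ 0.699 -0.397  0.   ]
top log_book 0.37 [343. 252.] [ 0.476 -0.072  0.   ]
```

View pics/topz.png

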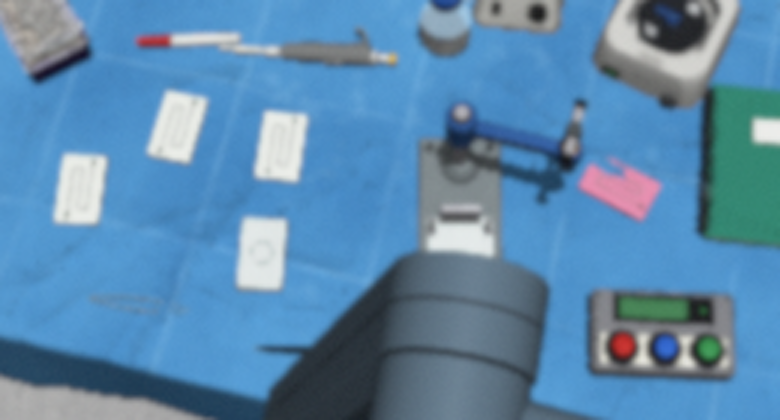

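View pics/scz.png

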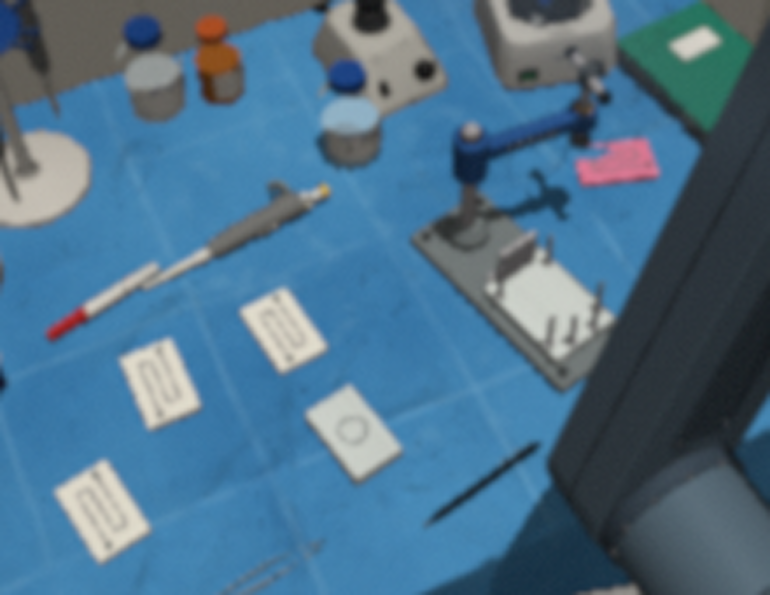

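```bash
cat >> h.py <<'E'
def rects(d,W,zlo,zhi,mask=None,amin=0.002):
    m=((W[...,2]>zlo)&(W[...,2]<zhi)).astype(np.uint8)
    if mask is not None: m&=mask
    n,l,s,c=cv2.connectedComponentsWithStats(m)
    out=[]
    for i in range(1,n):
        if s[i,4]<60: continue
        P=W[l==i][:,:2].astype(np.float32)
        r=cv2.minAreaRect(P);out.append((np.round(r[0],4),np.round(r[1],4),round(r[2],1),s[i,4],np.round(c[i]),round(float(np.median(W[l==i][:,2])),4)))
    return out
E
python3 - <<'E'
from h import *
for c in ('scene','top'):
    d=optics.get_image(c);W=cloud(d)
    g=d['color'].astype(int)
    white=((g.min(-1)>120)&(g.max(-1)-g.min(-1)<75)&(abs(W[...,0]-.5)<.25)&(abs(W[...,1]-.2)<.32)).astype(np.uint8)
    for r in rects(d,W,-.05,.08,white): print(c,r)
    b=(abs(W[...,0]-.5)<.2)&(abs(W[...,1]-.3)<.2)&(g[...,0]>150)&(g[...,2]<100);print('bench z',np.nanmedian(W[b][:,2]),np.nanstd(W[b][:,2]))
    pts=[(343,197),(375,209)]if c=='top' else [(349,184)]
    for r in rects(d,W,.135,.165,((abs(W[...,1]+.13)<.1)&(abs(W[...,0]-.6)<.1)).astype(np.uint8)): print('arm',r)
    for r in rects(d,W,.17,.23,((abs(W[...,1]+.13)<.12)&(abs(W[...,0]-.6)<.1)).astype(np.uint8)): print('high',r)
E
```

```text
scene (array([0.7158, 0.297 ]), array([0.0376, 0.1424]), 6.9, np.int32(160), array([240., 230.]), 0.0111)
scene (array([ 0.4902, -0.0685]), array([0.1336, 0.0917]), 10.6, np.int32(574), array([356., 237.]), 0.0289)
scene (array([0.5907, 0.188 ]), array([0.1003, 0.06  ]), 7.6, np.int32(361), array([280., 244.]), 0.0086)
scene (array([0.6738, 0.4929]), array([0.1462, 0.0541]), 0.0, np.int32(186), array([186., 252.]), 0.0629)
scene (array([0.5859, 0.3242]), array([0.0996, 0.0597]), 0.6, np.int32(391), array([245., 259.]), 0.0089)
scene (array([0.4463, 0.1712]), array([0.0996, 0.0612]), 10.4, np.int32(404), array([301., 273.]), 0.017)
scene (array([0.477 , 0.4185]), array([0.0992, 0.0587]), 10.3, np.int32(471), array([229., 295.]), 0.0091)
bench z 0.002101867887712272 0.0031322785904793504
arm (array([ 0.6035, -0.1076]), array([0.0292, 0.1549]), 0.8, np.int32(257), array([353., 188.]), 0.1538)
high (array([ 0.6053, -0.1664]), array([0.0182, 0.0776]), 89.5, np.int32(99), array([367., 172.]), 0.2095)
high (array([ 0.6074, -0.0359]), array([0.0348, 0.0315]), 37.8, np.int32(74), array([334.,
[... 415 characters left out ...]
208.]), 0.0095)
top (array([0.4799, 0.4173]), array([0.0981, 0.0624]), 14.1, np.int32(382), array([216., 223.]), 0.0092)
top (array([ 0.5608, -0.0548]), array([0.1338, 0.0977]), 10.8, np.int32(593), array([343., 231.]), 0.0193)
top (array([0.4483, 0.1721]), array([0.1005, 0.0605]), 12.0, np.int32(401), array([277., 244.]), 0.0176)
bench z 0.0029313572383282693 0.00497119819999448
arm (array([ 0.6088, -0.0975]), array([0.0275, 0.1307]), 1.1, np.int32(202), array([361., 206.]), 0.1563)
high (array([ 0.6099, -0.17  ]), array([0.0804, 0.0185]), 0.9, np.int32(95), array([380., 203.]), 0.2141)
high (array([ 0.6114, -0.0399]), array([0.0375, 0.0349]), 13.3, np.int32(93), array([343., 199.]), 0.177)
```

```bash
cat >> h.py <<'E'
def plan(target,yaw,s=None):
    """delta in tool axes to reach world TCP pos with tool down and given yaw"""
    s=s or bot.read_state()
    Rc=R.from_euler('xyz',s['ee_rot'],degrees=True)
    Rt=R.from_euler('xyz',[180,0,yaw],degrees=True)
    dp=Rc.inv().apply(np.array(target)-s['tcp_pos'])
    rv=(Rc.inv()*Rt).as_rotvec(degrees=True)
    print('plan',np.round(dp,4),np.round(rv,2),'rows>=',max(np.linalg.norm(dp)/.0417,np.linalg.norm(rv)/7.16).round(1));return dp,rv
def wristcloud(d,s):
    K=d['mtx'];z=d['range_z'];h,w=z.shape
    u,v=np.meshgrid(np.arange(w),np.arange(h))
    a=(u-K[0,2])/K[0,0];b=(v-K[1,2])/K[1,1];th=np.hypot(a,b)
    k=np.where(th>1e-6,np.tan(th)/np.maximum(th,1e-6),1)
    P=np.stack([a*k*z,-b*k*z,-z],-1)
    T=d['hand_eye'];P=P@T[:3,:3].T+T[:3,3]
    Rc=R.from_euler('xyz',s['ee_rot'],degrees=True).as_matrix()
    W=P@Rc.T+s['tcp_pos'];W[z<=0]=np.nan;return W
def wproj(d,s,X):
    T=d['hand_eye'];Rc=R.from_euler('xyz',s['ee_rot'],degrees=True).as_matrix()
    P=(np.atleast_2d(X)-s['tcp_pos'])@Rc;P=(P-T[:3,3])@T[:3,:3]
    p=np.stack([P[:,0],-P[:,1],-P[:,2]],-1);r=np.hypot(p[:,0],p[:,1]);th=np.arctan2(r,p[:,2])
    K=d['mtx'];k=th/np.maximum(r,1e-9)
    return np.stack([K[0,0]*p[:,0]*k+K[0,2],K[1,1]*p[:,1]*k+K[1,2]],-1)
def wray(d,s,px,height):
    K=d['mtx'];a=(px[0]-K[0,2])/K[0,0];b=(px[1]-K[1,2])/K[1,1];th=np.hypot(a,b)
    k=np.sin(th)/max(th,1e-9);r=np.array([a*k,-b*k,-np.cos(th)])
    T=d['hand_eye'];Rc=R.from_euler('xyz',s['ee_rot'],degrees=True).as_matrix()
    o=Rc@T[:3,3]+s['tcp_pos'];r=Rc@T[:3,:3]@r
    return o+r*(height-o[2])/r[2]
E
python3 - <<'E'
from h import *
plan([.47,.03,.32],11)
E
```

```text
plan [ 0.461  -0.4541 -0.1013] [-0.  -0.   4.4] rows>= 15.7
```

Emit:
step_arm --series "0.2 -0.2 -0.1 0 0 0; 0.2 -0.2 -0.1 0 0 0;0.2 -0.2 -0.1 0 0 0;0.2 -0.2 -0.1 0 0 0;0.2 -0.2 -0.1 0 0 0;0.2 -0.2 -0.1 0 0 0;0.2 -0.2 -0.1 0 0 0;0.2 -0.2 -0.1 0 0 0"

```text
clock: 2.32
tcp_pos: [0.288, -0.2805, 0.3214]
ee_rot: [179.8, -0.2, 15.6]
ft_force: [0.5, -0.3, 0.4]
grip_width: 0.0925
```

Emit:
step_arm --series "0.261 -0.254 0 0 0 4.4;0.261 -0.254 0 0 0 4.4;0.261 -0.254 0 0 0 4.4;0.261 -0.254 0 0 0 4.4;0.261 -0.254 0 0 0 4.4;0.261 -0.254 0 0 0 4.4;0.261 -0.254 0 0 0 4.4;0.261 -0.254 0 0 0 4.4"

```text
clock: 2.98
tcp_pos: [0.454, 0.0056, 0.3213]
ee_rot: [179.8, -0.2, 11.2]
ft_force: [0.1, -0.7, 1.3]
grip_width: 0.0929
```

Run:
```python
from h import *
s=st();d=optics.get_image('wrist');save('w1',d['color']);print(d.keys())
W=wristcloud(d,s);z=W[...,2];print(np.nanmin(z),np.nanmedian(z))
np.savez('w1.npz',W=W,c=d['color'])
t=optics.get_image('top');save('topz1',cv2.resize(t['color'][150:310,190:450],None,fx=3,fy=3,interpolation=cv2.INTER_CUBIC))
```

```text
{'clock': np.float64(2.983), 'qpos': array([-13.335,   1.488,  89.536,  -0.094,  88.688,  65.443]), 'tcp_pos': array([0.454, 0.006, 0.321]), 'ee_rot': array([179.795,  -0.223,  11.225]), 'ft_force': array([ 0.138, -0.742,  1.304]), 'moment': array([-0.033,  0.03 , -0.029]), 'grip_width': np.float64(0.093)}
dict_keys(['color', 'range_z', 'mtx', 'hand_eye'])
-0.756496393330377 0.0040450265482032954
```

View pics/w1.png

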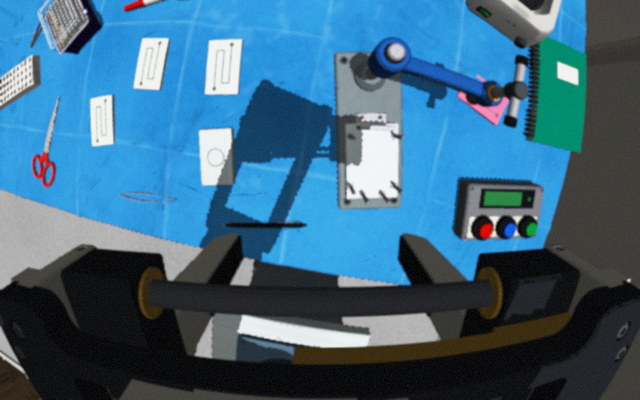

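View pics/topz1.png

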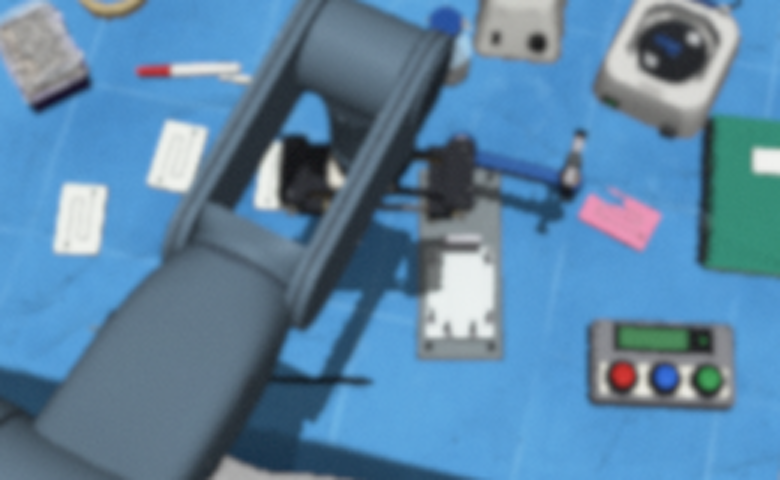

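```bash
cat >> h.py <<'E'
def wrays(d,s,px,height): return np.array([wray(d,s,p,height) for p in px])
def wblobs(d,s,height,thr=150,sat=50,amin=300,show=True):
    g=d['color'].astype(int)
    m=((g.min(-1)>thr)&(g.max(-1)-g.min(-1)<sat)).astype(np.uint8);m[250:]=0
    m=cv2.morphologyEx(m,cv2.MORPH_CLOSE,np.ones((5,5)))
    n,l,st_,c=cv2.connectedComponentsWithStats(m);o=[]
    for i in range(1,n):
        if st_[i,4]<amin: continue
        cs,_=cv2.findContours((l==i).astype(np.uint8),cv2.RETR_EXTERNAL,cv2.CHAIN_APPROX_NONE)
        p=max(cs,key=len)[:,0].astype(float)
        Wp=wrays(d,s,p,height)[:,:2].astype(np.float32)
        (cx,cy),(w,h),a=cv2.minAreaRect(Wp)
        if w<h: w,h,a=h,w,a-90
        o.append((cx,cy,w,h,a,c[i]))
        if show: print('c',np.round([cx,cy],4),'wh',np.round([w,h],4),'yaw',round(a,1),'px',np.round(c[i]))
    return o
E
python3 - <<'E'
from h import *
s=bot.read_state();d=optics.get_image('wrist')
for h in (.01,.018,.03):
    print(h);wblobs(d,s,h)
W=wristcloud(d,s)
# heights
for p in [(152,64),(224,67),(103,120),(215,140),(372,180),(396,52),(445,75),(518,90),(484,228)]:
    print(p,np.round(np.nanmedian(W[p[1]-2:p[1]+3,p[0]-2:p[0]+3].reshape(-1,3),0),4))
z=d['range_z']
save('w1p',cv2.resize(d['color'][30:220,310:550],None,fx=3.2,fy=3.2,interpolation=cv2.INTER_CUBIC))
E
```

```text
0.01
c [0.6936 0.5953] wh [0.1429 0.0767] yaw 40.6 px [65. 16.]
c [ 0.836  -0.3369] wh [0.1786 0.0755] yaw -62.0 px [538.  16.]
c [0.583  0.3201] wh [0.0898 0.0556] yaw 0.6 px [153.  63.]
c [0.5872 0.1849] wh [0.0898 0.0557] yaw 7.6 px [226.  67.]
c [0.5463 0.7327] wh [0.1634 0.0706] yaw -71.6 px [17. 79.]
c [ 0.7485 -0.4288] wh [0.0595 0.0333] yaw -82.5 px [569.  76.]
c [0.4748 0.4134] wh [0.0894 0.056 ] yaw 11.0 px [104. 120.]
c [ 0.4888 -0.0737] wh [0.1372 0.0858] yaw 12.8 px [377. 162.]
c [0.4419 0.1723] wh [0.0899 0.0531] yaw 8.8 px [215. 153.]
c [0.263  0.5375] wh [0.6836 0.1655] yaw -74.3 px [ 65. 229.]
0.018
c [0.6908 0.5857] wh [0.1405 0.0754] yaw 40.6 px [65. 16.]
c [ 0.8308 -0.3309] wh [0.1756 0.0742] yaw -62.0 px [538.  16.]
c [0.582  0.3151] wh [0.0883 0.0546] yaw 0.6 px [153.  63.]
c [0.5861 0.1821] wh [0.0883 0.0548] yaw 7.6 px [226.  67.]
c [0.5459 0.7208] wh [0.1607 0.0694] yaw -71.6 px [17. 79.]
c [ 0.7447 -0.4212] wh [0.0585 0.0328] yaw -82.5 px [569.  76.]
c [0.4756 0.4069] wh [0.0879 0.0551] yaw 11.0 px [104. 120.]
c [ 0.4894 -0.0721] wh [0.1349 0.0844] yaw 12.8 
[... 370 characters left out ...]
px [226.  67.]
c [0.5453 0.7029] wh [0.1565 0.0676] yaw -71.6 px [17. 79.]
c [ 0.739  -0.4099] wh [0.057  0.0319] yaw -82.5 px [569.  76.]
c [0.4768 0.397 ] wh [0.0857 0.0537] yaw 11.0 px [104. 120.]
c [ 0.4903 -0.0697] wh [0.1315 0.0822] yaw 12.8 px [377. 162.]
c [0.4453 0.166 ] wh [0.0861 0.0508] yaw 8.8 px [215. 153.]
c [0.2739 0.5158] wh [0.6549 0.1585] yaw -74.3 px [ 65. 229.]
(152, 64) [0.5801 0.3211 0.0092]
(224, 67) [0.5858 0.1878 0.0094]
(103, 120) [0.4737 0.4144 0.009 ]
(215, 140) [0.4691 0.1781 0.0174]
(372, 180) [ 0.4567 -0.0728  0.0295]
(396, 52) [ 0.6099 -0.036   0.1876]
(445, 75) [ 0.6096 -0.1018  0.1574]
(518, 90) [ 0.6071 -0.1622  0.2166]
(484, 228) [ 0.4254 -0.2707  0.059 ]
```

View pics/w1p.png

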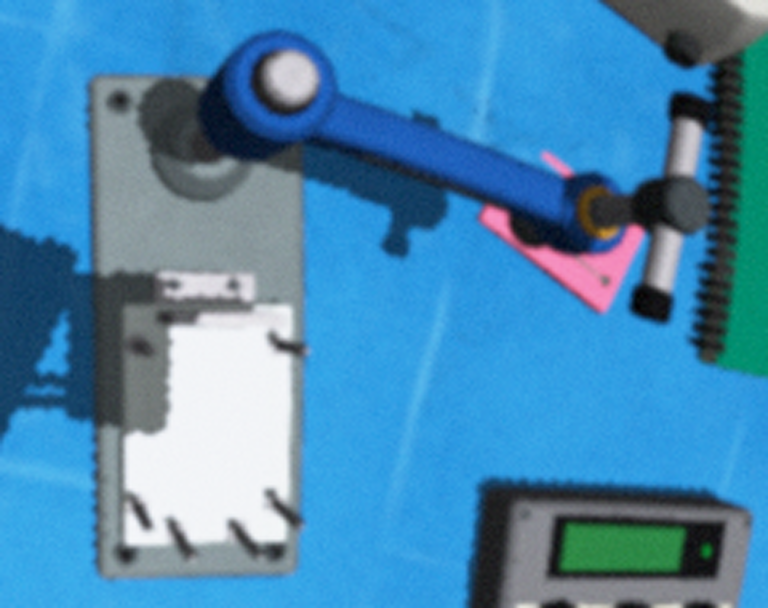

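Run:
```python
from h import *
s=bot.read_state();d=optics.get_image('wrist')
c=wrays(d,s,[(348.1,198.8),(400.6,200.6),(401.6,125.3),(348.1,125.3)],.03)[:,:2];print(np.round(c,4),c.mean(0))
for i in range(4): v=c[(i+1)%4]-c[i];print(np.linalg.norm(v).round(4),np.degrees(np.arctan2(v[1],v[0])).round(1))
plan([.44,-.09,.25],12.8)
```

```text
[[ 0.4193 -0.0465]
 [ 0.4331 -0.1282]
 [ 0.5461 -0.1012]
 [ 0.5276 -0.0226]] [ 0.48154411 -0.07463145]
0.0828 -80.4
0.1162 13.4
0.0808 103.3
0.1109 -167.6
plan [-0.032   0.0899  0.0709] [ 0.18 -0.12 -1.38] rows>= 2.9
```

Emit:
step_arm --series "-0.02 0.085 0.05 0 0 -1.4;-0.02 0.085 0.05 0 0 -1.4;-0.02 0.085 0.05 0 0 -1.4;-0.02 0.085 0.05 0 0 -1.4;-0.02 0.085 0.05 0 0 -1.4"

```text
clock: 3.6
tcp_pos: [0.4497, -0.0848, 0.2706]
ee_rot: [179.9, -0.0, 12.5]
ft_force: [0.5, -0.6, 0.7]
grip_width: 0.0929
```

Run:
```python
from h import *
s=st();d=optics.get_image('wrist');save('w2',cv2.resize(d['color'][0:260,180:500],None,fx=2.3,fy=2.3,interpolation=cv2.INTER_CUBIC))
wblobs(d,s,.03)
```

```text
{'clock': np.float64(3.6), 'qpos': array([-2.4627e+01,  3.1880e+00,  9.4667e+01, -7.8000e-02,  8.2026e+01,
        5.2847e+01]), 'tcp_pos': array([ 0.45 , -0.085,  0.271]), 'ee_rot': array([ 1.79866e+02, -4.80000e-02,  1.25370e+01]), 'ft_force': array([ 0.46 , -0.551,  0.682]), 'moment': array([ 0.03 , -0.047, -0.024]), 'grip_width': np.float64(0.093)}
c [0.6644 0.6092] wh [0.1686 0.0683] yaw 81.9 px [20. 14.]
c [0.5838 0.1724] wh [0.086 0.053] yaw 7.1 px [162.  50.]
c [0.5799 0.3014] wh [0.0856 0.0532] yaw 1.0 px [97. 50.]
c [ 0.738  -0.4109] wh [0.0601 0.032 ] yaw -82.3 px [555.  54.]
c [0.4769 0.3902] wh [0.0858 0.0514] yaw 9.9 px [ 54. 109.]
c [ 0.5457 -0.0736] wh [0.0586 0.0251] yaw 68.5 px [327. 104.]
c [0.4454 0.1614] wh [0.0865 0.053 ] yaw 11.2 px [152. 144.]
c [ 0.4521 -0.1002] wh [0.0895 0.0524] yaw -25.7 px [325. 174.]
c [0.2773 0.3897] wh [0.5275 0.1322] yaw -73.3 px [ 54. 230.]
```

View pics/w2.png

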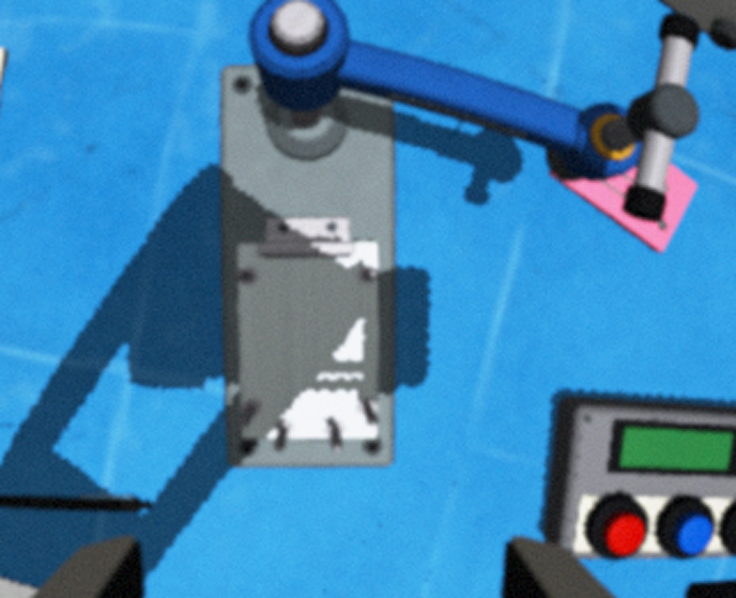

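Run:
```python
from h import *
s=bot.read_state();d=optics.get_image('wrist')
f=lambda L,h:wrays(d,s,[(a/2.3+180,b/2.3) for a,b in L],h)[:,:2]
c=f([(238,242),(379,242),(379,440),(233,438)],.03);print(np.round(c,4),c.mean(0))
for i in range(4): v=c[(i+1)%4]-c[i];print(np.linalg.norm(v).round(4),np.degrees(np.arctan2(v[1],v[0])).round(1))
p=f([(247,275),(366,275)],.075);print('pins',p,np.linalg.norm(p[0]-p[1]),p.mean(0))
print('col',f([(299,27)],.188)); 
b=f([(266,247),(348,246)],.03);print('backstop base',b,np.linalg.norm(b[0]-b[1]))
save('w2b',cv2.resize(d['color'][80:210,270:360],None,fx=6,fy=4.6,interpolation=cv2.INTER_CUBIC))
```

```text
[[ 0.5313 -0.0192]
 [ 0.5484 -0.097 ]
 [ 0.4366 -0.1233]
 [ 0.4191 -0.0393]] [ 0.48387017 -0.06969801]
0.0796 -77.6
0.1149 -166.7
0.0858 101.7
0.114 10.2
pins [[ 0.51432345 -0.03277265]
 [ 0.52716866 -0.09126453]] 0.059885718531494984 [ 0.52074606 -0.06201859]
col [[ 0.60778084 -0.04190337]]
backstop base [[ 0.53168835 -0.03540077]
 [ 0.5421484  -0.08042052]] 0.046218945906306354
```

View pics/w2b.png

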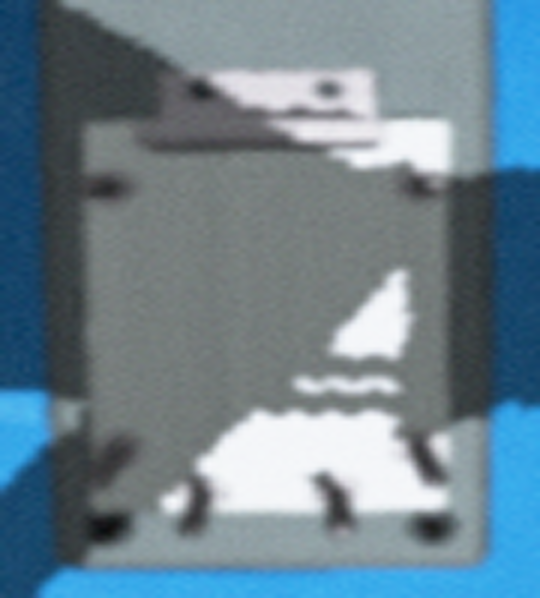

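```bash
cat >> h.py <<'E'
def press_model(x,y,yaw):
    q=np.radians(yaw);M=np.array([[np.cos(q),-np.sin(q),0],[np.sin(q),np.cos(q),0],[0,0,1]])
    f=lambda L:np.array(L,float)@M.T+[x,y,0]
    pins=[(.038,.0335),(.038,-.0335),(-.038,.0335),(-.038,-.0335),(-.051,.015),(-.051,-.015)]
    return dict(corners=f([(.057,.04,.03),(.057,-.04,.03),(-.057,-.04,.03),(-.057,.04,.03)]),
      base=f([(a,b,.03) for a,b in pins]),tips=f([(a,b,.08) for a,b in pins]),col=f([(.13,0,.188)]),
      stop=f([(.048,.024,.03),(.048,-.024,.03),(.048,.024,.08),(.048,-.024,.08)]))
E
python3 - <<'E'
from h import *
from scipy.optimize import least_squares
s=bot.read_state();d=optics.get_image('wrist')
obs=np.array([(283.8,106.1),(345.3,106.1),(345,191.7),(284.2,191.7)]);col=np.array([(299/2.3+180,27/2.3)])
def r(p): m=press_model(*p);return np.r_[(wproj(d,s,m['corners'])-obs).ravel(),(wproj(d,s,m['col'])-col).ravel()]
o=least_squares(r,[.483,-.07,12.7]);print(o.x,np.round(o.fun,1))
sc=8;x0,y0=265,0
im=cv2.resize(d['color'][0:215,265:365],None,fx=6,fy=2.7,interpolation=cv2.INTER_CUBIC)
m=press_model(*o.x)
for k,c in zip(m,[(0,0,255),(0,255,0),(255,0,255),(0,255,255),(255,255,0)]):
    for p in wproj(d,s,m[k]): cv2.circle(im,(int((p[0]-265+.5)*6),int((p[1]+.5)*2.7)),3,c,1)
save('w2m',im)
E
```

```text
[ 0.48293429 -0.07054144 13.04265483] [-0.6  0.9 -0.6  0.3 -0.7  0.   1.   0.5  0.5 -1.2]
```

View pics/w2m.png

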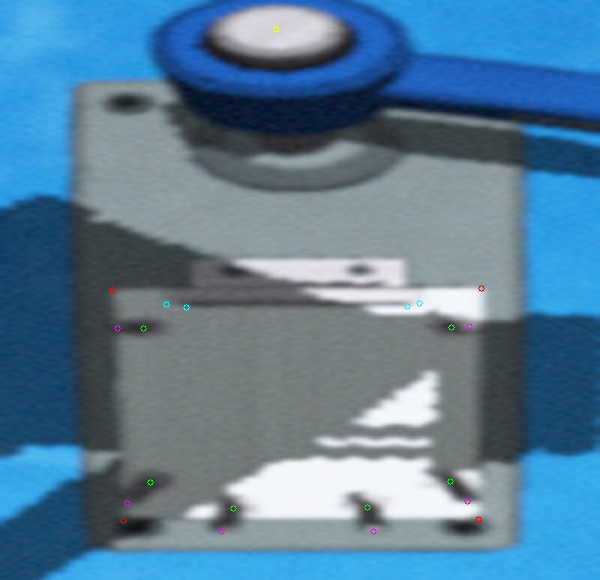

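Run:
```python
from h import *
plan([.587,.184,.10],7.6)
plan([.587,.184,.004],7.6)
```

```text
plan [ 0.1912 -0.231   0.1717] [ 0.22 -0.21  5.18] rows>= 8.3
plan [ 0.1909 -0.2313  0.2677] [ 0.22 -0.21  5.18] rows>= 9.6
```

Emit:
step_arm --series "0.05 -0.2 0.02 0.2 -0.2 5;0.08 -0.231 0.02 0.2 -0.2 5.2;0.12 -0.231 0.05 0.2 -0.2 5.2;0.15 -0.231 0.08 0.2 -0.2 5.2;0.19 -0.231 0.12 0.2 -0.2 5.2;0.191 -0.231 0.17 0.2 -0.2 5.2;0.191 -0.231 0.17 0.2 -0.2 5.2;0.191 -0.231 0.17 0.2 -0.2 5.2" --jaw 1

```text
clock: 4.42
tcp_pos: [0.5711, 0.1675, 0.1279]
ee_rot: [180.0, -0.2, 7.7]
ft_force: [1.3, -0.7, -0.6]
grip_width: 0.0933
```

Run:
```python
from h import *
s=st();d=optics.get_image('wrist');save('w3',d['color'])
wblobs(d,s,.01)
plan([.587,.184,.004],7.6)
```

```text
{'clock': np.float64(4.417), 'qpos': array([ 5.6230e+00,  2.3425e+01,  8.8878e+01, -1.5000e-02,  6.7530e+01,
        8.7928e+01]), 'tcp_pos': array([0.571, 0.167, 0.128]), 'ee_rot': array([ 1.79981e+02, -1.66000e-01,  7.70000e+00]), 'ft_force': array([ 1.271, -0.677, -0.554]), 'moment': array([-0.021, -0.011, -0.034]), 'grip_width': np.float64(0.093)}
c [0.7121 0.2954] wh [0.1459 0.0241] yaw -83.6 px [206.  41.]
c [0.6891 0.6212] wh [0.1847 0.0833] yaw 43.5 px [15. 84.]
c [0.7006 0.5481] wh [0.1072 0.0155] yaw 43.5 px [37. 66.]
c [0.5837 0.3205] wh [0.0897 0.055 ] yaw 1.2 px [170. 165.]
c [0.5518 0.1881] wh [0.0408 0.0181] yaw -82.1 px [294. 215.]
c [0.4974 0.4183] wh [0.0556 0.0458] yaw -79.7 px [102. 230.]
plan [ 0.0189 -0.0111  0.1153] [-0.14  0.36  0.12] rows>= 2.8
```

View pics/w3.png

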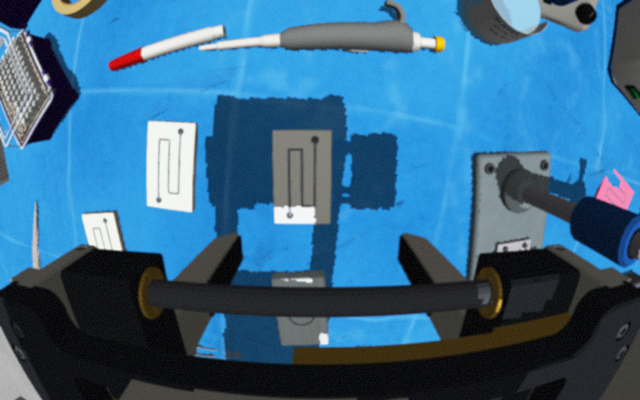

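Run:
```python
from h import *
s=bot.read_state();d=optics.get_image('wrist')
c=wrays(d,s,[(273,130),(331,130),(329.5,223),(275,223)],.01);print(c.mean(0),np.round(c,4))
```

```text
[0.58774365 0.18816309 0.01      ] [[0.6273 0.219  0.01  ]
 [0.6337 0.1681 0.01  ]
 [0.5485 0.1573 0.01  ]
 [0.5414 0.2082 0.01  ]]
```

Emit:
step_arm --series "0.018 -0.013 0.03 0 0.3 0.1;0.019 -0.013 0.06 0 0.3 0.1;0.019 -0.013 0.09 0 0.3 0.1;0.019 -0.013 0.115 0 0.3 0.1;0.019 -0.013 0.122 0 0.3 0.1;0.019 -0.013 0.124 0 0.3 0.1;0.019 -0.013 0.124 0 0.3 0.1"

```text
clock: 5.1
tcp_pos: [0.5837, 0.1839, 0.0004]
ee_rot: [-179.9, 0.2, 7.7]
ft_force: [-1.9, -0.6, 2.3]
grip_width: 0.0927
```

Run:
```python
from h import *
for i in range(3): optics.get_image('top');s=bot.read_state();print(s['clock'],s['tcp_pos'],s['ft_force'])
plan([.5875,.1855,.004],7.6)
```

```text
5.15 [5.84440816e-01 1.83884589e-01 3.43616332e-04] [-1.75311073  0.8482225   3.20379599]
5.2 [5.84536944e-01 1.83902235e-01 3.17868625e-04] [-3.25125494 -0.27003276  7.04441098]
5.25 [5.84544549e-01 1.83880068e-01 3.12105658e-04] [-3.79475102  0.22281439  8.22383394]
plan [ 0.0031 -0.0012 -0.0037] [-0.06  0.11  0.12] rows>= 0.1
```

Emit:
step_arm --series "0.003 -0.001 -0.004 0 0 0;0.003 -0.001 -0.004 0 0 0;0.003 -0.001 -0.004 0 0 0"

```text
clock: 5.5
tcp_pos: [0.5888, 0.1855, 0.006]
ee_rot: [-179.9, -0.1, 7.7]
ft_force: [0.1, -0.4, -0.3]
grip_width: 0.093
```

Run:
```python
from h import *
st()
```

```text
{'clock': np.float64(5.5), 'qpos': array([7.1140e+00, 3.3363e+01, 9.1930e+01, 6.6000e-02, 5.4620e+01,
       8.9336e+01]), 'tcp_pos': array([0.589, 0.185, 0.006]), 'ee_rot': array([-1.79947e+02, -8.80000e-02,  7.74000e+00]), 'ft_force': array([ 0.07 , -0.36 , -0.292]), 'moment': array([-0.045, -0.022,  0.018]), 'grip_width': np.float64(0.093)}
```

Emit:
step_arm --series "-0.001 0 0.002 0 0 0;-0.001 0 0.002 0 0 0;-0.001 0 0.002 0 0 0;-0.001 0 0.002 0 0 0;-0.001 0 0.002 0 0 0;-0.001 0 0.002 0 0 0" --jaw 0 --force 25

```text
clock: 6.0
tcp_pos: [0.5877, 0.1853, 0.0038]
ee_rot: [-179.9, -0.1, 7.7]
ft_force: [0.0, 0.4, -0.2]
grip_width: 0.0578
```

Emit:
step_arm --series "0 0 0 0 0 0;0 0 0 0 0 0"

```text
clock: 6.17
tcp_pos: [0.5877, 0.1853, 0.0037]
ee_rot: [-179.9, -0.1, 7.7]
ft_force: [-0.2, -0.2, 0.5]
grip_width: 0.0549
```

Emit:
step_arm --series "0 0 -0.03 0 0 0;0 0 -0.06 0 0 0;0 0 -0.09 0 0 0;0 0 -0.12 0 0 0;0 0 -0.12 0 0 0;0 0 -0.12 0 0 0"

```text
clock: 6.67
tcp_pos: [0.589, 0.1854, 0.1258]
ee_rot: [-179.9, -0.3, 7.7]
ft_force: [-0.2, -0.0, -1.1]
grip_width: 0.0548
```

Run:
```python
from h import *
s=st();d=optics.get_image('wrist');save('w4',d['color'])
plan([.483,-.0705,.14],13.0)
```

```text
{'clock': np.float64(6.667), 'qpos': array([7.1020e+00, 2.5561e+01, 8.5791e+01, 5.9000e-02, 6.8331e+01,
       8.9340e+01]), 'tcp_pos': array([0.589, 0.185, 0.126]), 'ee_rot': array([-179.949,   -0.317,    7.74 ]), 'ft_force': array([-0.248, -0.027, -1.079]), 'moment': array([0.015, 0.045, 0.012]), 'grip_width': np.float64(0.055)}
plan [-0.138   0.2392 -0.0166] [-0.05 -0.1  -5.26] rows>= 6.6
```

View pics/w4.png

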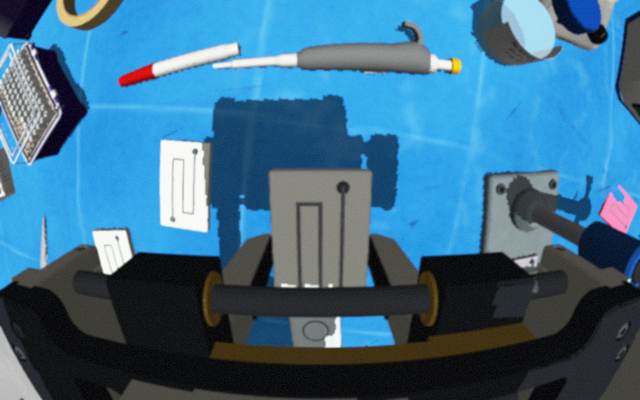

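```bash
cat >> h.py <<'E'
def tool_at(d,px,tz):
    """tool-frame point on plane tool z=tz"""
    s=dict(tcp_pos=np.zeros(3),ee_rot=[0,0,0]);return wrays(d,s,px,tz)
E
python3 - <<'E'
from h import *
d=optics.get_image('wrist')
print(tool_at(d,[(271,170),(371,170)],-.0063))
E
```

```text
[[ 0.04539662 -0.02447022 -0.0063    ]
 [ 0.04538916  0.02789107 -0.0063    ]]
```

Emit:
step_arm --series "-0.02 0.02 -0.03 0 0 -2;-0.05 0.06 -0.03 0 0 -4;-0.08 0.1 -0.03 0 0 -5.3;-0.1 0.14 -0.03 0 0 -5.3;-0.138 0.18 -0.03 0 0 -5.3;-0.138 0.22 -0.03 0 0 -5.3;-0.138 0.239 -0.03 0 0 -5.3;-0.138 0.239 -0.03 0 0 -5.3"

```text
clock: 7.43
tcp_pos: [0.4808, -0.0762, 0.151]
ee_rot: [180.0, 0.2, 12.8]
ft_force: [0.7, -1.0, -1.1]
grip_width: 0.0547
```

Emit:
step_arm --series "0 0 0 0 0 0;0 0 0 0 0 0"

```text
clock: 7.6
tcp_pos: [0.4797, -0.0765, 0.1494]
ee_rot: [-179.9, 0.4, 12.6]
ft_force: [0.1, 0.4, -1.9]
grip_width: 0.0548
```

Run:
```python
from h import *
s=st();d=optics.get_image('wrist');save('w5',d['color'])
plan([.483,-.0705,.10],13.0)
plan([.483,-.0705,.036],13.0)
```

```text
{'clock': np.float64(7.6), 'qpos': array([-22.138,  11.975, 102.03 ,  -0.155,  66.353,  55.296]), 'tcp_pos': array([ 0.48 , -0.077,  0.149]), 'ee_rot': array([-179.912,    0.375,   12.63 ]), 'ft_force': array([ 0.129,  0.445, -1.863]), 'moment': array([-0.026, -0.001,  0.026]), 'grip_width': np.float64(0.055)}
plan [ 0.0044 -0.0041  0.0496] [-0.1   0.34 -0.28] rows>= 1.2
plan [ 0.0048 -0.004   0.1136] [-0.1   0.34 -0.28] rows>= 2.7
```

View pics/w5.png

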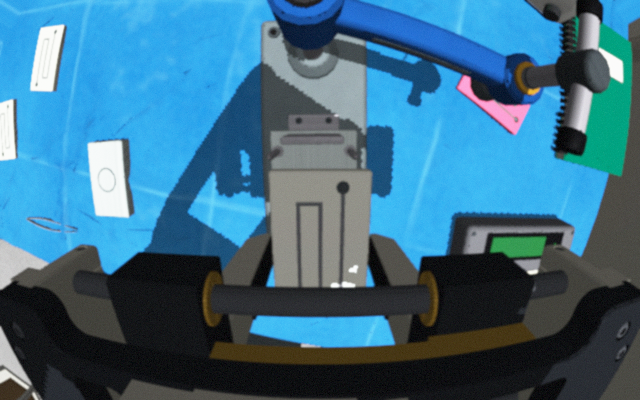

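Emit:
step_arm --series "0.004 -0.004 0.02 0 0.3 -0.2;0.0045 -0.004 0.04 0 0.3 0.2;0.0045 -0.004 0.045 0 0.3 0.3;0.0045 -0.004 0.045 0 0.3 0.3"

```text
clock: 7.98
tcp_pos: [0.4817, -0.0685, 0.1028]
ee_rot: [-179.7, 0.3, 12.6]
ft_force: [-0.4, -0.1, -1.9]
grip_width: 0.0547
```

Run:
```python
from h import *
s=st();d=optics.get_image('wrist')
m=press_model(.483,-.0705,13.0);im=d['color'].copy()
for k,c in zip(m,[(0,0,255),(0,255,0),(255,0,255),(0,255,255),(255,255,0)]):
    for p in wproj(d,s,m[k]): cv2.circle(im,(int(p[0]+.5),int(p[1]+.5)),2,c,1)
save('w6',cv2.resize(im[0:330,200:440],None,fx=1.8*1.5,fy=1.8,interpolation=cv2.INTER_CUBIC))
plan([.483,-.0705,.05],13.0)
```

```text
{'clock': np.float64(7.983), 'qpos': array([-2.13060e+01,  1.51340e+01,  1.05343e+02,  7.50000e-02,
        5.98930e+01,  5.60990e+01]), 'tcp_pos': array([ 0.482, -0.068,  0.103]), 'ee_rot': array([-179.74 ,    0.271,   12.557]), 'ft_force': array([-0.408, -0.106, -1.912]), 'moment': array([-0.001,  0.069,  0.013]), 'grip_width': np.float64(0.055)}
plan [0.0002 0.0016 0.054 ] [-0.18  0.16 -0.46] rows>= 1.3
```

View pics/w6.png

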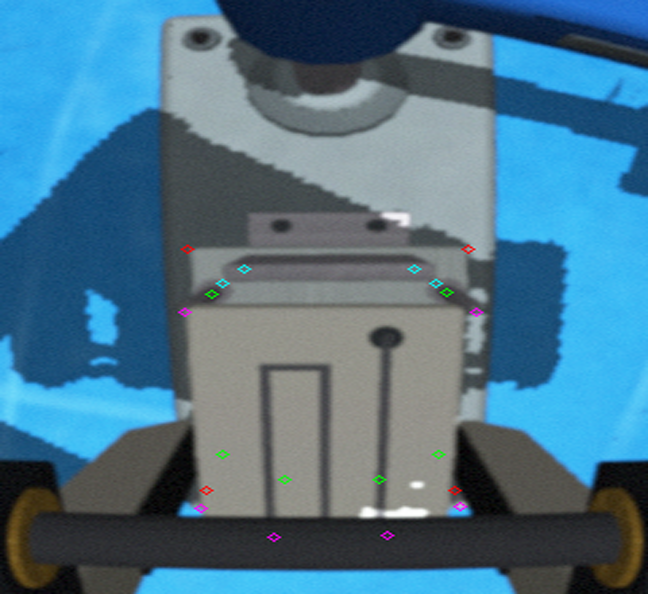

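Emit:
step_arm --series "0.001 0.002 0 -0.2 0.2 -0.5;0.001 0.002 0 -0.2 0.2 -0.5;0.001 0.002 0.015 -0.2 0.2 -0.5;0.001 0.002 0.03 -0.2 0.2 -0.5;0.001 0.002 0.045 -0.2 0.2 -0.5;0.001 0.002 0.05 -0.2 0.2 -0.5"

```text
clock: 8.53
tcp_pos: [0.4834, -0.0705, 0.0532]
ee_rot: [-180.0, 0.0, 13.1]
ft_force: [-0.0, 1.0, 0.0]
grip_width: 0.0543
```

Run:
```python
from h import *
s=st()
plan([.483,-.0705,.036],13.0)
```

```text
{'clock': np.float64(8.533), 'qpos': array([-2.14120e+01,  1.90440e+01,  1.08406e+02,  9.00000e-03,
        5.25640e+01,  5.55310e+01]), 'tcp_pos': array([ 0.483, -0.071,  0.053]), 'ee_rot': array([-1.79987e+02,  7.00000e-03,  1.30510e+01]), 'ft_force': array([-0.029,  1.031,  0.006]), 'moment': array([ 0.024,  0.021, -0.035]), 'grip_width': np.float64(0.054)}
plan [-0.0004 -0.0001  0.0172] [-0.01  0.01  0.05] rows>= 0.4
```

Emit:
step_arm --series "0 0 0.01 0 0 0;0 0 0.018 0 0 0;0 0 0.0185 0 0 0;0 0 0.0185 0 0 0"

```text
clock: 8.87
tcp_pos: [0.4835, -0.0705, 0.0349]
ee_rot: [-180.0, 0.0, 13.1]
ft_force: [0.4, 0.8, -0.1]
grip_width: 0.0546
```

Emit:
step_arm --series "0 0 0 0 0 0;0 0 0 0 0 0;0 0 0 0 0 0" --jaw 0.8

```text
clock: 9.12
tcp_pos: [0.4841, -0.0708, 0.0356]
ee_rot: [180.0, -0.1, 13.1]
ft_force: [-0.0, 0.1, 0.0]
grip_width: 0.0699
```

Emit:
step_arm --series "0 0 -0.03 0 0 0;0 0 -0.06 0 0 0;0 0 -0.09 0 0 0;0 0 -0.13 0 0 0;0 0 -0.15 0 0 0;0 0 -0.15 0 0 0"

```text
clock: 9.62
tcp_pos: [0.4871, -0.0718, 0.1914]
ee_rot: [179.6, -0.6, 13.1]
ft_force: [1.2, -0.3, -0.1]
grip_width: 0.0744
```

Run:
```python
from h import *
s=st();d=optics.get_image('wrist');save('w7',d['color'])
wblobs(d,s,.01)
plan([.583,.320,.14],0.8)
```

```text
{'clock': np.float64(9.617), 'qpos': array([-2.1404e+01,  9.6510e+00,  9.8566e+01,  1.1000e-02,  7.1098e+01,
        5.5530e+01]), 'tcp_pos': array([ 0.487, -0.072,  0.191]), 'ee_rot': array([179.621,  -0.571,  13.065]), 'ft_force': array([ 1.243, -0.301, -0.113]), 'moment': array([ 0.019,  0.054, -0.03 ]), 'grip_width': np.float64(0.074)}
c [ 0.8327 -0.3632] wh [0.0913 0.0325] yaw -59.0 px [563.   8.]
c [ 0.668  -0.0262] wh [0.0327 0.0322] yaw 61.3 px [315.  24.]
c [0.5832 0.3195] wh [0.0896 0.0563] yaw 0.9 px [67. 66.]
c [ 0.7273 -0.3295] wh [0.0455 0.0197] yaw -1.7 px [544.  62.]
c [ 0.5921 -0.0458] wh [0.1146 0.0498] yaw 82.4 px [324.  95.]
c [ 0.749  -0.4303] wh [0.0633 0.0335] yaw -81.8 px [589.  77.]
c [0.475  0.4129] wh [0.0897 0.0569] yaw 11.5 px [ 24. 132.]
c [ 0.6345 -0.3268] wh [0.0465 0.0198] yaw -1.0 px [531. 124.]
c [0.4412 0.1734] wh [0.0915 0.0563] yaw 11.1 px [128. 179.]
c [ 0.4597 -0.0814] wh [0.1    0.0856] yaw 12.8 px [326. 219.]
c [0.2766 0.4532] wh [0.1668 0.0433] yaw -72.3 px [ 14. 242.]
plan [ 0.1828 -0.3595  0.0483] [ 0.21 -0.4  12.25] rows>= 9.7
```

View pics/w7.png

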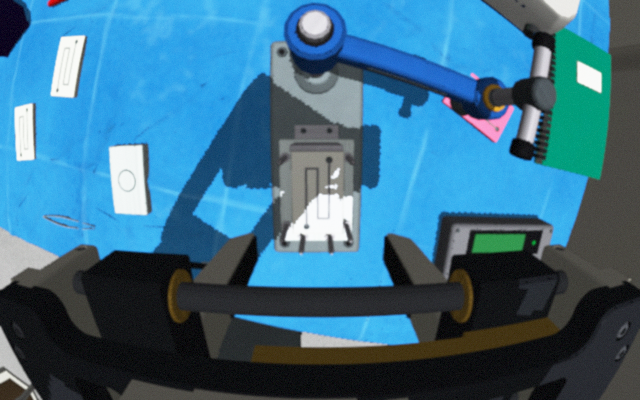

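Emit:
step_arm --series "0 -0.04 0 0 0 5;0.02 -0.08 0 0 0 10;0.04 -0.12 0 0 0 12.2;0.07 -0.16 0 0 0 12.2;0.1 -0.2 0 0 0 12.2;0.12 -0.24 0.02 0 0 12.2;0.14 -0.28 0.05 0 0 12.2;0.17 -0.32 0.05 0 0 12.2" --jaw 1

```text
clock: 10.33
tcp_pos: [0.5619, 0.2386, 0.1442]
ee_rot: [179.8, -0.1, 0.9]
ft_force: [0.4, 0.0, -0.5]
grip_width: 0.093
```

Emit:
step_arm --series "0.009 -0.05 0.01 0 0 0;0.009 -0.05 0.01 0 0 0;0.009 -0.05 0.01 0 0 0"

```text
clock: 10.58
tcp_pos: [0.5682, 0.2913, 0.1304]
ee_rot: [179.7, 0.2, 1.1]
ft_force: [-0.6, -0.0, 0.8]
grip_width: 0.0931
```

Run:
```python
from h import *
s=st();d=optics.get_image('wrist');save('w8',d['color'])
wblobs(d,s,.01)
plan([.583,.320,.005],0.9)
```

```text
{'clock': np.float64(10.583), 'qpos': array([ 17.282,  27.726,  81.558,  -0.236,  70.98 , 106.255]), 'tcp_pos': array([0.568, 0.291, 0.13 ]), 'ee_rot': array([179.712,   0.192,   1.105]), 'ft_force': array([-0.609, -0.002,  0.761]), 'moment': array([ 0.023,  0.003, -0.017]), 'grip_width': np.float64(0.093)}
c [0.8161 0.7065] wh [0.1692 0.0582] yaw 71.4 px [27. 17.]
c [0.7122 0.2936] wh [0.1463 0.0243] yaw -83.4 px [313.  47.]
c [0.675 0.581] wh [0.1698 0.1275] yaw 44.7 px [ 76. 107.]
c [0.5377 0.7441] wh [0.1883 0.0715] yaw -70.5 px [ 21. 210.]
c [0.5493 0.3209] wh [0.0543 0.0194] yaw -89.0 px [287. 215.]
c [0.5135 0.4227] wh [0.0531 0.0121] yaw -79.7 px [192. 244.]
plan [ 0.0152 -0.0312  0.1264] [0.33 0.12 0.13] rows>= 3.1
```

View pics/w8.png

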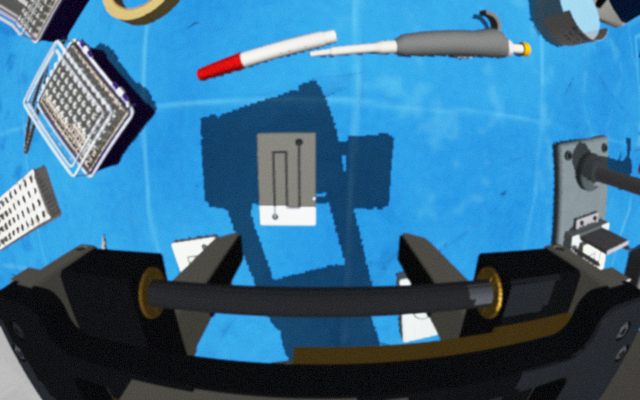

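Emit:
step_arm --series "0.015 -0.031 0.02 0.3 0 0.1;0.015 -0.031 0.05 0.3 0 0.1;0.015 -0.031 0.08 0.3 0 0.1;0.015 -0.031 0.08 0.3 0 0.1;0.015 -0.031 0.08 0.3 0 0.1"

```text
clock: 11.05
tcp_pos: [0.5816, 0.3177, 0.0501]
ee_rot: [179.9, 0.4, 0.8]
ft_force: [0.3, -0.1, 0.8]
grip_width: 0.0932
```

Run:
```python
from h import *
s=st()
plan([.583,.320,.004],0.9)
```

```text
{'clock': np.float64(11.05), 'qpos': array([ 1.90330e+01,  3.44850e+01,  8.22370e+01, -2.50000e-02,
        6.36770e+01,  1.08203e+02]), 'tcp_pos': array([0.582, 0.318, 0.05 ]), 'ee_rot': array([179.854,   0.372,   0.84 ]), 'ft_force': array([ 0.344, -0.106,  0.846]), 'moment': array([ 0.043,  0.01 , -0.019]), 'grip_width': np.float64(0.093)}
plan [ 0.0018 -0.0024  0.0461] [ 0.15  0.37 -0.06] rows>= 1.1
```

Emit:
step_arm --series "0.002 -0.0025 0.02 0 0.3 0;0.002 -0.0025 0.04 0 0.3 0;0.002 -0.0025 0.043 0 0.3 0;0.002 -0.0025 0.043 0 0.3 0"

```text
clock: 11.38
tcp_pos: [0.5835, 0.3191, 0.0081]
ee_rot: [179.8, 0.1, 0.8]
ft_force: [0.8, -0.4, 0.5]
grip_width: 0.0926
```

Run:
```python
from h import *
s=st()
plan([.583,.320,.004],0.9)
```

```text
{'clock': np.float64(11.383), 'qpos': array([ 19.156,  37.257,  83.936,  -0.146,  58.924, 108.449]), 'tcp_pos': array([0.584, 0.319, 0.008]), 'ee_rot': array([1.79844e+02, 7.20000e-02, 7.83000e-01]), 'ft_force': array([ 0.778, -0.403,  0.489]), 'moment': array([-0.019, -0.05 ,  0.021]), 'grip_width': np.float64(0.093)}
plan [-0.0005 -0.0009  0.0041] [ 0.16  0.07 -0.12] rows>= 0.1
```

Emit:
step_arm --series "0 -0.001 0.004 0 0 0;0 -0.001 0.004 0 0 0;0 -0.001 0.004 0 0 0;0 -0.001 0.004 0 0 0;0 -0.001 0.004 0 0 0;0 -0.001 0.004 0 0 0;0 -0.001 0.004 0 0 0;0 -0.001 0.004 0 0 0" --jaw 0

```text
clock: 12.05
tcp_pos: [0.5837, 0.3203, 0.0045]
ee_rot: [179.9, 0.0, 0.8]
ft_force: [-0.9, 1.0, 2.2]
grip_width: 0.0544
```

Emit:
step_arm --series "0 0 -0.03 0 0 0;0 0 -0.06 0 0 0;0 0 -0.09 0 0 0;0 0 -0.12 0 0 0;0 0 -0.15 0 0 0;0 0 -0.15 0 0 0"

```text
clock: 12.55
tcp_pos: [0.5872, 0.3219, 0.1618]
ee_rot: [-179.9, -0.6, 0.8]
ft_force: [0.7, 0.7, 0.8]
grip_width: 0.0545
```

Run:
```python
from h import *
s=st();d=optics.get_image('wrist');save('w9',d['color'])
plan([.483,-.0705,.15],13.0)
```

```text
{'clock': np.float64(12.55), 'qpos': array([ 19.283,  28.87 ,  75.072,  -0.131,  75.486, 108.517]), 'tcp_pos': array([0.587, 0.322, 0.162]), 'ee_rot': array([-179.939,   -0.583,    0.799]), 'ft_force': array([0.691, 0.701, 0.754]), 'moment': array([ 0.033, -0.064,  0.022]), 'grip_width': np.float64(0.055)}
plan [-0.1085  0.3905  0.0079] [  0.04  -0.38 -12.2 ] rows>= 9.7
```

View pics/w9.png

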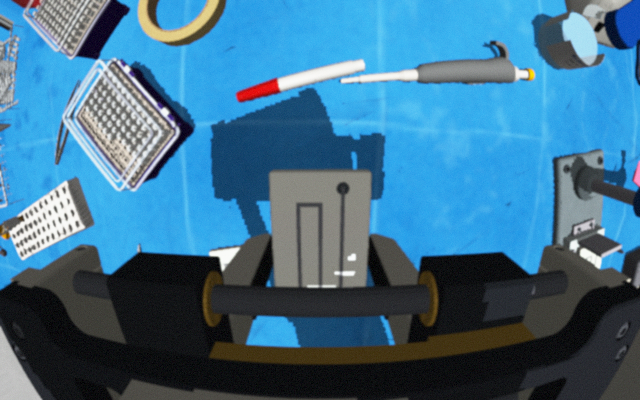

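Emit:
step_arm --series "-0.02 0.03 0 0 0 -6;-0.04 0.07 0 0 0 -12.2;-0.06 0.11 0 0 0 -12.2;-0.07 0.15 0 0 0 -12.2;-0.08 0.19 0 0 0 -12.2;-0.09 0.23 0 0 0 -12.2;-0.1 0.27 0 0 0 -12.2;-0.108 0.31 0 0 0 -12.2"

```text
clock: 13.27
tcp_pos: [0.4806, 0.0121, 0.1564]
ee_rot: [180.0, -0.2, 13.0]
ft_force: [0.1, -1.0, -0.8]
grip_width: 0.0545
```

Run:
```python
from h import *
s=st()
plan([.483,-.0705,.12],13.0)
```

```text
{'clock': np.float64(13.267), 'qpos': array([-1.19430e+01,  1.06800e+01,  1.02598e+02,  7.90000e-02,
        6.65280e+01,  6.49950e+01]), 'tcp_pos': array([0.481, 0.012, 0.156]), 'ee_rot': array([179.984,  -0.207,  13.03 ]), 'ft_force': array([ 0.117, -1.017, -0.825]), 'moment': array([ 0.033, -0.022,  0.026]), 'grip_width': np.float64(0.055)}
plan [-0.0164  0.081   0.0363] [ 0.02 -0.21  0.03] rows>= 2.2
```

Emit:
step_arm --series "-0.008 0.04 0 0 0 0;-0.0164 0.075 0.015 0 0 0;-0.0164 0.081 0.03 0 0 0;-0.0164 0.081 0.036 0 0 0;-0.0164 0.081 0.036 0 0 0;-0.0164 0.081 0.036 0 0 0"

```text
clock: 13.77
tcp_pos: [0.4821, -0.0693, 0.1194]
ee_rot: [-179.9, -0.1, 13.1]
ft_force: [-0.5, 0.0, -0.9]
grip_width: 0.0548
```

Run:
```python
from h import *
s=st()
plan([.483,-.0705,.065],13.0)
```

```text
{'clock': np.float64(13.767), 'qpos': array([-21.428,  13.776, 104.445,   0.144,  61.772,  55.441]), 'tcp_pos': array([ 0.482, -0.069,  0.119]), 'ee_rot': array([-1.79899e+02, -7.80000e-02,  1.30630e+01]), 'ft_force': array([-0.48 ,  0.047, -0.866]), 'moment': array([-0.031, -0.021, -0.007]), 'grip_width': np.float64(0.055)}
plan [0.0005 0.0015 0.0544] [-0.1  -0.08  0.06] rows>= 1.3
```

Emit:
step_arm --series "0.0008 0.0015 0.01 -0.1 0 0;0.0008 0.0015 0.025 -0.1 0 0;0.0008 0.0015 0.04 -0.1 0 0;0.0008 0.0015 0.054 -0.1 0 0;0.0008 0.0015 0.057 -0.1 0 0;0.0008 0.0015 0.057 -0.1 0 0"

```text
clock: 14.27
tcp_pos: [0.4827, -0.0691, 0.0616]
ee_rot: [-179.9, 0.0, 13.2]
ft_force: [-0.0, -0.8, -0.4]
grip_width: 0.0543
```

Run:
```python
from h import *
s=st()
plan([.483,-.0705,.0455],13.0)
```

```text
{'clock': np.float64(14.267), 'qpos': array([-2.13220e+01,  1.82720e+01,  1.08037e+02,  5.90000e-02,
        5.37420e+01,  5.54730e+01]), 'tcp_pos': array([ 0.483, -0.069,  0.062]), 'ee_rot': array([-1.79932e+02,  1.50000e-02,  1.31700e+01]), 'ft_force': array([-0.015, -0.833, -0.44 ]), 'moment': array([-0.037, -0.009, -0.003]), 'grip_width': np.float64(0.054)}
plan [-0.      0.0014  0.0161] [-0.07  0.02  0.17] rows>= 0.4
```

Emit:
step_arm --series "0 0.0015 0.008 0 0 0.1;0 0.0015 0.016 0 0 0.1;0 0.0015 0.0165 0 0 0.1;0 0.0015 0.0165 0 0 0.1"

```text
clock: 14.6
tcp_pos: [0.483, -0.0705, 0.0449]
ee_rot: [-179.9, 0.0, 13.1]
ft_force: [0.3, -0.2, -1.0]
grip_width: 0.0546
```

Emit:
step_arm --series "0 0 0 0 0 0;0 0 0 0 0 0;0 0 0 0 0 0" --jaw 0.8

```text
clock: 14.85
tcp_pos: [0.4831, -0.0706, 0.0452]
ee_rot: [-179.9, 0.0, 13.1]
ft_force: [-0.4, 0.5, 0.2]
grip_width: 0.0698
```

Emit:
step_arm --series "0 0 -0.03 0 0 0;0 0 -0.06 0 0 0;0 0 -0.09 0 0 0;0 0 -0.13 0 0 0;0 0 -0.15 0 0 0;0 0 -0.15 0 0 0"

```text
clock: 15.35
tcp_pos: [0.4861, -0.0719, 0.2007]
ee_rot: [179.7, -0.5, 13.1]
ft_force: [1.0, -0.4, -0.1]
grip_width: 0.0743
```

Run:
```python
from h import *
s=st();d=optics.get_image('wrist');save('w10',d['color'])
wblobs(d,s,.01)
W=wristcloud(d,s);print(np.nanmedian(W[165:200,300:345,2]))
plan([.475,.413,.14],11.3)
```

```text
{'clock': np.float64(15.35), 'qpos': array([-2.1481e+01,  9.1860e+00,  9.7761e+01,  5.0000e-02,  7.2509e+01,
        5.5435e+01]), 'tcp_pos': array([ 0.486, -0.072,  0.201]), 'ee_rot': array([179.73 ,  -0.475,  13.071]), 'ft_force': array([ 0.979, -0.377, -0.136]), 'moment': array([ 0.002, -0.049, -0.018]), 'grip_width': np.float64(0.074)}
c [ 0.8315 -0.3608] wh [0.0928 0.0346] yaw -59.2 px [559.   8.]
c [ 0.6658 -0.027 ] wh [0.0318 0.0315] yaw 55.2 px [315.  27.]
c [ 0.5977 -0.0437] wh [0.1263 0.0501] yaw 74.4 px [324.  94.]
c [ 0.7486 -0.4289] wh [0.0633 0.0337] yaw -82.2 px [585.  76.]
c [0.475  0.4126] wh [0.0899 0.057 ] yaw 11.0 px [ 29. 131.]
c [ 0.6326 -0.317 ] wh [0.0449 0.0189] yaw -2.0 px [522. 122.]
c [0.4413 0.1734] wh [0.0913 0.0561] yaw 11.0 px [132. 177.]
c [ 0.4561 -0.0819] wh [0.0947 0.0862] yaw 13.4 px [326. 217.]
c [0.2754 0.4549] wh [0.2045 0.0528] yaw -72.3 px [ 17. 241.]
0.04934325381260318
plan [ 0.0997 -0.4742  0.0573] [ 0.13 -0.28  1.77] rows>= 11.7
```

View pics/w10.png

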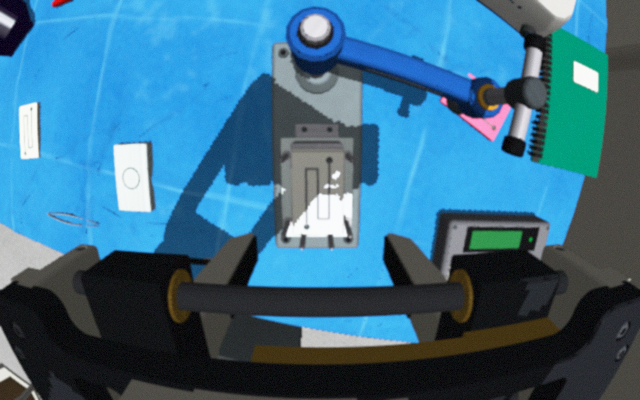

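Emit:
step_arm --series "0.01 -0.04 0 0 0 0;0.02 -0.08 0 0 0 0;0.03 -0.12 0 0 0 0;0.04 -0.16 0 0 0 1;0.05 -0.2 0 0 0 1.8;0.06 -0.24 0 0 0 1.8;0.07 -0.28 0 0 0 1.8;0.08 -0.32 0 0 0 1.8" --jaw 1

```text
clock: 16.07
tcp_pos: [0.4889, 0.2601, 0.1957]
ee_rot: [179.8, -0.1, 11.3]
ft_force: [1.3, -1.4, 0.2]
grip_width: 0.0928
```

Emit:
step_arm --series "0.008 -0.04 0.02 0 0 0;0.015 -0.08 0.04 0 0 0;0.02 -0.12 0.06 0 0 0;0.022 -0.14 0.06 0 0 0;0.022 -0.14 0.06 0 0 0"

```text
clock: 16.48
tcp_pos: [0.4797, 0.4057, 0.1304]
ee_rot: [179.9, 0.3, 11.5]
ft_force: [-0.7, -0.4, -0.5]
grip_width: 0.093
```

Run:
```python
from h import *
s=st();d=optics.get_image('wrist');save('w11',d['color'])
wblobs(d,s,.01)
plan([.475,.413,.005],11.2)
```

```text
{'clock': np.float64(16.483), 'qpos': array([ 3.00910e+01,  2.67380e+01,  8.31810e+01, -5.40000e-02,
        7.03770e+01,  1.08607e+02]), 'tcp_pos': array([0.48 , 0.406, 0.13 ]), 'ee_rot': array([179.858,   0.264,  11.501]), 'ft_force': array([-0.688, -0.387, -0.466]), 'moment': array([0.011, 0.013, 0.035]), 'grip_width': np.float64(0.093)}
c [0.6297 0.5248] wh [0.1097 0.0504] yaw -85.9 px [224.  15.]
c [0.7131 0.2626] wh [0.0886 0.0185] yaw -82.7 px [496.  13.]
c [0.5369 0.7502] wh [0.212 0.071] yaw -70.3 px [63. 94.]
c [0.4557 0.5658] wh [0.1204 0.0158] yaw -15.9 px [160. 197.]
c [0.4519 0.4109] wh [0.055  0.0424] yaw -78.6 px [308. 222.]
c [0.4743 0.1706] wh [0.0557 0.0231] yaw -80.8 px [516. 240.]
plan [-0.0032 -0.0112  0.1265] [0.23 0.2  0.29] rows>= 3.0
```

View pics/w11.png

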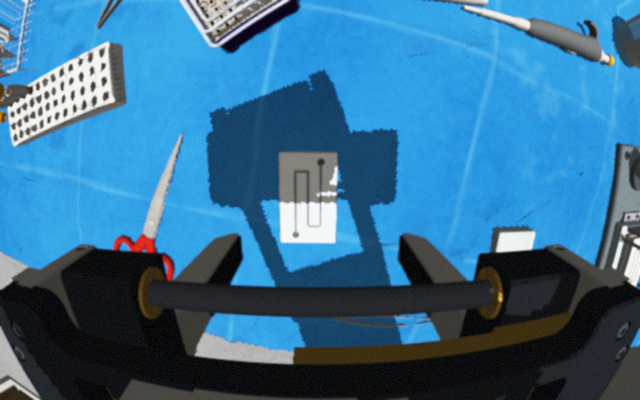

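Run:
```python
from h import *
s=st();d=optics.get_image('wrist')
c=wrays(d,s,[(279,152),(338,152),(336,243),(280,243)],.01);print(c.mean(0))
t=tool_at(d,[(165,245),(170,262),(152,237),(125,240),(183,135),(280,240),(340,240)],s['tcp_pos'][2]-.005);print(np.round(t,3))
```

```text
{'clock': np.float64(16.533), 'qpos': array([ 29.917,  26.599,  83.236,  -0.167,  70.43 , 108.48 ]), 'tcp_pos': array([0.481, 0.403, 0.132]), 'ee_rot': array([179.766,   0.203,  11.492]), 'ft_force': array([-0.071, -0.781,  0.041]), 'moment': array([0.039, 0.024, 0.005]), 'grip_width': np.float64(0.093)}
[0.47542873 0.41219275 0.01      ]
[[-0.057 -0.172  0.127]
 [-0.077 -0.17   0.127]
 [-0.048 -0.188  0.127]
 [-0.053 -0.229  0.127]
 [ 0.062 -0.136  0.127]
 [-0.047 -0.04   0.127]
 [-0.047  0.021  0.127]]
```

Run:
```python
from h import *
plan([.475,.4125,.05],11.2)
```

```text
plan [-0.0042 -0.0121  0.0826] [0.25 0.12 0.21] rows>= 2.0
```

Emit:
step_arm --series "-0.004 -0.012 0.03 0.2 0 0.2;-0.004 -0.012 0.06 0.2 0 0.2;-0.004 -0.012 0.082 0.2 0 0.2;-0.004 -0.012 0.082 0.2 0 0.2;-0.004 -0.012 0.082 0.2 0 0.2"

```text
clock: 17.0
tcp_pos: [0.4748, 0.4105, 0.0497]
ee_rot: [179.9, 0.3, 11.1]
ft_force: [0.2, 0.6, 0.4]
grip_width: 0.0931
```

Run:
```python
from h import *
s=st()
plan([.475,.4125,.007],11.2)
```

```text
{'clock': np.float64(17.0), 'qpos': array([ 3.06950e+01,  3.13740e+01,  8.80000e+01, -3.10000e-02,
        6.09450e+01,  1.09583e+02]), 'tcp_pos': array([0.475, 0.41 , 0.05 ]), 'ee_rot': array([179.867,   0.292,  11.127]), 'ft_force': array([0.154, 0.599, 0.404]), 'moment': array([ 0.029, -0.041, -0.011]), 'grip_width': np.float64(0.093)}
plan [ 0.0008 -0.002   0.0427] [ 0.13  0.29 -0.07] rows>= 1.0
```

Emit:
step_arm --series "0.001 -0.002 0.02 0.1 0.2 0;0.001 -0.002 0.04 0.1 0.2 0;0.001 -0.002 0.042 0.1 0.2 0;0.001 -0.002 0.042 0.1 0.2 0"

```text
clock: 17.33
tcp_pos: [0.4757, 0.4119, 0.0086]
ee_rot: [180.0, 0.1, 11.1]
ft_force: [-0.0, 0.3, 0.3]
grip_width: 0.093
```

Run:
```python
from h import *
s=st()
plan([.475,.4125,.004],11.2)
```

```text
{'clock': np.float64(17.333), 'qpos': array([ 3.07520e+01,  3.42330e+01,  8.97730e+01, -1.10000e-02,
        5.60950e+01,  1.09683e+02]), 'tcp_pos': array([0.476, 0.412, 0.009]), 'ee_rot': array([1.79958e+02, 9.10000e-02, 1.10750e+01]), 'ft_force': array([-0.013,  0.329,  0.324]), 'moment': array([ 0.05 ,  0.014, -0.005]), 'grip_width': np.float64(0.093)}
plan [-0.0005 -0.0007  0.0046] [ 0.04  0.09 -0.13] rows>= 0.1
```

Emit:
step_arm --series "0 -0.001 0.0045 0 0 0;0 -0.001 0.0045 0 0 0;0 -0.001 0.0045 0 0 0;0 -0.001 0.0045 0 0 0;0 -0.001 0.0045 0 0 0;0 -0.001 0.0045 0 0 0;0 -0.001 0.0045 0 0 0;0 -0.001 0.0045 0 0 0" --jaw 0

```text
clock: 18.0
tcp_pos: [0.4756, 0.4132, 0.0044]
ee_rot: [180.0, 0.1, 11.1]
ft_force: [0.3, 0.5, 1.6]
grip_width: 0.0544
```

Emit:
step_arm --series "0 0 -0.03 0 0 0;0 0 -0.06 0 0 0;0 0 -0.09 0 0 0;0 0 -0.12 0 0 0;0 0 -0.15 0 0 0;0 0 -0.15 0 0 0"

```text
clock: 18.5
tcp_pos: [0.4788, 0.4151, 0.1614]
ee_rot: [-179.8, -0.5, 11.1]
ft_force: [0.1, 0.6, 0.0]
grip_width: 0.0541
```

Run:
```python
from h import *
s=st();d=optics.get_image('wrist');save('w12',d['color'])
plan([.483,-.0705,.16],13.0)
```

```text
{'clock': np.float64(18.5), 'qpos': array([ 3.08600e+01,  2.52660e+01,  8.09460e+01, -8.00000e-03,
        7.32100e+01,  1.09769e+02]), 'tcp_pos': array([0.479, 0.415, 0.161]), 'ee_rot': array([-179.812,   -0.547,   11.093]), 'ft_force': array([0.116, 0.573, 0.048]), 'moment': array([ 0.038,  0.008, -0.028]), 'grip_width': np.float64(0.054)}
plan [-0.0881  0.4769 -0.0032] [-0.11 -0.35 -1.91] rows>= 11.6
```

View pics/w12.png

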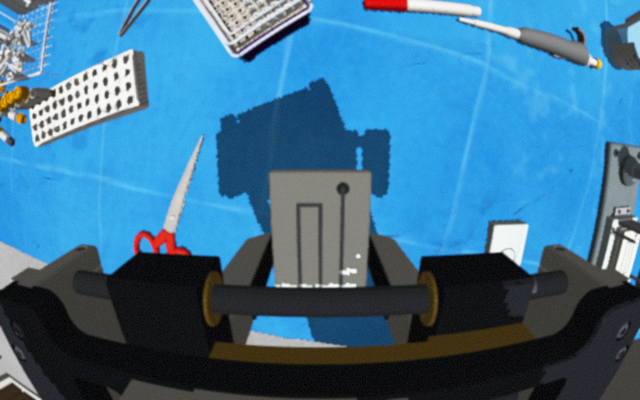

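Held level and centred (front edge row 170, as before). On to the nest.

Emit:
step_arm --series "-0.01 0.04 0 0 -0.3 -1;-0.02 0.08 0 0 -0.3 -1.9;-0.03 0.12 0 0 -0.3 -1.9;-0.04 0.16 0 0 -0.3 -1.9;-0.05 0.2 0 0 -0.3 -1.9;-0.06 0.24 0 0 -0.3 -1.9;-0.07 0.28 0 0 -0.3 -1.9;-0.075 0.32 0 0 -0.3 -1.9"

```text
clock: 19.22
tcp_pos: [0.4632, 0.0843, 0.1556]
ee_rot: [-179.8, 0.2, 13.0]
ft_force: [0.6, -0.5, 0.0]
grip_width: 0.0547
```

Run:
```python
from h import *
s=st()
plan([.483,-.0705,.12],13.0)
```

```text
{'clock': np.float64(19.217), 'qpos': array([ -3.384,   9.958, 103.627,   0.122,  66.606,  73.549]), 'tcp_pos': array([0.463, 0.084, 0.156]), 'ee_rot': array([-1.79838e+02,  1.52000e-01,  1.30190e+01]), 'ft_force': array([ 0.578, -0.535,  0.016]), 'moment': array([-0.004, -0.082, -0.006]), 'grip_width': np.float64(0.055)}
plan [-0.0155  0.1554  0.0352] [-0.16  0.15  0.02] rows>= 3.8
```

Emit:
step_arm --series "-0.004 0.04 0 0 0 0;-0.008 0.08 0 0 0 0;-0.0155 0.12 0 0 0 0;-0.0155 0.15 0.01 0 0 0;-0.0155 0.155 0.025 0 0 0;-0.0155 0.155 0.032 0 0 0;-0.0155 0.155 0.032 0 0 0;-0.0155 0.155 0.032 0 0 0"

```text
clock: 19.88
tcp_pos: [0.4816, -0.0689, 0.1221]
ee_rot: [-179.7, 0.3, 13.0]
ft_force: [0.2, 0.1, -0.4]
grip_width: 0.0548
```

Run:
```python
from h import *
s=st()
plan([.483,-.0705,.065],13.0)
```

```text
{'clock': np.float64(19.883), 'qpos': array([-2.13580e+01,  1.38100e+01,  1.03962e+02,  7.30000e-02,
        6.26460e+01,  5.55630e+01]), 'tcp_pos': array([ 0.482, -0.069,  0.122]), 'ee_rot': array([-179.71 ,    0.308,   13.046]), 'ft_force': array([ 0.174,  0.147, -0.359]), 'moment': array([0.043, 0.019, 0.049]), 'grip_width': np.float64(0.055)}
plan [0.0013 0.0021 0.0571] [-0.29  0.31  0.04] rows>= 1.4
```

Emit:
step_arm --series "0.0013 0.002 0.005 -0.3 0.3 0;0.0013 0.002 0.015 -0.3 0.3 0;0.0013 0.002 0.03 -0.3 0.3 0;0.0013 0.002 0.045 -0.3 0.3 0;0.0013 0.002 0.052 -0.3 0.3 0;0.0013 0.002 0.052 -0.3 0.3 0"

```text
clock: 20.38
tcp_pos: [0.4816, -0.0692, 0.0684]
ee_rot: [-179.9, 0.2, 13.1]
ft_force: [-0.1, -0.9, -0.0]
grip_width: 0.0546
```

Run:
```python
from h import *
s=st()
plan([.483,-.0705,.0555],13.0)
```

```text
{'clock': np.float64(20.383), 'qpos': array([-2.13270e+01,  1.77090e+01,  1.07644e+02, -1.40000e-02,
        5.48480e+01,  5.55660e+01]), 'tcp_pos': array([ 0.482, -0.069,  0.068]), 'ee_rot': array([-1.79895e+02,  1.72000e-01,  1.31150e+01]), 'ft_force': array([-0.068, -0.947, -0.01 ]), 'moment': array([ 0.003,  0.059, -0.024]), 'grip_width': np.float64(0.055)}
plan [0.0011 0.0016 0.0129] [-0.1   0.17  0.12] rows>= 0.3
```

Emit:
step_arm --series "0.001 0.0015 0.007 0 0.2 0.1;0.001 0.0015 0.013 0 0.2 0.1;0.001 0.0015 0.0135 0 0.2 0.1;0.001 0.0015 0.0135 0 0.2 0.1"

```text
clock: 20.72
tcp_pos: [0.483, -0.0704, 0.0549]
ee_rot: [-179.9, -0.0, 13.0]
ft_force: [-0.5, 0.7, -0.2]
grip_width: 0.0545
```

Emit:
step_arm --series "0 0 0 0 0 0;0 0 0 0 0 0;0 0 0 0 0 0" --jaw 0.8

```text
clock: 20.97
tcp_pos: [0.4832, -0.0706, 0.0552]
ee_rot: [-179.9, -0.1, 13.0]
ft_force: [0.2, 0.7, -0.0]
grip_width: 0.0697
```

Emit:
step_arm --series "0 0 -0.03 0 0 0;0 0 -0.06 0 0 0;0 0 -0.09 0 0 0;0 0 -0.12 0 0 0;0 0 -0.13 0 0 0;0 0 -0.13 0 0 0"

```text
clock: 21.47
tcp_pos: [0.485, -0.0715, 0.1881]
ee_rot: [179.9, -0.4, 13.0]
ft_force: [0.1, 0.1, -0.9]
grip_width: 0.0746
```

Run:
```python
from h import *
s=st();d=optics.get_image('wrist');save('w13',d['color'])
wblobs(d,s,.018)
W=wristcloud(d,s);print(np.nanmedian(W[165:200,300:345,2]))
plan([.4435,.170,.16],11)
```

```text
{'clock': np.float64(21.467), 'qpos': array([-21.522,   9.772,  98.895,   0.105,  70.951,  55.431]), 'tcp_pos': array([ 0.485, -0.071,  0.188]), 'ee_rot': array([179.865,  -0.371,  13.014]), 'ft_force': array([ 0.132,  0.13 , -0.902]), 'moment': array([-0.046, -0.059, -0.029]), 'grip_width': np.float64(0.075)}
c [ 0.8248 -0.3581] wh [0.0786 0.0283] yaw -58.9 px [567.   7.]
c [ 0.6679 -0.0263] wh [0.0326 0.0316] yaw 54.9 px [316.  18.]
c [ 0.7274 -0.3263] wh [0.046  0.0196] yaw -2.3 px [549.  58.]
c [ 0.5899 -0.0461] wh [0.1118 0.0503] yaw 82.7 px [326.  93.]
c [ 0.7446 -0.4217] wh [0.0622 0.0333] yaw -82.5 px [592.  75.]
c [ 0.6358 -0.324 ] wh [0.0456 0.0194] yaw -1.8 px [537. 121.]
c [0.4437 0.1681] wh [0.0889 0.0549] yaw 10.8 px [128. 178.]
c [ 0.4483 -0.0839] wh [0.0838 0.0698] yaw -77.2 px [328. 222.]
c [0.2829 0.4392] wh [0.1702 0.0442] yaw -72.2 px [ 15. 242.]
0.05940876891325225
plan [ 0.015  -0.2439  0.0259] [ 0.   -0.18  2.01] rows>= 5.9
```

View pics/w13.png

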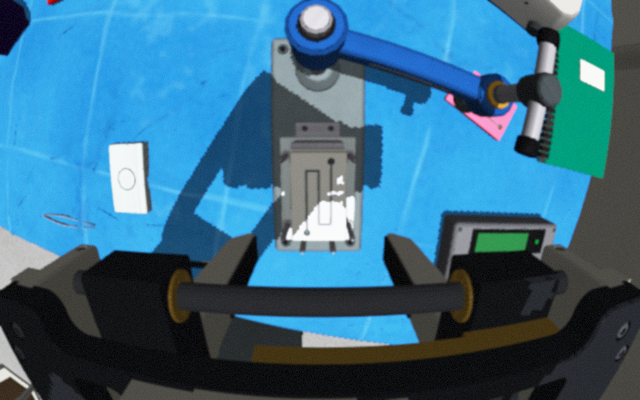

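Emit:
step_arm --series "0 -0.04 0 0 0 1;0.004 -0.08 0 0 0 2;0.008 -0.12 0 0 0 2;0.01 -0.16 0 0 0 2;0.013 -0.2 0.01 0 0 2;0.015 -0.235 0.03 0 0 2;0.015 -0.244 0.05 0 0 2;0.015 -0.244 0.05 0 0 2" --jaw 1

```text
clock: 22.18
tcp_pos: [0.4384, 0.172, 0.1305]
ee_rot: [-179.9, 0.4, 11.2]
ft_force: [-0.9, -0.8, -0.0]
grip_width: 0.0931
```

Run:
```python
from h import *
s=st();d=optics.get_image('wrist');save('w14',d['color'])
wblobs(d,s,.018)
plan([.4435,.169,.06],11)
```

```text
{'clock': np.float64(22.183), 'qpos': array([7.77900e+00, 1.17290e+01, 1.05368e+02, 4.10000e-02, 6.33350e+01,
       8.65140e+01]), 'tcp_pos': array([0.438, 0.172, 0.131]), 'ee_rot': array([-179.937,    0.429,   11.247]), 'ft_force': array([-0.923, -0.783, -0.004]), 'moment': array([0.01 , 0.097, 0.011]), 'grip_width': np.float64(0.093)}
c [0.4544 0.5512] wh [0.1114 0.0159] yaw -15.9 px [ 28. 138.]
c [ 0.5018 -0.0482] wh [0.1225 0.0506] yaw -10.4 px [530. 178.]
c [ 0.4893 -0.1162] wh [0.1186 0.0837] yaw 1.2 px [563. 204.]
c [0.4261 0.1445] wh [0.0436 0.0107] yaw 11.1 px [346. 219.]
c [0.4137 0.1797] wh [0.0334 0.0225] yaw 9.8 px [305. 220.]
c [0.2837 0.6151] wh [0.1217 0.0257] yaw -73.9 px [ 12. 244.]
plan [0.0034 0.0023 0.0724] [-0.01  0.29  0.19] rows>= 1.7
```

View pics/w14.png

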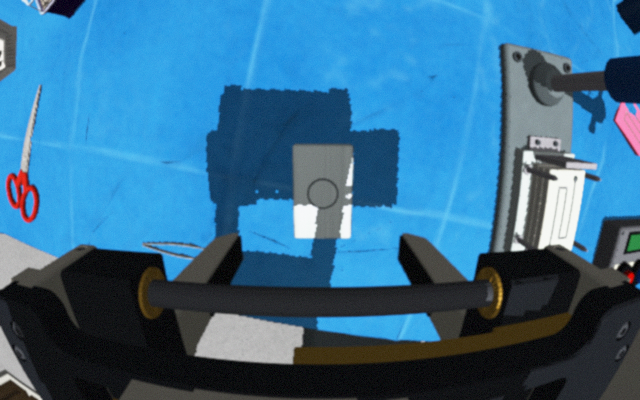

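Run:
```python
from h import *
s=bot.read_state();d=optics.get_image('wrist')
c=wrays(d,s,[(292.5,144.5),(354,144.5),(351,238),(295,238)],.018);print(c.mean(0))
print(tool_at(d,[(200,255),(215,260),(145,243)],s['tcp_pos'][2]-.002))
plan([.4435,.169,.06],11)
```

```text
[0.44506218 0.16750381 0.018     ]
[[-0.06850224 -0.13144516  0.13043541]
 [-0.07381753 -0.11414075  0.13043541]
 [-0.05709472 -0.2021825   0.13043541]]
plan [0.0016 0.0012 0.074 ] [0.01 0.1  0.1 ] rows>= 1.8
```

Emit:
step_arm --series "0.0025 0.002 0.03 0 0.1 0.1;0.0025 0.002 0.06 0 0.1 0.1;0.0025 0.002 0.085 0 0.1 0.1;0.0025 0.002 0.09 0 0.1 0.1;0.0025 0.002 0.09 0 0.1 0.1"

```text
clock: 22.7
tcp_pos: [0.444, 0.1669, 0.0432]
ee_rot: [180.0, 0.2, 10.9]
ft_force: [0.0, 0.1, 0.7]
grip_width: 0.093
```

Run:
```python
from h import *
s=st()
plan([.4445,.168,.0055],11)
```

```text
{'clock': np.float64(22.7), 'qpos': array([ 7.11400e+00,  1.88070e+01,  1.10727e+02, -3.80000e-02,
        5.06500e+01,  8.62570e+01]), 'tcp_pos': array([0.444, 0.167, 0.043]), 'ee_rot': array([179.983,   0.186,  10.881]), 'ft_force': array([0.042, 0.088, 0.685]), 'moment': array([-0.008, -0.007, -0.006]), 'grip_width': np.float64(0.093)}
plan [ 0.0008 -0.001   0.0377] [ 0.02  0.19 -0.12] rows>= 0.9
```

Emit:
step_arm --series "0.0005 -0.001 0.015 0 0.2 0;0.0005 -0.001 0.03 0 0.2 0;0.0005 -0.001 0.036 0 0.2 0;0.0005 -0.001 0.036 0 0.2 0"

```text
clock: 23.03
tcp_pos: [0.4447, 0.1674, 0.0076]
ee_rot: [180.0, -0.0, 10.8]
ft_force: [0.1, -0.2, -0.2]
grip_width: 0.0932
```

Emit:
step_arm --series "0 0 0 0 0 0;0 0 0 0 0 0;0 0 0 0 0 0;0 0 0 0 0 0;0 0 0 0 0 0;0 0 0 0 0 0;0 0 0 0 0 0;0 0 0 0 0 0" --jaw 0 --force 45

```text
clock: 23.7
tcp_pos: [0.4449, 0.1678, 0.0079]
ee_rot: [-180.0, -0.0, 10.8]
ft_force: [-0.7, 2.5, 3.9]
grip_width: 0.0545
```

Emit:
step_arm --series "0 0 -0.03 0 0 0;0 0 -0.06 0 0 0;0 0 -0.09 0 0 0;0 0 -0.12 0 0 0;0 0 -0.15 0 0 0;0 0 -0.15 0 0 0"

```text
clock: 24.2
tcp_pos: [0.448, 0.1681, 0.1631]
ee_rot: [179.9, -0.6, 10.8]
ft_force: [1.5, 0.7, -0.8]
grip_width: 0.0544
```

Run:
```python
from h import *
s=st();d=optics.get_image('wrist');save('w15',d['color'])
plan([.483,-.0705,.16],13.0)
```

```text
{'clock': np.float64(24.2), 'qpos': array([ 7.19100e+00,  9.81800e+00,  1.02642e+02, -2.10000e-02,
        6.69530e+01,  8.63500e+01]), 'tcp_pos': array([0.448, 0.168, 0.163]), 'ee_rot': array([179.943,  -0.584,  10.849]), 'ft_force': array([ 1.522,  0.671, -0.819]), 'moment': array([-0.012, -0.099,  0.011]), 'grip_width': np.float64(0.054)}
plan [-0.0091  0.241   0.0004] [ 0.05 -0.39 -2.16] rows>= 5.8
```

View pics/w15.png

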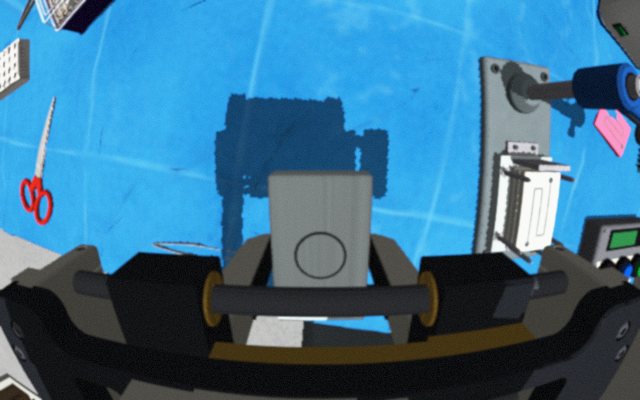

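Emit:
step_arm --series "0 0.04 0 0 -0.3 -1;-0.002 0.08 0 0 -0.3 -2.2;-0.004 0.12 0 0 -0.3 -2.2;-0.006 0.16 0 0 -0.3 -2.2;-0.008 0.2 0 0 -0.3 -2.2;-0.009 0.235 0.01 0 -0.3 -2.2;-0.009 0.241 0.02 0 -0.3 -2.2;-0.009 0.241 0.025 0 -0.3 -2.2"

```text
clock: 24.92
tcp_pos: [0.4817, -0.0724, 0.1321]
ee_rot: [-179.9, 0.2, 12.8]
ft_force: [-0.4, 0.2, -3.5]
grip_width: 0.0541
```

Run:
```python
from h import *
s=st();d=optics.get_image('wrist')
print(tool_at(d,[(268,172),(372,172)],-.0102))
m=press_model(.483,-.0705,13.0);im=d['color'].copy()
for k,c in zip(m,[(0,0,255),(0,255,0),(255,0,255),(0,255,255),(255,255,0)]):
    for p in wproj(d,s,m[k]): cv2.circle(im,(int(p[0]+.5),int(p[1]+.5)),2,c,1)
save('w16',cv2.resize(im[0:330,200:440],None,fx=1.8*1.5,fy=1.8,interpolation=cv2.INTER_CUBIC))
plan([.483,-.0705,.100],13.0)
```

```text
{'clock': np.float64(24.917), 'qpos': array([-2.16740e+01,  1.30680e+01,  1.03327e+02, -2.80000e-02,
        6.37930e+01,  5.55360e+01]), 'tcp_pos': array([ 0.482, -0.072,  0.132]), 'ee_rot': array([-1.79913e+02,  1.70000e-01,  1.28030e+01]), 'ft_force': array([-0.437,  0.207, -3.492]), 'moment': array([ 0.057,  0.023, -0.034]), 'grip_width': np.float64(0.054)}
[[ 0.04488961 -0.02557947 -0.0102    ]
 [ 0.04486917  0.02764358 -0.0102    ]]
plan [0.0023 0.0007 0.0316] [-0.19  0.25 -0.12] rows>= 0.8
```

View pics/w16.png

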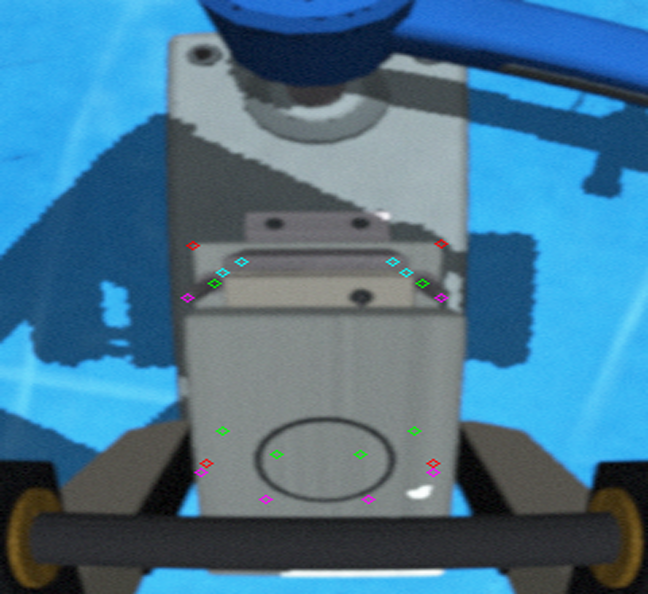

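Emit:
step_arm --series "0.0023 0.0007 0.01 -0.2 0.2 -0.1;0.0023 0.0007 0.02 -0.2 0.2 -0.1;0.0023 0.0007 0.027 -0.2 0.2 -0.1;0.0023 0.0007 0.027 -0.2 0.2 -0.1;0.0023 0.0007 0.027 -0.2 0.2 -0.1"

```text
clock: 25.38
tcp_pos: [0.4825, -0.0694, 0.1041]
ee_rot: [-179.9, 0.1, 13.1]
ft_force: [0.6, 0.2, -2.1]
grip_width: 0.0541
```

Run:
```python
from h import *
s=st()
plan([.483,-.0705,.0685],13.0)
```

```text
{'clock': np.float64(25.383), 'qpos': array([-2.13040e+01,  1.49990e+01,  1.05315e+02, -3.20000e-02,
        5.98180e+01,  5.56540e+01]), 'tcp_pos': array([ 0.482, -0.069,  0.104]), 'ee_rot': array([-1.79948e+02,  1.24000e-01,  1.30580e+01]), 'ft_force': array([ 0.616,  0.207, -2.076]), 'moment': array([0.005, 0.021, 0.012]), 'grip_width': np.float64(0.054)}
plan [0.0003 0.0012 0.0356] [-0.05  0.12  0.06] rows>= 0.9
```

Emit:
step_arm --series "0.0003 0.0012 0.005 0 0.1 0;0.0003 0.0012 0.013 0 0.1 0;0.0003 0.0012 0.02 0 0.1 0;0.0003 0.0012 0.026 0 0.1 0;0.0003 0.0012 0.028 0 0.1 0;0.0003 0.0012 0.028 0 0.1 0"

```text
clock: 25.88
tcp_pos: [0.4825, -0.0704, 0.0753]
ee_rot: [-179.9, 0.1, 13.1]
ft_force: [-0.3, 0.0, -2.4]
grip_width: 0.0545
```

Run:
```python
from h import *
s=st()
plan([.483,-.0705,.0685],13.0)
```

```text
{'clock': np.float64(25.883), 'qpos': array([-2.14540e+01,  1.72010e+01,  1.07156e+02,  3.70000e-02,
        5.57770e+01,  5.54740e+01]), 'tcp_pos': array([ 0.482, -0.07 ,  0.075]), 'ee_rot': array([-1.79899e+02,  9.40000e-02,  1.30520e+01]), 'ft_force': array([-0.334,  0.018, -2.376]), 'moment': array([0.011, 0.063, 0.017]), 'grip_width': np.float64(0.055)}
plan [0.0005 0.0003 0.0068] [-0.1   0.09  0.05] rows>= 0.2
```

Emit:
step_arm --series "0.0005 0 0.004 0 0 0;0.0005 0 0.007 0 0 0;0.0005 0 0.0075 0 0 0;0.0005 0 0.0075 0 0 0"

```text
clock: 26.22
tcp_pos: [0.4832, -0.0704, 0.0679]
ee_rot: [-179.9, 0.1, 13.0]
ft_force: [0.9, -0.1, -1.5]
grip_width: 0.0544
```

Emit:
step_arm --series "0 0 0 0 0 0;0 0 0 0 0 0;0 0 0 0 0 0" --jaw 0.8

```text
clock: 26.47
tcp_pos: [0.4834, -0.0705, 0.0682]
ee_rot: [-179.9, 0.0, 13.0]
ft_force: [-1.3, 0.7, 1.0]
grip_width: 0.0703
```

Emit:
step_arm --series "0 0 -0.03 0 0 0;0 0 -0.06 0 0 0;0 0 -0.09 0 0 0;0 0 -0.12 0 0 0;0 0 -0.13 0 0 0;0 0 -0.13 0 0 0"

```text
clock: 26.97
tcp_pos: [0.4854, -0.0712, 0.2011]
ee_rot: [179.9, -0.3, 13.1]
ft_force: [0.6, -0.1, 0.6]
grip_width: 0.0746
```

Run:
```python
from h import *
s=st();d=optics.get_image('wrist');save('w17',d['color'])
W=wristcloud(d,s);print(np.nanmedian(W[165:200,300:345,2]))
c=optics.get_image('scene');save('sc17',cv2.resize(c['color'][150:320,200:420],None,fx=3.5,fy=3.5,interpolation=cv2.INTER_CUBIC))
```

```text
{'clock': np.float64(26.967), 'qpos': array([-2.1425e+01,  9.2420e+00,  9.7633e+01,  3.0000e-02,  7.2817e+01,
        5.5511e+01]), 'tcp_pos': array([ 0.485, -0.071,  0.201]), 'ee_rot': array([179.85 ,  -0.27 ,  13.055]), 'ft_force': array([ 0.566, -0.083,  0.574]), 'moment': array([-0.01 , -0.043,  0.01 ]), 'grip_width': np.float64(0.075)}
0.07748403091998174
```

View pics/w17.png

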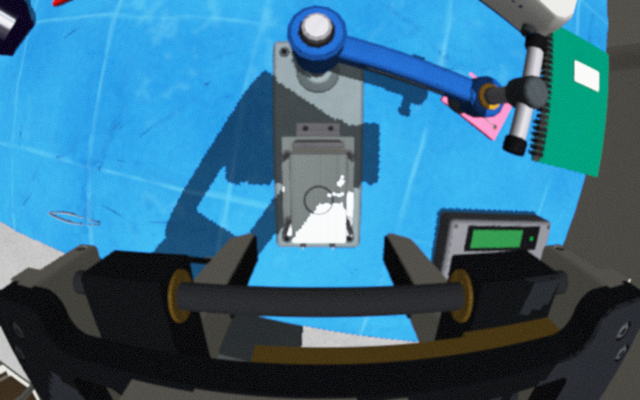

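View pics/sc17.png

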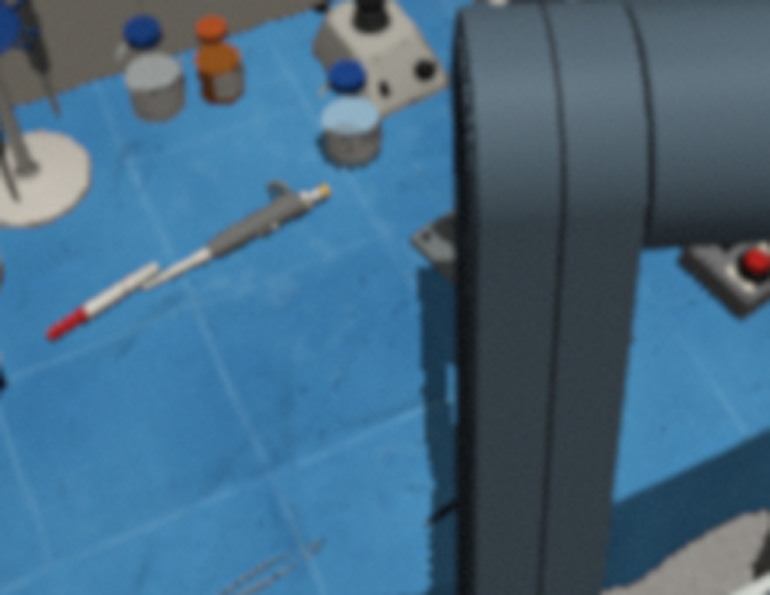

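Run:
```python
from h import *
s=st();d=optics.get_image('wrist');W=wristcloud(d,s)
m=(W[...,2]>.13)&(W[...,2]<.17)&(np.hypot(W[...,0]-.609,W[...,1]+.04)<.16)&(W[...,0]>.55)
P=W[m];print(len(P))
for a,b in [(-.08,-.06),(-.1,-.08),(-.12,-.1),(-.14,-.12),(-.16,-.14),(-.19,-.16)]:
    q=P[(P[:,1]>a)&(P[:,1]<b)];print(a,b,len(q),np.round(np.percentile(q,[2,50,98],axis=0),4).tolist())
h=(W[...,2]>.19)&(W[...,2]<.24)&(np.hypot(W[...,0]-.609,W[...,1]+.17)<.07);P=W[h];print('handle',len(P),np.round(np.percentile(P,[2,50,98],axis=0),4).tolist())
print('col px top',wray(d,s,(318,28),.188), 'hub px', wray(d,s,(527,93),.213))
save('w17z',cv2.resize(d['color'][0:180,280:580],None,fx=2.6,fy=2.6,interpolation=cv2.INTER_CUBIC))
```

```text
{'clock': np.float64(27.067), 'qpos': array([-2.1433e+01,  9.4390e+00,  9.7938e+01,  2.7000e-02,  7.2721e+01,
        5.5511e+01]), 'tcp_pos': array([ 0.483, -0.07 ,  0.197]), 'ee_rot': array([-1.79923e+02,  6.70000e-02,  1.30480e+01]), 'ft_force': array([-0.449,  0.241, -1.004]), 'moment': array([-0.018,  0.027,  0.012]), 'grip_width': np.float64(0.075)}
5500
-0.08 -0.06 871 [[0.6002, -0.0796, 0.1413], [0.6066, -0.0699, 0.1567], [0.6173, -0.0605, 0.1585]]
-0.1 -0.08 842 [[0.5993, -0.0995, 0.1423], [0.6063, -0.09, 0.1567], [0.6165, -0.0804, 0.1585]]
-0.12 -0.1 806 [[0.5988, -0.1197, 0.1413], [0.6056, -0.1099, 0.1567], [0.6161, -0.1004, 0.1586]]
-0.14 -0.12 740 [[0.5983, -0.1394, 0.1412], [0.6051, -0.1299, 0.1567], [0.6155, -0.1206, 0.1586]]
-0.16 -0.14 781 [[0.5961, -0.1598, 0.1405], [0.6041, -0.1511, 0.1568], [0.6154, -0.1402, 0.1597]]
-0.19 -0.16 966 [[0.5911, -0.1836, 0.1385], [0.6006, -0.1665, 0.1595], [0.6203, -0.1603, 0.1683]]
handle 3037 [[0.5685, -0.1767, 0.1979], [0.6036, -0.1671, 0.2121], [0.6428, -0.1613, 0.219]]
col px top [ 0.60463225 -0.04223417  0.188     ] hub px [ 0.60054087 -0.1628856   0.213     ]
```

View pics/w17z.png

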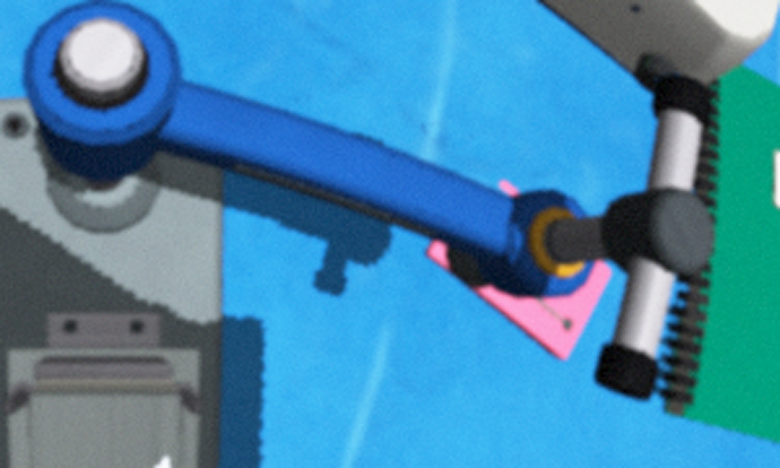

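Emit:
step_arm --series "0 0 -0.04 0 0 -7;0.02 0 -0.06 0 0 -14;0.05 0.01 -0.06 0 0 -21;0.08 0.03 -0.06 0 0 -28;0.1 0.05 -0.06 0 0 -35;0.115 0.062 -0.06 0 0 -42;0.115 0.062 -0.06 0 0 -49;0.115 0.062 -0.06 0 0 -56" --jaw 0.5

```text
clock: 27.78
tcp_pos: [0.6088, -0.1052, 0.252]
ee_rot: [-179.4, -0.0, 69.4]
ft_force: [-1.1, -1.4, 0.8]
grip_width: 0.0463
```

Run:
```python
from h import *
st();plan([.6078,-.1063,.25],88.3)
```

```text
{'clock': np.float64(27.783), 'qpos': array([-2.0154e+01,  2.1192e+01,  7.4361e+01,  2.9000e-02,  8.4998e+01,
        4.8500e-01]), 'tcp_pos': array([ 0.609, -0.105,  0.252]), 'ee_rot': array([-1.79449e+02, -2.50000e-02,  6.93580e+01]), 'ft_force': array([-1.106, -1.354,  0.822]), 'moment': array([-0.011, -0.071,  0.079]), 'grip_width': np.float64(0.046)}
plan [-0.0014 -0.0005  0.002 ] [ -0.54  -0.12 -18.94] rows>= 2.6
```

Emit:
step_arm --series "-0.0014 -0.0005 0 -0.5 0 -7;-0.0014 -0.0005 0 -0.5 0 -14;-0.0014 -0.0005 0.02 -0.5 0 -19;-0.0014 -0.0005 0.03 -0.5 0 -19;-0.0014 -0.0005 0.03 -0.5 0 -19"

```text
clock: 28.2
tcp_pos: [0.6051, -0.1054, 0.2169]
ee_rot: [-179.5, -0.3, 88.2]
ft_force: [-0.3, 0.5, -0.0]
grip_width: 0.0465
```

Run:
```python
from h import *
s=st();d=optics.get_image('wrist');save('w18',d['color'])
plan([.6078,-.1063,.137],88.3)
W=wristcloud(d,s)
m=(W[...,2]>.15)&(W[...,2]<.162)&(np.hypot(W[...,0]-.609,W[...,1]+.1)<.06)&(abs(W[...,0]-.608)<.014)
P=W[m]
for a,b in [(-.085,-.065),(-.1,-.085),(-.12,-.1),(-.14,-.12)]:
    q=P[(P[:,1]>a)&(P[:,1]<b)]
    if len(q): print(a,b,len(q),np.round(np.percentile(q,[2,50,98],axis=0),4).tolist())
```

```text
{'clock': np.float64(28.2), 'qpos': array([-20.339,  21.862,  78.239,   0.109,  80.479, -18.544]), 'tcp_pos': array([ 0.605, -0.105,  0.217]), 'ee_rot': array([-179.485,   -0.287,   88.185]), 'ft_force': array([-0.275,  0.458, -0.032]), 'moment': array([-0.021, -0.127,  0.012]), 'grip_width': np.float64(0.047)}
plan [-0.0009  0.0024  0.0817] [-0.38 -0.24 -0.12] rows>= 2.0
-0.085 -0.065 617 [[0.6012, -0.0845, 0.154], [0.6096, -0.0747, 0.1569], [0.6184, -0.0656, 0.1584]]
-0.1 -0.085 450 [[0.6006, -0.0998, 0.1539], [0.6089, -0.0925, 0.1569], [0.6173, -0.0853, 0.1584]]
-0.12 -0.1 561 [[0.6, -0.1195, 0.1537], [0.6085, -0.11, 0.1569], [0.617, -0.1004, 0.1584]]
-0.14 -0.12 533 [[0.5992, -0.1394, 0.1535], [0.6079, -0.1298, 0.1569], [0.6167, -0.1204, 0.1584]]
```

View pics/w18.png

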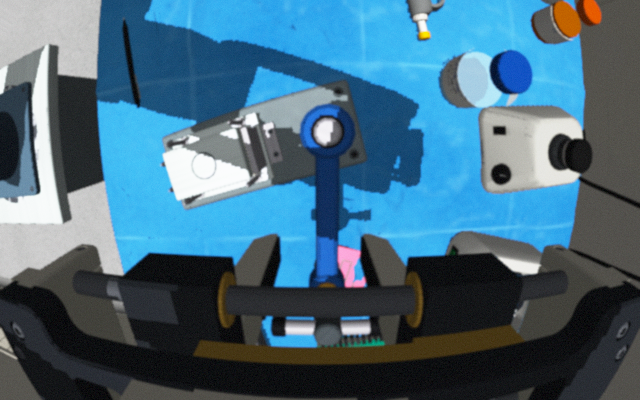

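Emit:
step_arm --series "-0.001 0.003 0.02 -0.4 -0.2 0;-0.001 0.003 0.045 -0.4 -0.2 0;-0.001 0.003 0.07 -0.4 -0.2 0;-0.001 0.003 0.078 -0.4 -0.2 0;-0.001 0.003 0.078 -0.4 -0.2 0"

```text
clock: 28.67
tcp_pos: [0.6068, -0.1059, 0.1383]
ee_rot: [-179.7, -0.1, 88.1]
ft_force: [0.0, 0.5, 0.1]
grip_width: 0.0464
```

Run:
```python
from h import *
s=st();plan([.6085,-.1063,.137],88.3)
```

```text
{'clock': np.float64(28.667), 'qpos': array([-2.0286e+01,  2.5149e+01,  8.4556e+01,  4.6000e-02,  7.0584e+01,
       -1.8395e+01]), 'tcp_pos': array([ 0.607, -0.106,  0.138]), 'ee_rot': array([-1.79739e+02, -1.32000e-01,  8.80940e+01]), 'ft_force': array([0.027, 0.474, 0.066]), 'moment': array([-0.077, -0.102,  0.008]), 'grip_width': np.float64(0.046)}
plan [-0.0004  0.0017  0.0013] [-0.26 -0.13 -0.21] rows>= 0.1
```

Emit:
step_arm --series "0 0.0017 0.001 0 0 0;0 0.0017 0.001 0 0 0;0 0.0017 0.001 0 0 0;0 0.0017 0.001 0 0 0" --jaw 0.25 --force 20

```text
clock: 29.0
tcp_pos: [0.6094, -0.1062, 0.1387]
ee_rot: [-179.9, -0.1, 88.1]
ft_force: [-0.3, -0.1, 0.4]
grip_width: 0.0252
```

```bash
cat >> h.py <<'E'
COL=np.array([.6097,-.0413])
def arc(angs,z,r=.065,off=0.):
    """rows for bar angles (world deg); off: extra advance clockwise mm"""
    s=bot.read_state();Rc=R.from_euler('xyz',s['ee_rot'],degrees=True)
    for a in angs:
        q=np.radians(a);p=np.r_[COL+r*np.array([np.cos(q),np.sin(q)]),z]
        t=Rc.inv().apply(p-s['tcp_pos']);rv=(Rc.inv()*R.from_euler('xyz',[180,0,a-180],degrees=True)).as_rotvec(degrees=True)
        print(a,np.round(t,4).tolist(),np.round(rv,1).tolist())
E
python3 - <<'E'
from h import *
s=st();arc([268.3-5*i for i in range(1,9)],.137)
E
```

```text
{'clock': np.float64(29.0), 'qpos': array([-2.0230e+01,  2.5291e+01,  8.4267e+01,  4.6000e-02,  7.0593e+01,
       -1.8333e+01]), 'tcp_pos': array([ 0.609, -0.106,  0.139]), 'ee_rot': array([-1.79871e+02, -8.80000e-02,  8.80870e+01]), 'ft_force': array([-0.342, -0.06 ,  0.429]), 'moment': array([ 0.006, -0.061, -0.02 ]), 'grip_width': np.float64(0.025)}
263.3 [0.0001, -0.0073, 0.0017] [-0.1, -0.1, 4.8]
258.3 [0.0008, -0.0129, 0.0018] [-0.1, -0.1, 9.8]
253.3 [0.002, -0.0184, 0.0018] [-0.1, -0.1, 14.8]
248.3 [0.0037, -0.0239, 0.0018] [-0.1, -0.1, 19.8]
243.3 [0.0059, -0.0291, 0.0018] [-0.1, -0.1, 24.8]
238.3 [0.0085, -0.0341, 0.0018] [-0.1, -0.1, 29.8]
233.3 [0.0115, -0.0389, 0.0018] [-0.2, -0.0, 34.8]
228.3 [0.0149, -0.0434, 0.0018] [-0.2, -0.0, 39.8]
```

Emit:
step_arm --series "0.0001 -0.0073 0.0015 0 0 4.8;0.0008 -0.0129 0.0015 0 0 9.8;0.002 -0.0184 0.0015 0 0 14.8;0.0037 -0.0239 0.0015 0 0 19.8;0.0059 -0.0291 0.0015 0 0 24.8;0.0085 -0.0341 0.0015 0 0 29.8;0.0115 -0.0389 0.0015 0 0 34.8;0.0149 -0.0434 0.0015 0 0 39.8"

```text
clock: 29.67
tcp_pos: [0.5677, -0.0902, 0.1386]
ee_rot: [180.0, -0.1, 48.0]
ft_force: [2.1, -0.5, -0.4]
grip_width: 0.0233
```

Run:
```python
from h import *
s=st();d=optics.get_image('wrist');save('w19',d['color']);arc([228.3-5*i for i in range(1,9)],.137)
```

```text
{'clock': np.float64(29.667), 'qpos': array([-2.0180e+01,  2.0956e+01,  9.1029e+01,  6.4000e-02,  6.7939e+01,
        2.1778e+01]), 'tcp_pos': array([ 0.568, -0.09 ,  0.139]), 'ee_rot': array([ 1.79951e+02, -8.30000e-02,  4.80180e+01]), 'ft_force': array([ 2.063, -0.485, -0.434]), 'moment': array([-0.119, -0.484,  0.002]), 'grip_width': np.float64(0.023)}
223.3 [-0.0002, -0.0054, 0.0016] [-0.1, -0.0, 4.5]
218.3 [0.0005, -0.0111, 0.0016] [-0.1, -0.0, 9.5]
213.3 [0.0016, -0.0166, 0.0016] [-0.1, -0.0, 14.5]
208.3 [0.0033, -0.022, 0.0016] [-0.1, -0.0, 19.5]
203.3 [0.0054, -0.0273, 0.0016] [-0.1, -0.0, 24.5]
198.3 [0.008, -0.0323, 0.0016] [-0.1, -0.0, 29.5]
193.3 [0.011, -0.0372, 0.0016] [-0.1, -0.0, 34.5]
188.3 [0.0144, -0.0417, 0.0016] [-0.1, -0.0, 39.5]
```

View pics/w19.png

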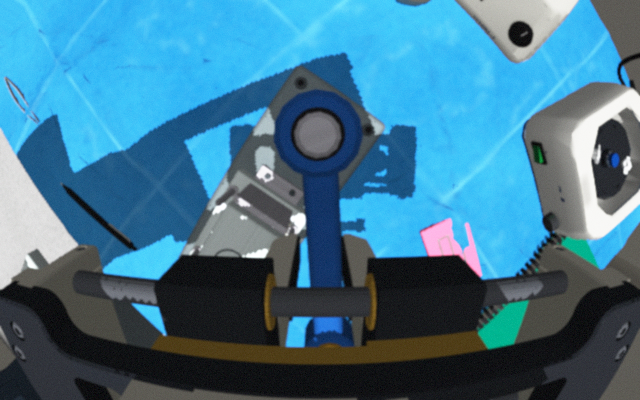

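Emit:
step_arm --series "0 -0.0054 0.0015 0 0 4.5;0.0005 -0.0111 0.0015 0 0 9.5;0.0016 -0.0166 0.0015 0 0 14.5;0.0033 -0.022 0.0015 0 0 19.5;0.0054 -0.0273 0.0015 0 0 24.5;0.008 -0.0323 0.0015 0 0 29.5;0.011 -0.0372 0.0015 0 0 34.5;0.013 -0.04 0.0015 0 0 35"

```text
clock: 30.38
tcp_pos: [0.546, -0.0532, 0.1381]
ee_rot: [180.0, -0.1, 12.7]
ft_force: [-1.6, -1.2, 0.8]
grip_width: 0.0233
```

Run:
```python
from h import *
s=st();d=optics.get_image('wrist');save('w20',d['color']);plan([.5463,-.0559,.137],13)
```

```text
{'clock': np.float64(30.383), 'qpos': array([-1.7225e+01,  1.8479e+01,  9.4795e+01,  1.5000e-02,  6.6653e+01,
        6.0094e+01]), 'tcp_pos': array([ 0.546, -0.053,  0.138]), 'ee_rot': array([ 1.79975e+02, -7.00000e-02,  1.26750e+01]), 'ft_force': array([-1.638, -1.21 ,  0.834]), 'moment': array([-0.397,  0.127, -0.052]), 'grip_width': np.float64(0.023)}
plan [-0.0003  0.0035  0.0009] [-0.04 -0.05 -0.13] rows>= 0.1
```

View pics/w20.png

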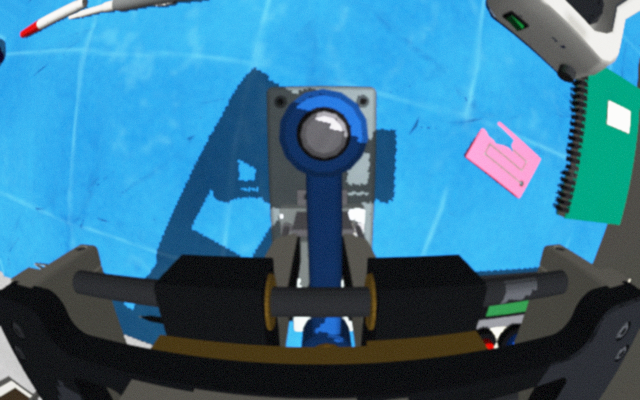

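Emit:
step_arm --series "0 -0.002 0 0 0 0;0 -0.004 0 0 0 0;0 -0.004 0 0 0 0;0 -0.004 0 0 0 0"

```text
clock: 30.77
tcp_pos: [0.5457, -0.0519, 0.1379]
ee_rot: [179.7, -0.1, 13.1]
ft_force: [1.1, -11.5, -3.6]
grip_width: 0.0237
```

Emit:
step_arm --series "0 -0.002 0 0 0 0;0 -0.003 0 0 0 0;0 -0.003 0 0 0 0;0 -0.003 0 0 0 0"

```text
clock: 31.1
tcp_pos: [0.5456, -0.052, 0.1379]
ee_rot: [179.5, -0.0, 13.2]
ft_force: [1.0, -10.9, -4.1]
grip_width: 0.0232
```

Emit:
step_arm --series "0 0.003 0 0.3 0 0;0 0.003 0 0.3 0 0;0 0.003 0 0.3 0 0" --jaw 0.5

```text
clock: 31.35
tcp_pos: [0.5464, -0.0549, 0.138]
ee_rot: [179.8, -0.1, 13.3]
ft_force: [-0.2, 0.7, 0.3]
grip_width: 0.0389
```

Emit:
step_arm --series "0 0 -0.02 0 0 0;0 0 -0.05 0 0 0;0 0 -0.06 0 0 0;0 0 -0.06 0 0 0;0 0 -0.06 0 0 0;0 0 -0.06 0 0 0;0 0 -0.06 0 0 0;0 0 -0.06 0 0 0" --jaw 0

```text
clock: 32.02
tcp_pos: [0.5456, -0.0544, 0.1965]
ee_rot: [179.9, 0.1, 13.3]
ft_force: [-0.4, -0.6, -0.6]
grip_width: 0.0007
```

Run:
```python
from h import *
s=st();d=optics.get_image('wrist');save('w21',d['color']);plan([.5463,-.0559,.16],13)
W=wristcloud(d,s)
q=np.radians(13);ex=np.array([np.cos(q),np.sin(q)]);ey=np.array([-np.sin(q),np.cos(q)])
D=W[...,:2]-np.array([.483,-.0705]);X=D@ex;Y=D@ey
m=(W[...,2]>.145)&(W[...,2]<.165)&(abs(Y)<.03)
for a,b in [(.085,.1),(.1,.108)]:
    k=m&(X>a)&(X<b);print(k.sum(),np.round(np.percentile(Y[k],[2,50,98]),4),np.nanmedian(W[k][:,2]))
```

```text
{'clock': np.float64(32.017), 'qpos': array([-17.251,  15.565,  90.12 ,  -0.157,  74.315,  59.491]), 'tcp_pos': array([ 0.546, -0.054,  0.197]), 'ee_rot': array([1.79869e+02, 7.70000e-02, 1.33010e+01]), 'ft_force': array([-0.401, -0.585, -0.602]), 'moment': array([-0.034,  0.045,  0.006]), 'grip_width': np.float64(0.001)}
plan [0.0003 0.0014 0.0368] [0.14 0.06 0.3 ] rows>= 0.9
585 [-0.009  -0.0001  0.0088] 0.15650484144137852
315 [-0.0088  0.      0.0088] 0.1565493946376149
```

View pics/w21.png

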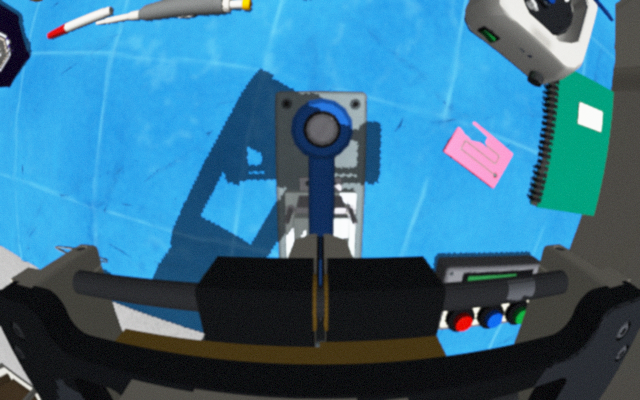

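Emit:
step_arm --series "0.0003 0.0014 0.02 0 0 0.3;0.0003 0.0014 0.035 0 0 0.3;0.0003 0.0014 0.037 0 0 0.3;0.0003 0.0014 0.037 0 0 0.3"

```text
clock: 32.4
tcp_pos: [0.5454, -0.0557, 0.1584]
ee_rot: [180.0, 0.2, 13.0]
ft_force: [1.1, -0.2, 0.9]
grip_width: 0.0003
```

Emit:
step_arm --series "0 0 0.005 0 0 0;0 0 0.01 0 0 0;0 0 0.015 0 0 0;0 0 0.018 0 0 0"

```text
clock: 32.73
tcp_pos: [0.5455, -0.0557, 0.1403]
ee_rot: [179.9, 0.2, 13.0]
ft_force: [0.4, -0.2, 0.1]
grip_width: 0.0004
```

Run:
```python
from h import *
s=st();d=optics.get_image('wrist');save('w22',d['color'][90:370]);plan([.5463,-.0559,.12],13)
W=wristcloud(d,s)
q=np.radians(13);ex=np.array([np.cos(q),np.sin(q)]);ey=np.array([-np.sin(q),np.cos(q)])
D=W[...,:2]-np.array([.483,-.0705]);X=D@ex;Y=D@ey
m=(W[...,2]>.115)&(W[...,2]<.165)&(abs(Y)<.006)
for a,b in [(.08,.09),(.09,.1),(.1,.108)]:
    k=m&(X>a)&(X<b);print(k.sum(),np.nanmedian(W[k][:,2]))
```

```text
{'clock': np.float64(32.733), 'qpos': array([-17.389,  18.471,  94.466,  -0.163,  67.189,  59.684]), 'tcp_pos': array([ 0.546, -0.056,  0.14 ]), 'ee_rot': array([179.934,   0.184,  12.99 ]), 'ft_force': array([ 0.391, -0.198,  0.061]), 'moment': array([-0.018, -0.162, -0.042]), 'grip_width': np.float64(0.0)}
plan [0.0013 0.0006 0.0196] [ 0.02  0.26 -0.01] rows>= 0.5
367 0.13946045296595197
383 0.13941244396770006
316 0.13949422176185555
```

View pics/w22.png

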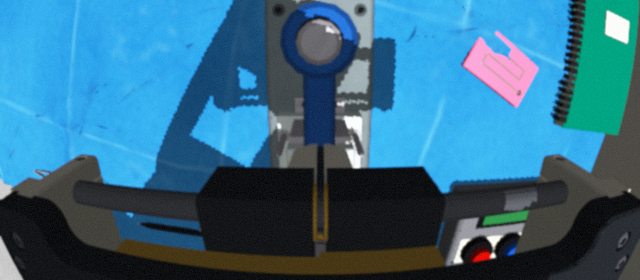

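Emit:
step_arm --series "0.001 0 0.004 0 0 0;0.001 0 0.008 0 0 0;0.001 0 0.009 0 0 0;0.001 0 0.009 0 0 0"

```text
clock: 33.12
tcp_pos: [0.5458, -0.0553, 0.1304]
ee_rot: [180.0, 0.3, 13.0]
ft_force: [-0.1, -0.4, -0.0]
grip_width: 0.0007
```

Emit:
step_arm --series "0 0 0.002 0 0 0;0 0 0.004 0 0 0;0 0 0.004 0 0 0;0 0 0.004 0 0 0"

```text
clock: 33.45
tcp_pos: [0.5464, -0.0552, 0.1285]
ee_rot: [179.9, 0.2, 13.0]
ft_force: [-3.3, 1.6, 14.1]
grip_width: 0.0004
```

Emit:
step_arm --series "0 0 0.002 0 0 0;0 0 0.0035 0 0 0;0 0 0.0035 0 0 0;0 0 0.0035 0 0 0;0 0 0.0035 0 0 0;0 0 0.0035 0 0 0"

```text
clock: 33.95
tcp_pos: [0.5465, -0.0553, 0.1282]
ee_rot: [179.9, 0.1, 13.0]
ft_force: [-7.5, 1.7, 21.6]
grip_width: 0.0008
```

Emit:
step_arm --series "0 0 0.003 0 0 0;0 0 0.0045 0 0 0;0 0 0.0045 0 0 0;0 0 0.0045 0 0 0"

```text
clock: 34.28
tcp_pos: [0.5466, -0.0553, 0.128]
ee_rot: [179.8, -0.0, 13.1]
ft_force: [-10.2, 2.8, 29.9]
grip_width: 0.0004
```

Emit:
step_arm --series "0 0 -0.01 0 0 0;0 0 -0.04 0 0 0;0 0 -0.08 0 0 0;0 0 -0.12 0 0 0;0 0 -0.12 0 0 0;0 0 -0.12 0 0 0"

```text
clock: 34.78
tcp_pos: [0.5478, -0.0552, 0.2507]
ee_rot: [179.6, -0.3, 13.1]
ft_force: [0.1, 0.4, -0.7]
grip_width: 0.0004
```

Run:
```python
from h import *
s=st();d=optics.get_image('wrist');save('w23',d['color'])
W=wristcloud(d,s)
q=np.radians(13);ex=np.array([np.cos(q),np.sin(q)]);ey=np.array([-np.sin(q),np.cos(q)])
D=W[...,:2]-np.array([.483,-.0705]);X=D@ex;Y=D@ey
m=(W[...,2]>.115)&(W[...,2]<.165)&(abs(Y)<.006)
for a in np.arange(.01,.11,.01):
    k=m&(X>a)&(X<a+.01);print(round(a,2),k.sum(),np.nanmedian(W[k][:,2]))
h=(W[...,2]>.168)&(W[...,2]<.2)&(abs(X)<.05)&(abs(Y)<.06);P=np.stack([X[h],Y[h],W[h][:,2]],-1);print('handle',len(P),np.round(np.percentile(P,[2,50,98],axis=0),4).tolist())
```

```text
{'clock': np.float64(34.783), 'qpos': array([-17.241,  13.47 ,  85.227,  -0.182,  80.807,  59.727]), 'tcp_pos': array([ 0.548, -0.055,  0.251]), 'ee_rot': array([179.594,  -0.338,  13.062]), 'ft_force': array([ 0.085,  0.438, -0.655]), 'moment': array([ 0.008,  0.023, -0.065]), 'grip_width': np.float64(0.0)}
0.01 0 nan
0.02 21 0.12871708589734093
0.03 116 0.12824617168329544
0.04 114 0.12801296718681318
0.05 117 0.127630661880461
0.06 128 0.12730326392703228
0.07 124 0.12684042716060462
0.08 128 0.1266114524185946
0.09 143 0.12619962448154637
0.1 131 0.12578032453848714
  return np.nanmean(a, axis, out=out, keepdims=keepdims)
Traceback (most recent call last):
IndexError: index -1 is out of bounds for axis 0 with size 0
```

View pics/w23.png

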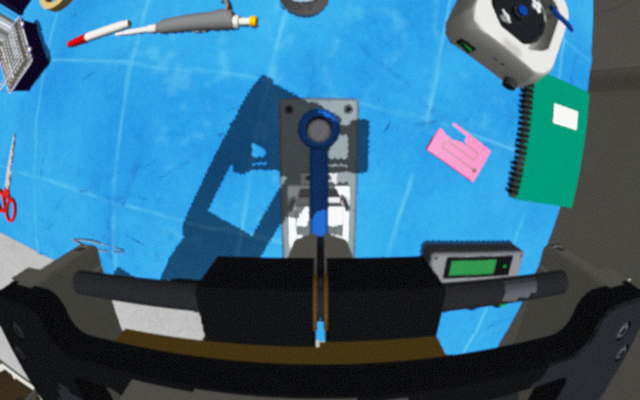

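Emit:
step_arm --series "-0.04 0 -0.01 0 0 0;-0.08 0 -0.01 0 0 0;-0.12 0 -0.01 0 0 0;-0.135 0 -0.01 0 0 0;-0.135 0 -0.01 0 0 0"

```text
clock: 35.25
tcp_pos: [0.4111, -0.0849, 0.2562]
ee_rot: [179.9, 0.1, 13.0]
ft_force: [0.4, 0.7, 0.3]
grip_width: 0.0003
```

Run:
```python
from h import *
s=st();d=optics.get_image('wrist');save('w24',cv2.resize(d['color'][60:260,200:440],None,fx=3,fy=3,interpolation=cv2.INTER_CUBIC))
W=wristcloud(d,s)
q=np.radians(13);ex=np.array([np.cos(q),np.sin(q)]);ey=np.array([-np.sin(q),np.cos(q)])
D=W[...,:2]-np.array([.483,-.0705]);X=D@ex;Y=D@ey
h=(W[...,2]>.165)&(W[...,2]<.2)&(abs(X)<.06)&(abs(Y)<.06);P=np.stack([X[h],Y[h],W[h][:,2]],-1);print('handle',len(P),np.round(np.percentile(P,[1,50,99],axis=0),4).tolist())
for a in (-.035,-.02,.02,.035):
    k=P[abs(P[:,1]-a)<.006];print(a,len(k),np.round(np.percentile(k,[5,50,95],axis=0),4).tolist())
k=P[(abs(P[:,1])<.006)];print('hub',np.round(np.percentile(k,[5,50,95],axis=0),4).tolist())
m=(W[...,2]>.115)&(W[...,2]<.16)&(abs(Y)<.006)
for a in np.arange(.0,.11,.02):
    k=m&(X>a)&(X<a+.01);print(round(a,2),k.sum(),np.nanmedian(W[k][:,2]))
```

```text
{'clock': np.float64(35.25), 'qpos': array([-26.815,  -0.411, 100.383,  -0.179,  80.033,  50.258]), 'tcp_pos': array([ 0.411, -0.085,  0.256]), 'ee_rot': array([1.79868e+02, 1.17000e-01, 1.29590e+01]), 'ft_force': array([0.372, 0.711, 0.29 ]), 'moment': array([ 0.005, -0.059,  0.054]), 'grip_width': np.float64(0.0)}
handle 1756 [[-0.0057, -0.038, 0.18], [0.0028, 0.0001, 0.1853], [0.0109, 0.0375, 0.1917]]
-0.035 234 [[-0.0038, -0.0383, 0.1812], [0.0025, -0.0339, 0.1855], [0.0095, -0.0296, 0.1875]]
-0.02 234 [[-0.0025, -0.0255, 0.1808], [0.0028, -0.0198, 0.1841], [0.0083, -0.0144, 0.1856]]
0.02 235 [[-0.0024, 0.0146, 0.1807], [0.0028, 0.02, 0.1841], [0.0083, 0.0255, 0.1857]]
0.035 221 [[-0.0037, 0.0296, 0.1808], [0.003, 0.0336, 0.1858], [0.0094, 0.0379, 0.1874]]
hub [[-0.0049, -0.0057, 0.1888], [0.0026, -0.0006, 0.1904], [0.0109, 0.0053, 0.1917]]
0.0 0 nan
0.02 142 0.1286238211604188
0.04 130 0.1279188098533996
0.06 126 0.12724877820537875
0.08 112 0.1265116750042331
0.1 109 0.1258216956727623
  return np.nanmean(a, axis, out=out, keepdims=keepdims)
```

View pics/w24.png

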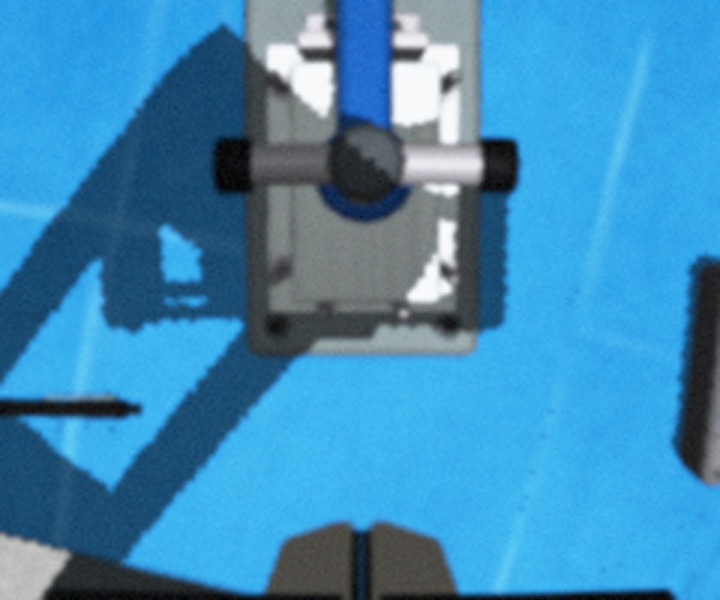

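Emit:
step_arm --series "0.02 0 0 0 0 -7;0.04 0 0 0 0 -14;0.06 0 0 0 0 -21;0.075 0 0 0 0 -28;0.076 0 0 0 0 -35;0.076 0 0 0 0 -42;0.076 0 0 0 0 -49;0.076 0 0 0 0 -56" --jaw 0.5

```text
clock: 35.97
tcp_pos: [0.4883, -0.0674, 0.2549]
ee_rot: [-180.0, 0.1, 69.3]
ft_force: [-0.4, 0.3, -0.6]
grip_width: 0.0451
```

Emit:
step_arm --series "0 0 0 0 0 -7;0 0 0 0 0 -14;0 0 0 0 0 -21;0 0 0 0 0 -28;0 0 0 0 0 -35;0 0 0 0 0 -40;0 0 0 0 0 -40"

```text
clock: 36.55
tcp_pos: [0.489, -0.0668, 0.2533]
ee_rot: [-179.8, -0.0, 109.5]
ft_force: [0.7, -0.5, 0.3]
grip_width: 0.0463
```

Run:
```python
from h import *
s=st();plan([.4857,-.0699,.161],103)
```

```text
{'clock': np.float64(36.55), 'qpos': array([-20.682,   7.797,  91.89 ,  -0.097,  80.484, -40.213]), 'tcp_pos': array([ 0.489, -0.067,  0.253]), 'ee_rot': array([-1.79808e+02, -3.70000e-02,  1.09547e+02]), 'ft_force': array([ 0.718, -0.475,  0.253]), 'moment': array([-0.033, -0.121, -0.064]), 'grip_width': np.float64(0.046)}
plan [-0.0018 -0.0038  0.0923] [-0.19 -0.03  6.55] rows>= 2.2
```

Emit:
step_arm --series "-0.0018 -0.0038 0.02 0 0 6.5;-0.0018 -0.0038 0.04 0 0 6.5;-0.0018 -0.0038 0.06 0 0 6.5;-0.0018 -0.0038 0.08 0 0 6.5;-0.0018 -0.0038 0.088 0 0 6.5;-0.0018 -0.0038 0.088 0 0 6.5"

```text
clock: 37.05
tcp_pos: [0.4846, -0.069, 0.1627]
ee_rot: [-179.6, -0.2, 103.0]
ft_force: [-0.2, -0.6, 0.2]
grip_width: 0.0464
```

Run:
```python
from h import *
s=st();d=optics.get_image('wrist');save('w25',d['color']);plan([.4857,-.0699,.161],103)
```

```text
{'clock': np.float64(37.05), 'qpos': array([-2.11190e+01,  1.16420e+01,  1.00395e+02, -9.90000e-02,
        6.84420e+01, -3.40370e+01]), 'tcp_pos': array([ 0.485, -0.069,  0.163]), 'ee_rot': array([-179.552,   -0.193,  102.954]), 'ft_force': array([-0.215, -0.57 ,  0.185]), 'moment': array([-0.025, -0.127, -0.05 ]), 'grip_width': np.float64(0.046)}
plan [-0.0005  0.0001  0.0033] [-0.32 -0.11 -0.02] rows>= 0.1
```

View pics/w25.png

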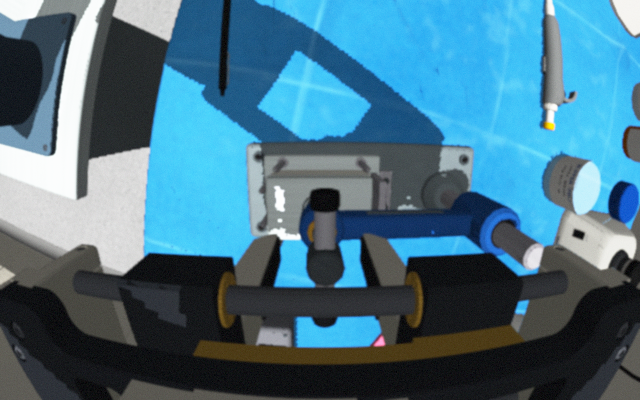

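Emit:
step_arm --series "-0.0005 0 0.003 -0.3 0 0;-0.0005 0 0.003 -0.3 0 0;-0.0005 0 0.003 -0.3 0 0;-0.0005 0 0.003 -0.3 0 0;-0.0005 0 0.003 -0.3 0 0;-0.0005 0 0.003 -0.3 0 0" --jaw 0 --force 40

```text
clock: 37.6
tcp_pos: [0.487, -0.07, 0.1621]
ee_rot: [179.8, -0.1, 103.0]
ft_force: [4.8, 1.3, -1.1]
grip_width: 0.0192
```

Emit:
step_arm --series "0 0 0 0 0 4;0 0 0 0 0 8;0 0 0 0 0 12;0 0 0 0 0 16;0 0 0 0 0 20;0 0 0 0 0 24;0 0 0 0 0 28;0 0 0 0 0 30"

```text
clock: 38.27
tcp_pos: [0.4868, -0.0699, 0.1621]
ee_rot: [179.9, -0.1, 72.8]
ft_force: [1.9, 0.7, -1.5]
grip_width: 0.0188
```

Run:
```python
from h import *
s=st();d=optics.get_image('wrist');save('w26',d['color'])
```

```text
{'clock': np.float64(38.267), 'qpos': array([-21.284,  11.518, 100.642,   0.132,  67.762,  -4.105]), 'tcp_pos': array([ 0.487, -0.07 ,  0.162]), 'ee_rot': array([ 1.79913e+02, -1.16000e-01,  7.27720e+01]), 'ft_force': array([ 1.945,  0.701, -1.531]), 'moment': array([ 0.012, -0.051,  0.123]), 'grip_width': np.float64(0.019)}
```

View pics/w26.png

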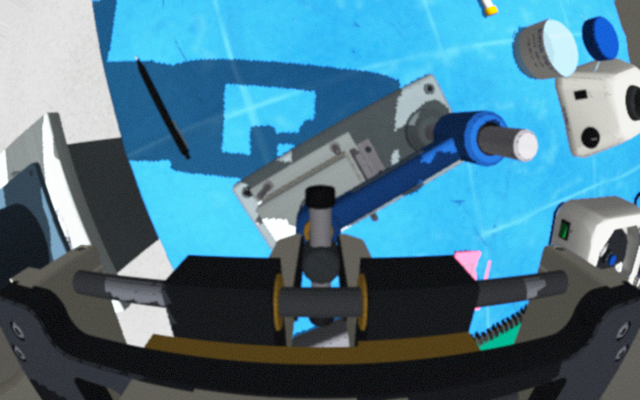

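Handle follows without slip (bar still vertical in view, column 320). Continue.

Emit:
step_arm --series "0 0 0 0 0 5;0 0 0 0 0 10;0 0 0 0 0 15;0 0 0 0 0 20;0 0 0 0 0 25;0 0 0 0 0 30;0 0 0 0 0 35;0 0 0 0 0 40"

```text
clock: 38.98
tcp_pos: [0.4865, -0.0696, 0.162]
ee_rot: [-180.0, -0.1, 32.6]
ft_force: [0.1, 1.6, -1.0]
grip_width: 0.019
```

Emit:
step_arm --series "0 0 0 0 0 5;0 0 0 0 0 10;0 0 0 0 0 15;0 0 0 0 0 20;0 0 0 0 0 25;0 0 0 0 0 30;0 0 0 0 0 35;0 0 0 0 0 40"

```text
clock: 39.65
tcp_pos: [0.4865, -0.069, 0.162]
ee_rot: [-179.8, -0.1, -7.6]
ft_force: [2.8, 3.4, -1.1]
grip_width: 0.0191
```

Run:
```python
from h import *
s=st();d=optics.get_image('wrist');save('w27',d['color'])
```

```text
{'clock': np.float64(39.65), 'qpos': array([-21.242,  11.507, 100.667,   0.186,  67.806,  76.283]), 'tcp_pos': array([ 0.486, -0.069,  0.162]), 'ee_rot': array([-1.79838e+02, -6.00000e-02, -7.59500e+00]), 'ft_force': array([ 2.781,  3.398, -1.085]), 'moment': array([ 0.183, -0.154,  0.108]), 'grip_width': np.float64(0.019)}
```

View pics/w27.png

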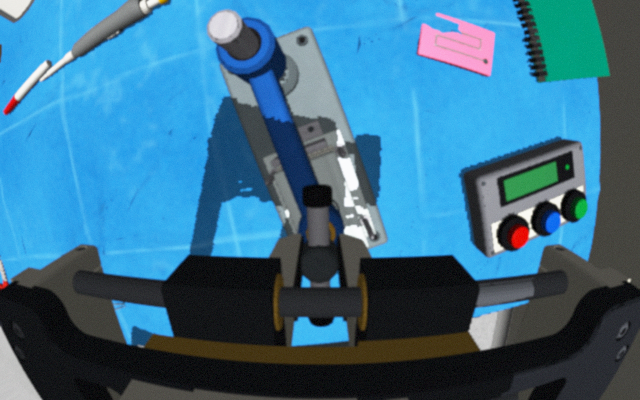

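Emit:
step_arm --series "0 0 0 0 0 5;0 0 0 0 0 10;0 0 0 0 0 15;0 0 0 0 0 20;0 0 0 0 0 25;0 0 0 0 0 30;0 0 0 0 0 35;0 0 0 0 0 40"

```text
clock: 40.37
tcp_pos: [0.4867, -0.0684, 0.1619]
ee_rot: [-179.8, 0.1, -47.9]
ft_force: [5.1, 3.6, -2.0]
grip_width: 0.019
```

Emit:
step_arm --series "0 0 0 0 0 5;0 0 0 0 0 10;0 0 0 0 0 15;0 0 0 0 0 20;0 0 0 0 0 25;0 0 0 0 0 30;0 0 0 0 0 35;0 0 0 0 0 40"

```text
clock: 41.03
tcp_pos: [0.4874, -0.0678, 0.1618]
ee_rot: [-179.8, 0.3, -88.0]
ft_force: [5.8, 3.6, -4.0]
grip_width: 0.0192
```

Run:
```python
from h import *
s=st();d=optics.get_image('wrist');save('w28',d['color'])
```

```text
{'clock': np.float64(41.033), 'qpos': array([-21.165,  11.549, 100.652,   0.335,  67.728, 156.706]), 'tcp_pos': array([ 0.487, -0.068,  0.162]), 'ee_rot': array([-179.813,    0.257,  -87.997]), 'ft_force': array([ 5.77 ,  3.612, -4.011]), 'moment': array([ 0.53 , -0.514,  0.174]), 'grip_width': np.float64(0.019)}
```

View pics/w28.png

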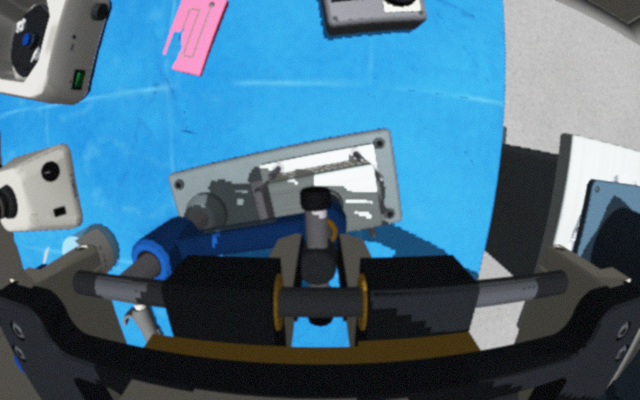

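Emit:
step_arm --series "0 0 0 0 0 0;0 0 0 0 0 0;0 0 0 0 0 0" --jaw 0.5

```text
clock: 41.33
tcp_pos: [0.4871, -0.068, 0.1618]
ee_rot: [-179.9, 0.2, -88.2]
ft_force: [0.2, -0.0, 0.1]
grip_width: 0.0348
```

Emit:
step_arm --series "0 0 -0.02 0 0 0;0 0 -0.045 0 0 0;0 0 -0.055 0 0 -7;0 0 -0.055 0 0 -14;0 0 -0.055 0 0 -21;0 0 -0.055 0 0 -28;0 0 -0.055 0 0 -35;0 0 -0.055 0 0 -42"

```text
clock: 42.0
tcp_pos: [0.4866, -0.0684, 0.217]
ee_rot: [-179.8, 0.1, -45.8]
ft_force: [-0.7, -0.3, -0.1]
grip_width: 0.0465
```

Emit:
step_arm --series "0 0 0 0 0 -7;0 0 0 0 0 -14;0 0 0 0 0 -21;0 0 0 0 0 -28;0 0 0 0 0 -35;0 0 0 0 0 -42;0 0 0 0 0 -49;0 0 0 0 0 -56"

```text
clock: 42.67
tcp_pos: [0.4862, -0.0687, 0.2171]
ee_rot: [-179.8, -0.1, 10.6]
ft_force: [0.2, -0.4, -0.2]
grip_width: 0.0464
```

Run:
```python
from h import *
s=st();d=optics.get_image('wrist');save('w29',d['color'])
W=wristcloud(d,s)
q=np.radians(13);ex=np.array([np.cos(q),np.sin(q)]);ey=np.array([-np.sin(q),np.cos(q)])
D=W[...,:2]-np.array([.483,-.0705]);X=D@ex;Y=D@ey
m=(W[...,2]>.115)&(W[...,2]<.16)&(abs(Y)<.006)
for a in np.arange(.02,.11,.02):
    k=m&(X>a)&(X<a+.01)
    if k.sum():print(round(a,2),k.sum(),np.nanmedian(W[k][:,2]))
h=(W[...,2]>.165)&(W[...,2]<.2)&(abs(X)<.06)&(abs(Y)<.06);P=np.stack([X[h],Y[h],W[h][:,2]],-1);print('handle',len(P),np.round(np.percentile(P,[1,50,99],axis=0),4).tolist())
```

```text
{'clock': np.float64(42.667), 'qpos': array([-21.248,   8.734,  95.919,   0.226,  75.339,  58.076]), 'tcp_pos': array([ 0.486, -0.069,  0.217]), 'ee_rot': array([-1.79818e+02, -1.22000e-01,  1.06190e+01]), 'ft_force': array([ 0.166, -0.397, -0.191]), 'moment': array([-0.014,  0.009,  0.026]), 'grip_width': np.float64(0.046)}
0.02 176 0.13177317524393503
0.04 177 0.13040122124607798
0.06 182 0.12922750064246666
0.08 180 0.12799268662100174
0.1 179 0.12679335623034377
handle 2198 [[-0.0033, -0.0379, 0.1708], [0.0065, 0.0004, 0.1849], [0.0167, 0.0369, 0.1915]]
```

View pics/w29.png

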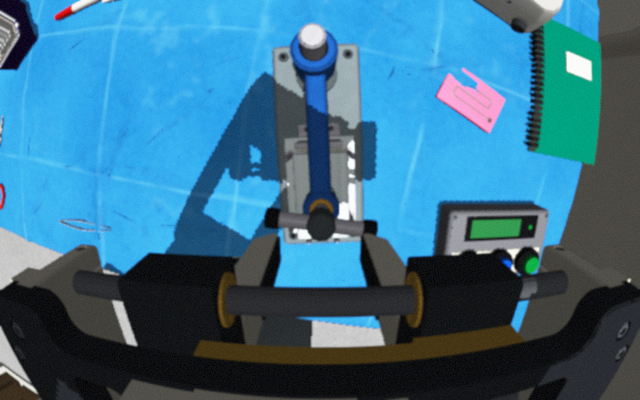

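Emit:
step_arm --series "0.003 0 0 0 0 -7;0.003 0 0 0 0 -14;0.003 0 0 0 0 -21;0.003 0 0 0 0 -28;0.003 0 0 0 0 -35;0.003 0 0 0 0 -42;0.003 0 0 0 0 -49;0.003 0 0 0 0 -56"

```text
clock: 43.38
tcp_pos: [0.4888, -0.0683, 0.2172]
ee_rot: [-180.0, -0.2, 67.3]
ft_force: [0.6, 0.5, -0.3]
grip_width: 0.0466
```

Run:
```python
from h import *
s=st();plan([.489,-.069,.162],92)
```

```text
{'clock': np.float64(43.383), 'qpos': array([-21.072,   9.012,  95.572,   0.202,  75.424,   1.611]), 'tcp_pos': array([ 0.489, -0.068,  0.217]), 'ee_rot': array([-179.987,   -0.196,   67.267]), 'ft_force': array([ 0.608,  0.514, -0.284]), 'moment': array([-0.08 , -0.058, -0.007]), 'grip_width': np.float64(0.047)}
plan [-0.0008  0.0005  0.0551] [  0.03  -0.2  -24.73] rows>= 3.5
```

Emit:
step_arm --series "-0.0008 0.0005 0 0 -0.2 -7;-0.0008 0.0005 0 0 -0.2 -14;-0.0008 0.0005 0 0 -0.2 -21;-0.0008 0.0005 0.005 0 -0.2 -24.7;-0.0008 0.0005 0.025 0 -0.2 -24.7;-0.0008 0.0005 0.045 0 -0.2 -24.7;-0.0008 0.0005 0.054 0 -0.2 -24.7;-0.0008 0.0005 0.054 0 -0.2 -24.7"

```text
clock: 44.05
tcp_pos: [0.4873, -0.0686, 0.1612]
ee_rot: [-179.8, -0.1, 91.9]
ft_force: [0.7, -0.3, -0.5]
grip_width: 0.0464
```

Emit:
step_arm --series "0 0 0 0 0 0;0 0 0 0 0 0;0 0 0 0 0 0;0 0 0 0 0 0;0 0 0 0 0 0;0 0 0 0 0 0" --jaw 0

```text
clock: 44.55
tcp_pos: [0.4881, -0.0688, 0.162]
ee_rot: [-179.9, -0.0, 91.9]
ft_force: [1.0, 0.1, 2.5]
grip_width: 0.019
```

Run:
```python
from h import *
s=st();d=optics.get_image('wrist');save('w30',d['color'])
```

```text
{'clock': np.float64(44.55), 'qpos': array([-2.10070e+01,  1.17830e+01,  1.00319e+02, -5.00000e-03,
        6.80240e+01, -2.28940e+01]), 'tcp_pos': array([ 0.488, -0.069,  0.162]), 'ee_rot': array([-1.79882e+02, -4.50000e-02,  9.18880e+01]), 'ft_force': array([0.992, 0.148, 2.457]), 'moment': array([ 0.025, -0.12 , -0.004]), 'grip_width': np.float64(0.019)}
```

View pics/w30.png

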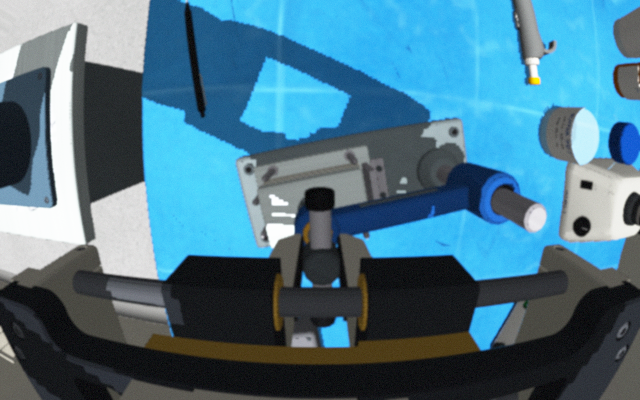

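Gripped; turn another ~160°.

Emit:
step_arm --series "0 0 0 0 0 5;0 0 0 0 0 10;0 0 0 0 0 15;0 0 0 0 0 20;0 0 0 0 0 25;0 0 0 0 0 30;0 0 0 0 0 35;0 0 0 0 0 40"

```text
clock: 45.27
tcp_pos: [0.4881, -0.0688, 0.162]
ee_rot: [-179.9, 0.0, 51.7]
ft_force: [1.1, 0.4, -0.6]
grip_width: 0.0193
```

Emit:
step_arm --series "0 0 0 0 0 5;0 0 0 0 0 10;0 0 0 0 0 15;0 0 0 0 0 20;0 0 0 0 0 25;0 0 0 0 0 30;0 0 0 0 0 35;0 0 0 0 0 40"

```text
clock: 45.93
tcp_pos: [0.4881, -0.0688, 0.1619]
ee_rot: [-180.0, 0.1, 11.5]
ft_force: [2.0, -0.2, -1.6]
grip_width: 0.0189
```

Emit:
step_arm --series "0 0 0 0 0 5;0 0 0 0 0 10;0 0 0 0 0 15;0 0 0 0 0 20;0 0 0 0 0 25;0 0 0 0 0 30;0 0 0 0 0 35;0 0 0 0 0 40"

```text
clock: 46.6
tcp_pos: [0.4881, -0.0688, 0.1618]
ee_rot: [179.9, 0.1, -28.7]
ft_force: [1.1, 0.6, -1.6]
grip_width: 0.0193
```

Emit:
step_arm --series "0 0 0 0 0 5;0 0 0 0 0 10;0 0 0 0 0 15;0 0 0 0 0 20;0 0 0 0 0 25;0 0 0 0 0 30;0 0 0 0 0 35;0 0 0 0 0 40"

```text
clock: 47.27
tcp_pos: [0.4881, -0.0686, 0.1616]
ee_rot: [179.9, 0.0, -68.9]
ft_force: [2.5, 0.7, -1.7]
grip_width: 0.0193
```

Run:
```python
from h import *
s=st();d=optics.get_image('wrist');save('w31',d['color'])
```

```text
{'clock': np.float64(47.267), 'qpos': array([-2.09460e+01,  1.18160e+01,  1.00327e+02, -6.70000e-02,
        6.79880e+01,  1.38021e+02]), 'tcp_pos': array([ 0.488, -0.069,  0.162]), 'ee_rot': array([ 1.79861e+02,  4.10000e-02, -6.89420e+01]), 'ft_force': array([ 2.48 ,  0.721, -1.662]), 'moment': array([-0.086,  0.178,  0.227]), 'grip_width': np.float64(0.019)}
```

View pics/w31.png

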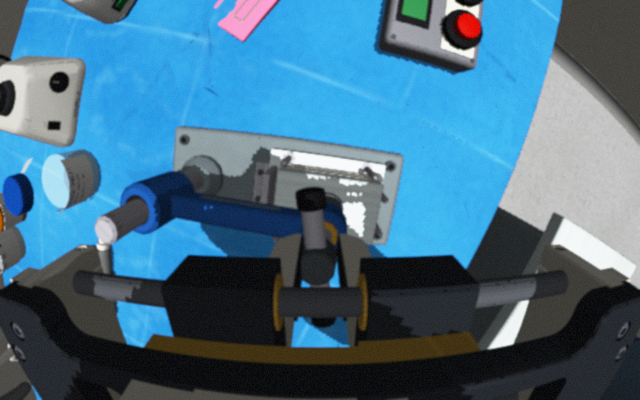

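Emit:
step_arm --series "0 0 0 0 0 0;0 0 0 0 0 0;0 0 0 0 0 0" --jaw 0.5

```text
clock: 47.57
tcp_pos: [0.4879, -0.0687, 0.1617]
ee_rot: [179.8, 0.0, -69.1]
ft_force: [0.3, 0.4, -0.7]
grip_width: 0.0344
```

Emit:
step_arm --series "0 0 -0.02 0 0 0;0 0 -0.05 0 0 0;0 0 -0.08 0 0 -7;0 0 -0.1 0 0 -14;0 0 -0.1 0 0 -21;0 0 -0.1 0 0 -28;0 0 -0.1 0 0 -35;0 0 -0.1 0 0 -42"

```text
clock: 48.23
tcp_pos: [0.4881, -0.0688, 0.2619]
ee_rot: [179.9, 0.1, -26.7]
ft_force: [-0.2, 0.1, -0.2]
grip_width: 0.0468
```

Emit:
step_arm --series "0 -0.02 0 0 0 -7;-0.02 -0.04 0 0 0 -14;-0.04 -0.06 0 0 0 -21;-0.06 -0.06 0 0 0 -28;-0.06 -0.06 0 0 0 -35;-0.06 -0.06 0 0 0 -40;-0.06 -0.06 0 0 0 -40"

```text
clock: 48.82
tcp_pos: [0.4611, 0.0121, 0.2622]
ee_rot: [180.0, 0.1, 13.6]
ft_force: [-0.3, -1.4, 0.1]
grip_width: 0.0463
```

```bash
cat > chk.py <<'E'
from h import *
import sys
s=st();d=optics.get_image('wrist');save(sys.argv[1],d['color'])
W=wristcloud(d,s)
q=np.radians(13);ex=np.array([np.cos(q),np.sin(q)]);ey=np.array([-np.sin(q),np.cos(q)])
D=W[...,:2]-np.array([.483,-.0705]);X=D@ex;Y=D@ey
m=(W[...,2]>.115)&(W[...,2]<.16)&(abs(Y)<.006)
for a in np.arange(.02,.11,.02):
    k=m&(X>a)&(X<a+.01)
    if k.sum():print(round(a,2),k.sum(),np.nanmedian(W[k][:,2]))
h=(W[...,2]>.165)&(W[...,2]<.2)&(abs(X)<.06)&(abs(Y)<.06);P=np.stack([X[h],Y[h],W[h][:,2]],-1)
if len(P): print('handle',len(P),np.round(np.percentile(P,[1,50,99],axis=0),4).tolist())
E
python3 chk.py w32
```

```text
{'clock': np.float64(48.817), 'qpos': array([-1.2342e+01,  3.9980e+00,  9.4955e+01, -7.3000e-02,  8.1169e+01,
        6.4095e+01]), 'tcp_pos': array([0.461, 0.012, 0.262]), 'ee_rot': array([1.79989e+02, 1.41000e-01, 1.35740e+01]), 'ft_force': array([-0.329, -1.385,  0.148]), 'moment': array([-0.024, -0.04 , -0.025]), 'grip_width': np.float64(0.046)}
0.02 118 0.13316217239083933
0.04 120 0.13171257571138112
0.06 118 0.13034280634043383
0.08 118 0.1288212707170674
0.1 114 0.12722400623370178
handle 1490 [[-0.0323, -0.0077, 0.1708], [0.0074, 0.0019, 0.1846], [0.0434, 0.0095, 0.1914]]
```

View pics/w32.png

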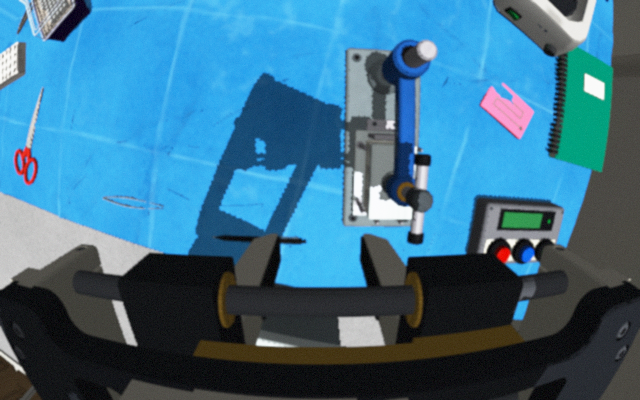

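Run:
```python
from h import *
s=bot.read_state();d=optics.get_image('wrist');save('w33',cv2.resize(d['color'][30:250,320:480],None,fx=3.5,fy=2.7,interpolation=cv2.INTER_CUBIC))
t=optics.get_image('top');save('t33',cv2.resize(t['color'][160:310,300:450],None,fx=4,fy=4,interpolation=cv2.INTER_CUBIC))
```

```text
(no output)
```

View pics/w33.png

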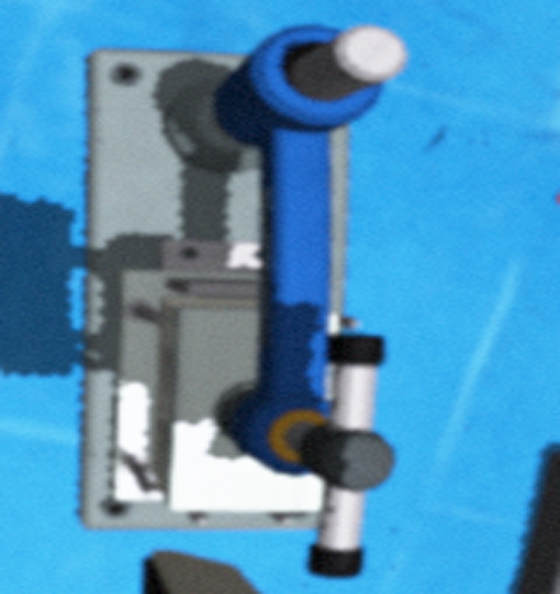

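View pics/t33.png

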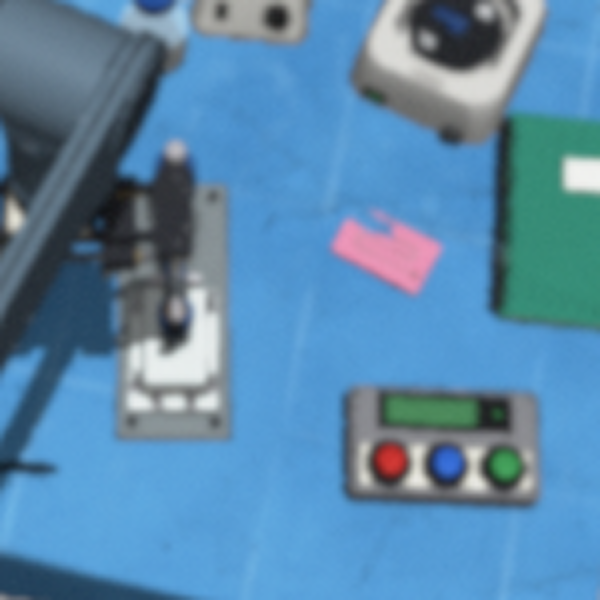

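```bash
cat > ang.py <<'E'
from h import *
s=bot.read_state();d=optics.get_image('wrist');W=wristcloud(d,s)
q=np.radians(13);ex=np.array([np.cos(q),np.sin(q)]);ey=np.array([-np.sin(q),np.cos(q)])
D=W[...,:2]-np.array([.483,-.0705]);X=D@ex;Y=D@ey
h=(W[...,2]>.165)&(W[...,2]<.2)&(abs(X)<.06)&(abs(Y)<.06);P=np.stack([X[h],Y[h]],-1)
c=P.mean(0);u,sv,vt=np.linalg.svd(P-c);v=vt[0];print(s['clock'],len(P),'bar angle in platen frame',np.degrees(np.arctan2(v[1],v[0]))%180,c)
m=(W[...,2]>.115)&(W[...,2]<.16)&(abs(Y)<.006)&(X>.02)&(X<.11);print('slope',np.polyfit(X[m],W[m][:,2],1))
E
python3 ang.py; python3 ang.py;python3 ang.py
python3 - <<'E'
from h import *
s=bot.read_state();d=optics.get_image('wrist')
for t in ('key_clear_top','key_preset_top','key_start_top'):
    for r in optics.place_of('wrist',t)[:3]: print(t,round(r['score'],2),np.round(r['point'],1),np.round(wray(d,s,r['point'],.05),4))
W=wristcloud(d,s)
for p in [(502,251),(526,251),(544,251)]: print(np.round(np.nanmedian(W[p[1]-2:p[1]+3,p[0]-2:p[0]+3].reshape(-1,3),0),4))
E
```

```text
48.9667 1480 bar angle in platen frame 0.2521834355158603 [0.00645302 0.00156617]
slope [-0.0727618   0.13497411]
49.0167 1472 bar angle in platen frame 1.0822775774731213 [0.0062817  0.00159859]
slope [-0.07236822  0.13492625]
49.0667 1481 bar angle in platen frame 1.5364829310486527 [0.00621089 0.00157743]
slope [-0.07223523  0.13489115]
key_clear_top 0.74 [502.  255.6] [ 0.4134 -0.2863  0.05  ]
key_preset_top 0.71 [528.7 253.1] [ 0.4263 -0.3398  0.05  ]
[ 0.4241 -0.2726  0.0615]
[ 0.4316 -0.322   0.0609]
[ 0.5102 -0.0581  0.3474]
```

```bash
for i in 1 2 3 4; do python3 ang.py; python3 -c "
from h import *
for i in range(5): optics.get_image('top')"; done
```

```text
49.3167 1508 bar angle in platen frame 3.8945234570226432 [0.00636842 0.00147993]
slope [-0.07223984  0.13493366]
49.6167 1473 bar angle in platen frame 5.99499215674598 [0.00647199 0.00154843]
slope [-0.07186146  0.13486675]
49.9167 1476 bar angle in platen frame 7.07437945810554 [0.0064181  0.00156899]
slope [-0.07142303  0.13481102]
50.2167 1467 bar angle in platen frame 7.846846038273867 [0.00641291 0.00150669]
slope [-0.07042262  0.13477657]
```

Run:
```python
from h import *
plan([.37,-.31,.25],10)
```

```text
plan [-0.1629  0.2921  0.0124] [-0.    0.15  3.29] rows>= 8.0
```

Emit:
step_arm --series "-0.03 0.025 -0.02 0 0 0;-0.06 0.05 -0.02 0 0 0;-0.09 0.08 -0.02 0 0 0;-0.11 0.115 -0.02 0 0 1;-0.12 0.15 -0.02 0 0 2;-0.135 0.19 -0.02 0 0 3;-0.15 0.23 -0.01 0 0 3.3;-0.16 0.26 0 0 0 3.3" --jaw 0

```text
clock: 51.18
tcp_pos: [0.365, -0.2811, 0.2631]
ee_rot: [179.8, 0.1, 9.9]
ft_force: [0.5, 0.4, 0.1]
grip_width: 0.0012
```

Emit:
step_arm --series "0 0.035 0 0 0 0;0 0.035 0 0 0 0;0 0.035 0 0 0 0;0 0.035 0 0 0 0"

```text
clock: 51.52
tcp_pos: [0.3708, -0.3151, 0.2629]
ee_rot: [179.9, 0.1, 9.9]
ft_force: [0.2, 0.8, -0.3]
grip_width: 0.0004
```

```bash
python3 ang.py
python3 - <<'E'
from h import *
s=st();d=optics.get_image('wrist');save('w34',d['color'])
for t in ('key_clear_top','key_preset_top','key_start_top'):
    for r in optics.place_of('wrist',t)[:3]: print(t,round(r['score'],2),np.round(r['point'],1),np.round(wray(d,s,r['point'],.058),4))
W=wristcloud(d,s);g=d['color'].astype(int);hsv=cv2.cvtColor(d['color'],cv2.COLOR_BGR2HSV)
near=(abs(W[...,0]-.43)<.06)&(abs(W[...,1]+.32)<.1)&(W[...,2]>.035)
for n,m in dict(red=(g[...,2]>g[...,1]*2)&(g[...,2]>g[...,0]*2)&(g[...,2]>70),blue=(g[...,0]>g[...,2]*2)&(g[...,0]>g[...,1]*1.5)&(g[...,0]>80),green=(g[...,1]>g[...,2]*1.8)&(g[...,1]>g[...,0]*1.4)&(g[...,1]>60)).items():
    n2,l,sa,c=cv2.connectedComponentsWithStats((m&near).astype(np.uint8))
    for i in range(1,n2):
        if sa[i,4]>30: print(n,sa[i,4],np.round(c[i],1),np.round(np.nanmedian(W[l==i],0),4))
E
```

```text
51.5167 1048 bar angle in platen frame 8.841319106858066 [ 0.00244961 -0.00445665]
slope [-0.0708921   0.13458594]
{'clock': np.float64(51.567), 'qpos': array([-53.366,   6.561,  91.951,  -0.137,  81.417,  26.717]), 'tcp_pos': array([ 0.371, -0.315,  0.263]), 'ee_rot': array([1.79876e+02, 8.90000e-02, 9.93800e+00]), 'ft_force': array([ 0.962, -1.105,  0.305]), 'moment': array([ 0.041, -0.038,  0.013]), 'grip_width': np.float64(0.001)}
key_clear_top 0.62 [293.4 137.2] [ 0.4168 -0.2761  0.058 ]
key_clear_top 0.62 [120.8   3.3] [0.5804 0.0042 0.058 ]
key_preset_top 0.8 [338.1 136.6] [ 0.4266 -0.3285  0.058 ]
key_start_top 0.57 [377.7 135.6] [ 0.4368 -0.3752  0.058 ]
red 361 [296.9 135.9] [ 0.4193 -0.2802  0.0611]
blue 393 [339.  135.4] [ 0.4282 -0.329   0.0611]
green 1270 [326.4  95.5] [ 0.4746 -0.3061  0.0407]
green 33 [375.2  95.4] [ 0.4861 -0.3663  0.0405]
green 368 [380.9 135.4] [ 0.4379 -0.3784  0.061 ]
```

View pics/w34.png

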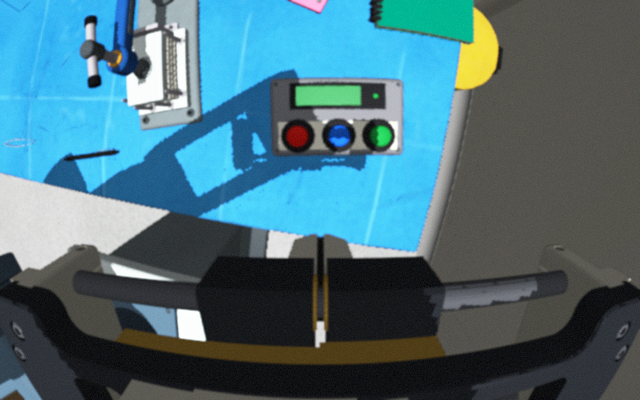

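Run:
```python
from h import *
plan([.4193,-.2802,.085],10)
```

```text
plan [ 0.0534 -0.0261  0.1785] [0.2  0.06 0.  ] rows>= 4.5
```

Emit:
step_arm --series "0.03 -0.015 0.02 0 0 0;0.05 -0.025 0.05 0 0 0;0.0534 -0.026 0.09 0 0 0;0.0534 -0.026 0.13 0 0 0;0.0534 -0.026 0.16 0 0 0;0.0534 -0.026 0.172 0 0 0;0.0534 -0.026 0.172 0 0 0;0.0534 -0.026 0.172 0 0 0"

```text
clock: 52.43
tcp_pos: [0.4193, -0.2796, 0.0916]
ee_rot: [179.8, 0.1, 10.1]
ft_force: [0.6, -0.1, 0.1]
grip_width: 0.0008
```

Run:
```python
from h import *
s=st();d=optics.get_image('wrist');save('w35',d['color']);plan([.4193,-.2802,.053],10)
t=optics.get_image('top');save('t35',cv2.resize(t['color'][160:310,300:450],None,fx=4,fy=4,interpolation=cv2.INTER_CUBIC))
```

```text
{'clock': np.float64(52.433), 'qpos': array([-46.272,  17.34 , 104.079,  -0.193,  58.491,  33.771]), 'tcp_pos': array([ 0.419, -0.28 ,  0.092]), 'ee_rot': array([1.79834e+02, 8.70000e-02, 1.00580e+01]), 'ft_force': array([ 0.553, -0.089,  0.062]), 'moment': array([-0.041, -0.019,  0.029]), 'grip_width': np.float64(0.001)}
plan [-0.0006 -0.0005  0.0396] [0.28 0.01 0.05] rows>= 0.9
```

View pics/w35.png

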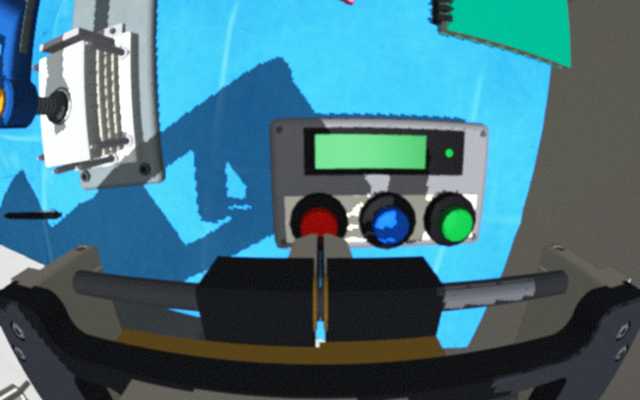

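View pics/t35.png

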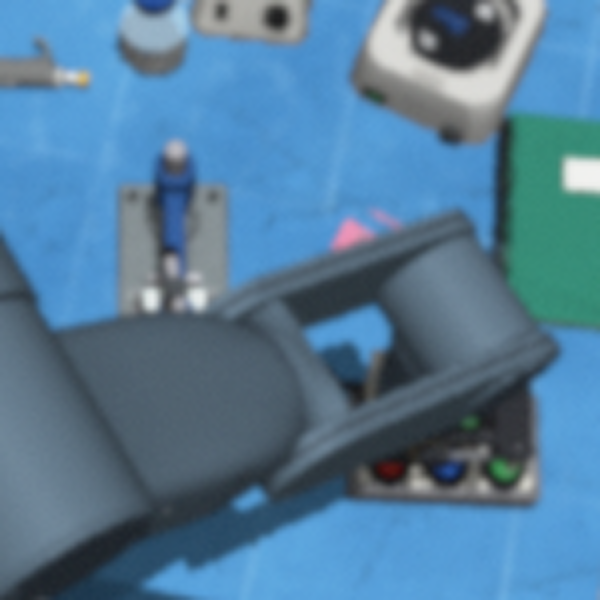

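Emit:
step_arm --series "0 0 0.01 0 0 0;0 0 0.02 0 0 0;0 0 0.027 0 0 0;0 0 0.031 0 0 0;0 0 0.035 0 0 0;0 0 0.038 0 0 0;0 0 0.038 0 0 0;0 0 0.038 0 0 0"

```text
clock: 53.2
tcp_pos: [0.4199, -0.2808, 0.0561]
ee_rot: [179.7, -0.0, 10.0]
ft_force: [-3.4, 4.4, 13.4]
grip_width: 0.0005
```

Emit:
step_arm --series "0 0 0.003 0 0 0;0 0 0.003 0 0 0;0 0 0.003 0 0 0"

```text
clock: 53.45
tcp_pos: [0.42, -0.2808, 0.0559]
ee_rot: [179.6, -0.0, 10.1]
ft_force: [-7.0, 6.9, 28.8]
grip_width: 0.0004
```

Run:
```python
from h import *
s=st();d=optics.get_image('wrist');save('w36',cv2.resize(d['color'][110:330,240:520],None,fx=2.6,fy=2.6,interpolation=cv2.INTER_CUBIC))
```

```text
{'clock': np.float64(53.45), 'qpos': array([-46.295,  20.104, 106.228,  -0.234,  53.341,  33.779]), 'tcp_pos': array([ 0.42 , -0.281,  0.056]), 'ee_rot': array([ 1.79624e+02, -2.50000e-02,  1.00650e+01]), 'ft_force': array([-7.027,  6.865, 28.812]), 'moment': array([1.187, 1.331, 0.007]), 'grip_width': np.float64(0.0)}
```

View pics/w36.png

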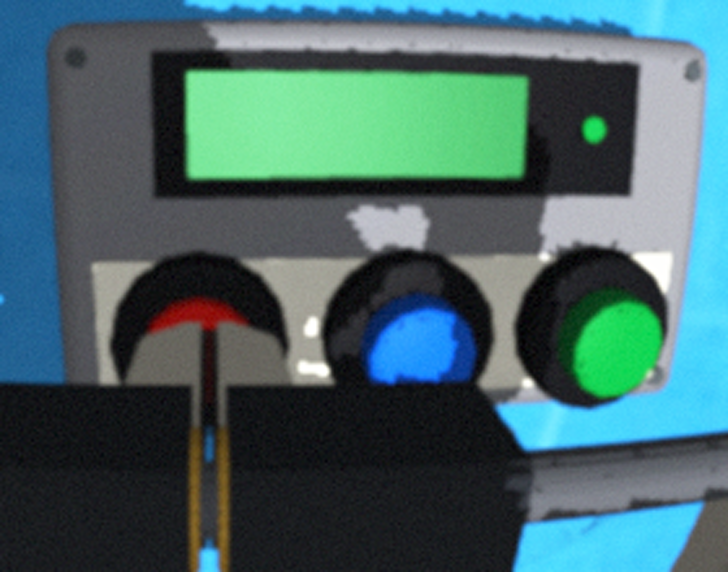

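Run:
```python
from h import *
s=bot.read_state();d=optics.get_image('wrist');W=wristcloud(d,s)
f=lambda x,y:(int(x/2.6+240),int(y/2.6+110))
for n,p in dict(blue=(420,345),collar_b=(390,270),collar_b2=(340,330),green=(620,345),collar_g=(560,270),collar_g2=(530,330),plate=(310,300),collar_r=(150,290),red=(205,312)).items():
    u,v=f(*p);print(n,np.round(np.nanmedian(W[v-1:v+2,u-1:u+2].reshape(-1,3),0),4))
```

```text
blue [ 0.4322 -0.3268  0.0611]
collar_b [ 0.4456 -0.319   0.051 ]
collar_b2 [ 0.4297 -0.3103  0.0515]
green [ 0.4391 -0.3771  0.0613]
collar_g [ 0.4516 -0.3632  0.0463]
collar_g2 [ 0.4363 -0.3574  0.0504]
plate [ 0.4317 -0.3046  0.04  ]
collar_r [ 0.4314 -0.2664  0.0513]
red [ 0.4294 -0.2791  0.0549]
```

Emit:
step_arm --series "0 0 -0.015 0.2 0 0;0 0 -0.03 0.2 0 0;0 0 -0.035 0.2 0 0;0 0 -0.035 0.2 0 0"

```text
clock: 53.88
tcp_pos: [0.4208, -0.2814, 0.092]
ee_rot: [179.7, -0.1, 10.1]
ft_force: [-0.5, -0.7, -0.0]
grip_width: 0.0002
```

Run:
```python
from h import *
s=st();d=optics.get_image('wrist');W=wristcloud(d,s);plan([.4285,-.3287,.088],10)
save('w37',d['color'])
```

```text
{'clock': np.float64(53.883), 'qpos': array([-4.63640e+01,  1.73570e+01,  1.03984e+02, -9.00000e-02,
        5.83200e+01,  3.36190e+01]), 'tcp_pos': array([ 0.421, -0.281,  0.092]), 'ee_rot': array([ 1.79675e+02, -1.24000e-01,  1.00640e+01]), 'ft_force': array([-0.456, -0.705, -0.048]), 'moment': array([ 0.003, -0.055,  0.009]), 'grip_width': np.float64(0.0)}
plan [-0.0002  0.0485  0.0032] [ 0.23 -0.06  0.06] rows>= 1.2
```

View pics/w37.png

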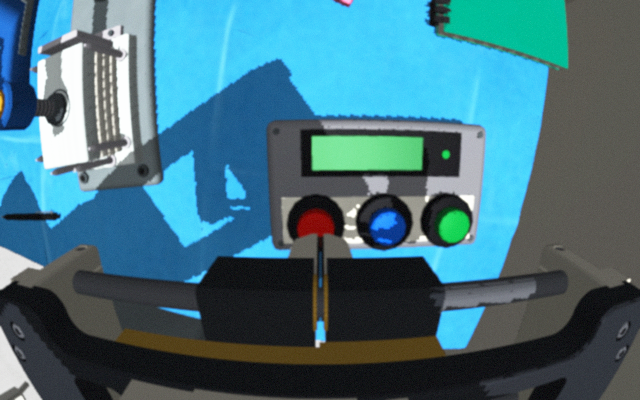

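Red has come back up. To the blue key.

Emit:
step_arm --series "0 0.035 0 0 0 0;0 0.0485 0 0 0 0;0 0.0485 0.002 0 0 0;0 0.0485 0.002 0 0 0;0 0.0485 0.002 0 0 0"

```text
clock: 54.35
tcp_pos: [0.4278, -0.3274, 0.0879]
ee_rot: [179.9, 0.0, 10.0]
ft_force: [0.1, 0.1, 0.2]
grip_width: 0.0002
```

Run:
```python
from h import *
s=st();plan([.4285,-.3287,.054],10)
```

```text
{'clock': np.float64(54.35), 'qpos': array([-4.9257e+01,  2.0759e+01,  9.9500e+01, -6.2000e-02,  5.9689e+01,
        3.0738e+01]), 'tcp_pos': array([ 0.428, -0.327,  0.088]), 'ee_rot': array([1.79929e+02, 2.00000e-02, 1.00360e+01]), 'ft_force': array([0.128, 0.129, 0.162]), 'moment': array([ 0.003, -0.016, -0.019]), 'grip_width': np.float64(0.0)}
plan [0.0004 0.0014 0.0339] [0.07 0.02 0.04] rows>= 0.8
```

Emit:
step_arm --series "0.0005 0.0015 0.01 0 0 0;0.0005 0.0015 0.02 0 0 0;0.0005 0.0015 0.025 0 0 0;0.0005 0.0015 0.03 0 0 0;0.0005 0.0015 0.034 0 0 0;0.0005 0.0015 0.035 0 0 0;0.0005 0.0015 0.035 0 0 0"

```text
clock: 54.93
tcp_pos: [0.428, -0.3275, 0.0558]
ee_rot: [180.0, 0.1, 10.1]
ft_force: [-7.5, 9.0, 30.6]
grip_width: 0.0004
```

Emit:
step_arm --series "0 0 0.002 0 0 0;0 0 0.002 0 0 0;0 0 0.002 0 0 0"

```text
clock: 55.18
tcp_pos: [0.428, -0.3275, 0.056]
ee_rot: [179.9, 0.1, 10.1]
ft_force: [-5.6, 4.9, 20.4]
grip_width: 0.0003
```

Run:
```python
from h import *
s=st();d=optics.get_image('wrist');W=wristcloud(d,s);g=d['color'].astype(int)
m=(g[...,0]>g[...,2]*2)&(g[...,0]>g[...,1]*1.3)&(g[...,0]>60)&(np.hypot(W[...,0]-.4285,W[...,1]+.3287)<.014)
print(m.sum(),np.nanmedian(W[m],0))
m=(np.hypot(W[...,0]-.4193,W[...,1]+.2802)<.01);print('red z',np.nanmedian(W[m],0))
save('w38',cv2.resize(d['color'][110:330,200:480],None,fx=2.6,fy=2.6,interpolation=cv2.INTER_CUBIC))
```

```text
{'clock': np.float64(55.183), 'qpos': array([-49.23 ,  23.12 , 101.283,  -0.102,  55.56 ,  30.712]), 'tcp_pos': array([ 0.428, -0.327,  0.056]), 'ee_rot': array([1.79925e+02, 5.30000e-02, 1.01160e+01]), 'ft_force': array([-5.604,  4.921, 20.394]), 'moment': array([ 0.886,  0.958, -0.017]), 'grip_width': np.float64(0.0)}
446 [ 0.43691252 -0.3274219   0.05478873]
red z [ 0.42125342 -0.27996769  0.0613642 ]
```

View pics/w38.png

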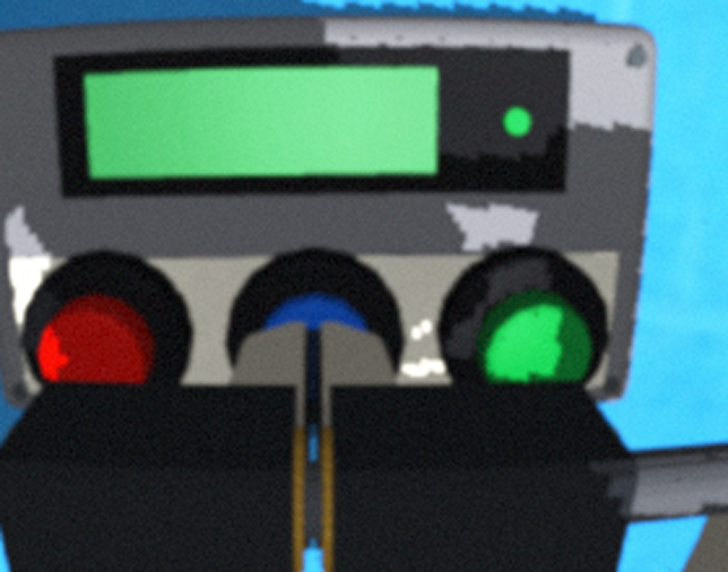

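Blue is fully down (top 0.0548), red back at 0.0614. Next green at (0.4379, −0.3784).

Emit:
step_arm --series "0 0 -0.015 0 0 0;0 0 -0.03 0 0 0;0 0 -0.033 0 0 0;0 0 -0.033 0 0 0"

```text
clock: 55.57
tcp_pos: [0.4286, -0.328, 0.0897]
ee_rot: [179.8, -0.0, 10.1]
ft_force: [1.1, -0.5, -0.3]
grip_width: 0.0006
```

Run:
```python
from h import *
s=st();plan([.4378,-.378,.088],10)
```

```text
{'clock': np.float64(55.567), 'qpos': array([-4.9215e+01,  2.0650e+01,  9.9365e+01, -9.4000e-02,  5.9808e+01,
        3.0709e+01]), 'tcp_pos': array([ 0.429, -0.328,  0.09 ]), 'ee_rot': array([ 1.79806e+02, -2.10000e-02,  1.01230e+01]), 'ft_force': array([ 1.142, -0.53 , -0.276]), 'moment': array([-0.004,  0.078,  0.019]), 'grip_width': np.float64(0.001)}
plan [0.0003 0.0509 0.0019] [ 0.19 -0.02  0.12] rows>= 1.2
```

Emit:
step_arm --series "0 0.035 0 0 0 0;0 0.0515 0 0 0 0;0 0.0515 0.002 0 0 0;0 0.0515 0.002 0 0 0;0 0.0515 0.002 0 0 0"

```text
clock: 55.98
tcp_pos: [0.4368, -0.3772, 0.0864]
ee_rot: [180.0, 0.1, 10.1]
ft_force: [0.1, -0.2, 0.2]
grip_width: 0.0006
```

Run:
```python
from h import *
s=st();plan([.4378,-.378,.054],10)
```

```text
{'clock': np.float64(55.983), 'qpos': array([-5.1839e+01,  2.4353e+01,  9.4010e+01, -6.9000e-02,  6.1653e+01,
        2.8078e+01]), 'tcp_pos': array([ 0.437, -0.377,  0.086]), 'ee_rot': array([1.79986e+02, 6.10000e-02, 1.01150e+01]), 'ft_force': array([ 0.085, -0.175,  0.2  ]), 'moment': array([-0.019,  0.036,  0.023]), 'grip_width': np.float64(0.001)}
plan [0.0009 0.001  0.0324] [0.01 0.06 0.11] rows>= 0.8
```

Emit:
step_arm --series "0.001 0.001 0.01 0 0 0;0.001 0.001 0.02 0 0 0;0.001 0.001 0.024 0 0 0;0.001 0.001 0.028 0 0 0;0.001 0.001 0.032 0 0 0;0.001 0.001 0.033 0 0 0;0.001 0.001 0.033 0 0 0;0.001 0.001 0.033 0 0 0"

```text
clock: 56.65
tcp_pos: [0.4375, -0.3767, 0.056]
ee_rot: [-179.9, 0.1, 10.1]
ft_force: [-6.7, 9.2, 23.4]
grip_width: 0.0004
```

Run:
```python
from h import *
s=st();d=optics.get_image('wrist');W=wristcloud(d,s);g=d['color'].astype(int)
m=(g[...,1]>g[...,2]*1.8)&(g[...,1]>g[...,0]*1.3)&(g[...,1]>40)&(np.hypot(W[...,0]-.4379,W[...,1]+.378)<.014)
print(m.sum(),np.nanmedian(W[m],0))
m=(np.hypot(W[...,0]-.4285,W[...,1]+.3287)<.01);print('blue z',np.nanmedian(W[m],0))
save('w39',cv2.resize(d['color'][90:330,120:480],None,fx=2.1,fy=2.1,interpolation=cv2.INTER_CUBIC))
```

```text
{'clock': np.float64(56.65), 'qpos': array([-5.1761e+01,  2.6480e+01,  9.5602e+01, -6.4000e-02,  5.8006e+01,
        2.8124e+01]), 'tcp_pos': array([ 0.437, -0.377,  0.056]), 'ee_rot': array([-1.79948e+02,  8.90000e-02,  1.01490e+01]), 'ft_force': array([-6.729,  9.167, 23.416]), 'moment': array([1.617, 1.208, 0.024]), 'grip_width': np.float64(0.0)}
339 [ 0.4471278  -0.37646472  0.05438389]
blue z [ 0.43046107 -0.32843501  0.0613853 ]
```

View pics/w39.png

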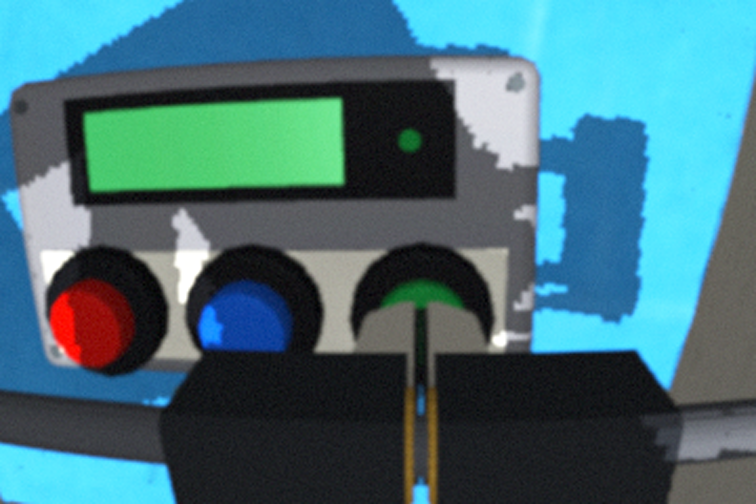

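Emit:
step_arm --series "0 0 -0.02 0 0 0;0 0 -0.05 0 0 0;0 0 -0.09 0 0 0;0 0 -0.13 0 0 0;0 0 -0.17 0 0 0;0 0 -0.21 0 0 0;-0.02 -0.03 -0.22 0 0 0;-0.04 -0.06 -0.22 0 0 0"

```text
clock: 57.37
tcp_pos: [0.3894, -0.327, 0.28]
ee_rot: [179.6, -0.1, 10.2]
ft_force: [-0.9, 0.2, -0.7]
grip_width: 0.0005
```

Emit:
step_arm --series "0 -0.035 0 0 0 0;0 -0.07 0 0 0 0;0 -0.105 0 0 0 0;0 -0.14 0 0 0 0;0 -0.17 0 0 0 0;0 -0.18 0 0 0 0;0 -0.18 0 0 0 0"

```text
clock: 57.95
tcp_pos: [0.3573, -0.1479, 0.2789]
ee_rot: [179.6, -0.2, 10.3]
ft_force: [0.1, -0.4, 0.2]
grip_width: 0.0008
```

```bash
python3 chk.py w40; python3 ang.py; python3 ang.py
python3 - <<'E'
import cv2
im=cv2.imread('pics/w40.png');cv2.imwrite('pics/w40z.png',cv2.resize(im[0:260,160:480],None,fx=2.3,fy=2.3,interpolation=cv2.INTER_CUBIC))
from h import *
c=optics.get_image('scene');save('sc40',c['color'])
E
```

```text
{'clock': np.float64(57.95), 'qpos': array([-38.993,  -5.209, 101.722,  -0.149,  83.025,  40.706]), 'tcp_pos': array([ 0.357, -0.148,  0.279]), 'ee_rot': array([179.553,  -0.19 ,  10.32 ]), 'ft_force': array([ 0.149, -0.385,  0.228]), 'moment': array([0.013, 0.036, 0.025]), 'grip_width': np.float64(0.001)}
0.02 46 0.1327799583126351
0.04 90 0.13134190602734655
0.06 63 0.13014077187086812
handle 1367 [[-0.0339, -0.0127, 0.1728], [0.001, -0.0018, 0.1853], [0.0424, 0.0104, 0.1916]]
58.0 1360 bar angle in platen frame 9.50513800576519 [ 0.00248534 -0.00172874]
slope [-0.06671762  0.13450038]
58.05 1363 bar angle in platen frame 9.467170329452358 [ 0.00242134 -0.0017851 ]
slope [-0.06949701  0.13455655]
```

View pics/w40z.png

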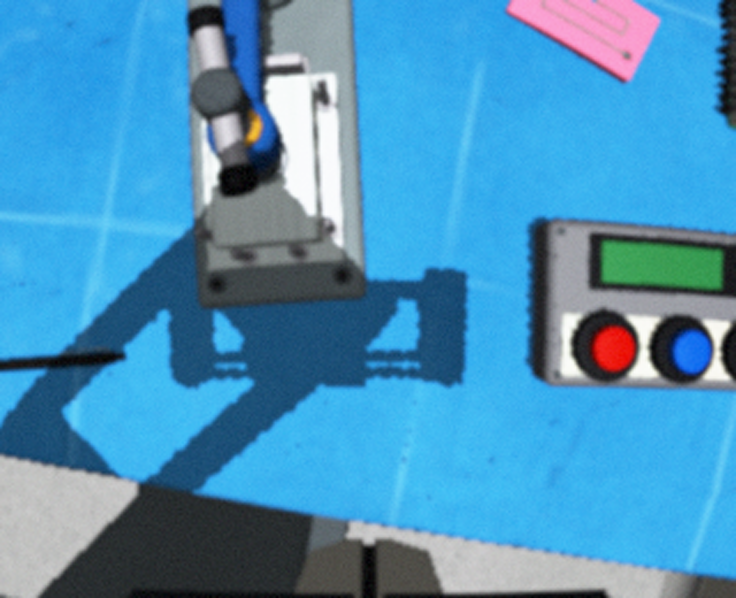

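View pics/sc40.png

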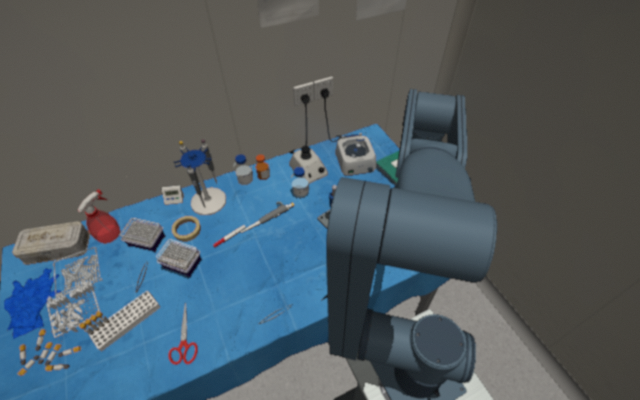

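```bash
python3 ang.py; python3 -c "
from station import bot
print(bot.job_done())"
```

```text
58.15 1357 bar angle in platen frame 9.42542550356805 [ 0.00231115 -0.0018505 ]
slope [-0.07311536  0.13484851]
the job is handed in; nothing more can be done
None
```

I finished the job and handed it in at about 58 s. The last checks agreed, apart from some springback in the clamp screw that has since settled.

- **Stack:** I found three white plates on the bench and stacked them in the nest with the pressure block on top. The top measured 77.5 mm against an expected 78 mm. I left the pink look-alike alone, and the last pictures showed no sign that the bystanders had moved.
- **Clamp arm:** I swung it to its stop, where the bar sat centred over the platen. I then slid it down and pushed with up to 30 N until it tilted and jammed; it stayed jammed when let go.
- **Screw:** I turned the T-handle about 350° clockwise in two grips. After I let go, it sprang back about 90° on its own and settled over roughly two to three seconds. The net turn is therefore about 260°. The handle angle held steady at 9.4–9.5° in the last checks, and the arm tilt stayed at about 0.07 rad, against 0.035 when it first jammed. I had no direct reading of the clamping force.
- **Timer:** I pressed red, then blue, then green, one at a time. Each key top went from about 61 mm down to about 55 mm, which is full travel. Red and blue were both seen back up afterwards. I raised the gripper clear of green but did not measure it again.

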